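Tare the crib scale and weigh out a kit of panel screws

TASK

Set the empty brass sorter tray on the scale's pan and turn the tare knob until the pointer reads zero, then lay all the panel screws from the bench in the tray, and carry the loaded tray back wholly onto the green issue mat. Leave the scale ready for the next user, its pointer turned back to zero with the pan empty. Be gentle with the scale: never load or press the pan with more than its full 1.5 kg, and leave the other tools where they are.

Things in the scene. Friction and masses are not known exactly. Their poses are not given: they have to be found in the camera images.
- tray: brass sorter tray, 140 x 156 x 36 mm (x, y, height), 3 mm walls and floor, 290 to 450 g empty, open on top, a wall along its x axis (y = 0) divides it into two compartments about 75 mm wide and 134 mm long. Origin at the centre of its underside, z up. Over the divider stands its carrying handle: a black grip block 70 mm long along x, 16 mm thick in y, from 73 to 91 mm above the underside, on two posts; pinch it across y. Starts on the issue mat
- mat: dark green issue mat, 240 x 240 mm, 4 mm thick, fixed to the bench. Origin at the centre of its underside, z up
- pan_top (a point): centre of the top of the scale's flat steel weighing pan, which is 172 x 168 mm (x, y), about 96 mm above the bench when empty; x and y along its edges, z up. It sinks on a soft spring under load
- pan (a joint): how far the pan has sunk below its empty level, m: 1 mm per newton of load (about 10 mm per kg). Full scale, 1.5 kg, is 0.015; more strains the spring
- tare_grip (a point): on the axis of the tare knob, at the height to grip it (about 104 mm above the bench). The knob is round, black and fluted, 42 mm in diameter, its axis vertical, from 80 to 116 mm above the bench, with a white line on top; it stands on the scale's housing (top about 72 mm above the bench), 98 mm from the dial's centre and outside the dial
- tare (a joint): turn of the tare knob, rad, growing clockwise seen from above; limits -6.3 and 6.3. It turns stiffly (0.05 N m), stays where it is left, and turns the dial plate with it, one to one and in the same sense
- dial_centre (a point): centre of the scale's level, upward-facing round dial (white, 114 mm across, under glass with a steel rim, top 81 mm above the bench)
- pointer_tip (a point): a point near the end of the red pointer, 48 mm from the dial's centre. The pointer turns clockwise, seen from above, by 0.36 rad per newton on the pan (3.5 rad per kg)
- zero_mark (a point): the middle of the zero mark on the dial plate, 48 mm from the dial's centre: a green block 20 mm long and 8 mm wide; black ticks every 50 g run clockwise from it. The scale reads zero when the pointer's end lies over the middle of the green block, which is when this point and pointer_tip coincide
- bolt0: cadmium-plated (pale gold) hex-head panel screw with its nut run on, 89 mm long overall, about 100 g, lying level on the bench. Origin on its axis at mid-length (11 mm above the bench as it lies); its x axis runs along the shank towards the nut. Shank 13 mm thick, bare from x = -34 to +26 mm; head and nut 22 mm across flats, so it does not roll away. Between three and five of these five screws are present; an absent one has no pose
- bolt1: cadmium-plated (pale gold) hex-head panel screw with its nut run on, 89 mm long overall, about 100 g, lying level on the bench. Origin on its axis at mid-length (11 mm above the bench as it lies); its x axis runs along the shank towards the nut. Shank 13 mm thick, bare from x = -34 to +26 mm; head and nut 22 mm across flats, so it does not roll away. Between three and five of these five screws are present; an absent one has no pose
- bolt2: cadmium-plated (pale gold) hex-head panel screw with its nut run on, 89 mm long overall, about 100 g, lying level on the bench. Origin on its axis at mid-length (11 mm above the bench as it lies); its x axis runs along the shank towards the nut. Shank 13 mm thick, bare from x = -34 to +26 mm; head and nut 22 mm across flats, so it does not roll away. Between three and five of these five screws are present; an absent one has no pose
- bolt3: cadmium-plated (pale gold) hex-head panel screw with its nut run on, 89 mm long overall, about 100 g, lying level on the bench. Origin on its axis at mid-length (11 mm above the bench as it lies); its x axis runs along the shank towards the nut. Shank 13 mm thick, bare from x = -34 to +26 mm; head and nut 22 mm across flats, so it does not roll away. Between three and five of these five screws are present; an absent one has no pose
- bolt4: cadmium-plated (pale gold) hex-head panel screw with its nut run on, 89 mm long overall, about 100 g, lying level on the bench. Origin on its axis at mid-length (11 mm above the bench as it lies); its x axis runs along the shank towards the nut. Shank 13 mm thick, bare from x = -34 to +26 mm; head and nut 22 mm across flats, so it does not roll away. Between three and five of these five screws are present; an absent one has no pose
- nut_cup: empty round brass nut cup, 60 mm across, 45 mm high; a bystander, to be left where it is. Origin on its underside, near its centre
- drill_gauge: steel drill gauge plate, 150 x 45 x 8 mm, lying flat; a bystander, to be left where it is. Origin on its underside, near its centre
- rivet_shaver: silver rivet shaver, 160 mm long, 38 mm thick, lying on the bench; a bystander, to be left where it is. Origin on its underside, about 20 mm from mid-length
- rivet_set: steel rivet set, 110 mm long, 22 mm thick, lying; a bystander, to be left where it is. Origin on its underside, near its centre
Mind the look-alikes: they are no part of the job. Leave any blue or pink look-alike of the bolt0 alone.

How it is judged:
On the way, in this order (a step that is already met when the one before it is completed fails the run):
1. the empty tray stands flat on the scale's pan, let go (x of tray in the frame of pan_top between -0.04 and 0.04 m and y of tray in the frame of pan_top between -0.04 and 0.04 m and z of tray in the frame of pan_top between -0.006 and 0.006 m and angle between tray's own z axis and vertical below 0.08 rad and linear speed of tray below 0.02 m/s and horizontal distance between each of bolt0, bolt1, bolt2, bolt3, bolt4 and tray above 0.09 m and contact force between the fingers and tray below 0.05 N), for 0.3 s.
2. with the empty tray on the pan the scale reads zero, the knob let go (x of tray in the frame of pan_top between -0.04 and 0.04 m and y of tray in the frame of pan_top between -0.04 and 0.04 m and z of tray in the frame of pan_top between -0.006 and 0.006 m and angle between tray's own z axis and vertical below 0.08 rad and horizontal distance between each of bolt0, bolt1, bolt2, bolt3, bolt4 and tray above 0.09 m and distance between pointer_tip and zero_mark below 0.004 m and velocity of joint tare between -0.05 and 0.05 rad/s and contact force between the fingers and tare below 0.05 N), for 0.4 s.
3. all the screws lie in the tray, which still stands on the pan, all let go (x of tray in the frame of pan_top between -0.04 and 0.04 m and y of tray in the frame of pan_top between -0.04 and 0.04 m and z of tray in the frame of pan_top between -0.006 and 0.006 m and angle between tray's own z axis and vertical below 0.08 rad and linear speed of tray below 0.02 m/s and x of bolt0 in the frame of tray between -0.07 and 0.07 m and y of bolt0 in the frame of tray between -0.078 and 0.078 m and z of bolt0 in the frame of tray between 0.003 and 0.06 m and x of bolt1 in the frame of tray between -0.07 and 0.07 m and y of bolt1 in the frame of tray between -0.078 and 0.078 m and z of bolt1 in the frame of tray between 0.003 and 0.06 m and x of bolt2 in the frame of tray between -0.07 and 0.07 m and y of bolt2 in the frame of tray between -0.078 and 0.078 m and z of bolt2 in the frame of tray between 0.003 and 0.06 m and x of bolt3 in the frame of tray between -0.07 and 0.07 m and y of bolt3 in the frame of tray between -0.078 and 0.078 m and z of bolt3 in the frame of tray between 0.003 and 0.06 m and x of bolt4 in the frame of tray between -0.07 and 0.07 m and y of bolt4 in the frame of tray between -0.078 and 0.078 m and z of bolt4 in the frame of tray between 0.003 and 0.06 m and contact force between the fingers and tray below 0.05 N and contact force between the fingers and bolt0 below 0.05 N and contact force between the fingers and bolt1 below 0.05 N and contact force between the fingers and bolt2 below 0.05 N and contact force between the fingers and bolt3 below 0.05 N and contact force between the fingers and bolt4 below 0.05 N), for 0.3 s.
4. the tray stands on the issue mat with all the screws in it, let go (x of tray in the frame of mat between -0.06 and 0.06 m and y of tray in the frame of mat between -0.06 and 0.06 m and z of tray in the frame of mat between -0.002 and 0.01 m and angle between tray's own z axis and vertical below 0.08 rad and linear speed of tray below 0.02 m/s and x of bolt0 in the frame of tray between -0.07 and 0.07 m and y of bolt0 in the frame of tray between -0.078 and 0.078 m and z of bolt0 in the frame of tray between 0.003 and 0.06 m and x of bolt1 in the frame of tray between -0.07 and 0.07 m and y of bolt1 in the frame of tray between -0.078 and 0.078 m and z of bolt1 in the frame of tray between 0.003 and 0.06 m and x of bolt2 in the frame of tray between -0.07 and 0.07 m and y of bolt2 in the frame of tray between -0.078 and 0.078 m and z of bolt2 in the frame of tray between 0.003 and 0.06 m and x of bolt3 in the frame of tray between -0.07 and 0.07 m and y of bolt3 in the frame of tray between -0.078 and 0.078 m and z of bolt3 in the frame of tray between 0.003 and 0.06 m and x of bolt4 in the frame of tray between -0.07 and 0.07 m and y of bolt4 in the frame of tray between -0.078 and 0.078 m and z of bolt4 in the frame of tray between 0.003 and 0.06 m and contact force between the fingers and tray below 0.05 N), for 0.3 s.
At the end, for the whole second after the job is handed in: All the screws lie in the tray, the tray stands flat on the issue mat (its centre within 60 mm of the mat's centre along each side of the mat), at rest and let go, the pan is empty, and the pointer stands on zero: pointer tip within 4 mm of the middle of the zero mark (all of step 4 and distance between pointer_tip and zero_mark below 0.004 m and velocity of joint tare between -0.05 and 0.05 rad/s and value of joint pan between -0.0006 and 0.0006 m and contact force between the fingers and tare below 0.05 N); the robot touches nothing.
It fails at once if the pan loaded or pressed with more than full scale, 1.5 kg (value of joint pan above 0.015 m).
It fails at once if another tool on the bench knocked more than 5 cm out of its place (distance of any of nut_cup, drill_gauge, rivet_shaver, rivet_set from where it was at the start of the episode above 0.05 m).
Of bolt0, bolt1, bolt2, bolt3, bolt4 only 3 to 5 are there at a start; the rules pass over those that are not, and their reading is None.
At some moment in a run one of bolt0, bolt1, bolt2, bolt3, bolt4 may be knocked a few centimetres aside while the robot is not near it.
It also fails if it takes over 210 s, if anything falls off the work surface, if the arm or the gripper's body presses on something with over 40 N, if the wrist force passes 120 N, or if a joint passes its speed limit or range.

ROBOT

A 6-joint arm with a two-finger parallel gripper is mounted at the origin on the work surface. World frame = base frame: x ahead of the robot, y to its left, z up, the work surface at z = 0. Lengths are in m, angles in rad, forces in N, time in s.
With the tool pointing down it reaches from about 0.4 to 0.925 m from the base axis. Payload 12.5 kg.
Tool frame: the origin (TCP) lies on the centre line of the jaws, within the pads' length; the fingertips stand 25 mm ahead of it and the grasp point (between the pads) lies 6 mm ahead of it; z points along the fingers, x is the direction in which the jaws open and shut, and the axes are right-handed (so a half turn about z gives the same grasp; the last joint's range is limited). The gripper opens to 95 mm and grips with 3 to 60 N. Pads are 20 mm wide; open, the fingers measure 119 mm over their backs; the gripper's body (75 mm by 180 mm) begins 59 mm behind the grasp point.
Start: joints at [1.043, 0.491, 1.559, -0, 1.092, -0.106], TCP at [0.256, 0.57, 0.24] pointing down, gripper open.
Joint ranges: [-3.1, 3.1], [-0.84, 2.19], [0.05, 2.79], [-1.13, 4.28], [0.06, 2.93], [-2.69, 2.69]. Speed limits (rad/s): [2.22, 2.22, 2.79, 3.14, 3.14, 3.14].

INTERFACE

Orientations are given as a unit quaternion [w, x, y, z].
In Python, from bench import * gives the robot as it stands. The module is installed in compiled form; this text tells all that it offers.
- The arm moves only by the tool step_arm, never from a script. Its arguments are lists of equal length, an entry for each row: "claw": the finger opening in cm, from 0 to 9.51; "linear": the shift along the tool's x, y, z in cm, a list of three; "turn": the turn about the tool's z in rad. A call has exactly 10 rows; each row shifts and turns the commanded pose from where the row before left it, along the tool's axes as they then stand; what a row does not reach is not made up. A row lasts 1/12 s, in which the tool goes at most 41.7 mm and 7.16 degrees, less where a joint would pass 70% of its speed; a pose out of reach is approached as far as the arm can. A call with a gripper value outside its range is refused whole. The fingers move at their own pace and stop on an object; "squeeze" is the grip in N (left out, the last holds). Time passes only in rows, so rows that do not move let the fingers close, or fill a call up. It gives the time, the measured TCP pose, the force and the opening at its end, in the units of the state.
- observe(): the state, without advancing time (a new reading comes with each control period).
- get_image(name): name is "side" or "top"; returns a dict with "pixels" (480x640x3 uint8, red, green, blue), "camera_matrix" (3x3 intrinsics, pixels), "position" and "orientation" of the camera in the world. Camera axes: x right, y down, z forward; pixel columns grow to the right and rows downward; lengths in m; the calibration is good to about 2 mm. A picture is of the moment at which its call begins. There is no depth.
- finish_job(): hands the job in, once; it reports no verdict.
Trained networks look in the newest picture that a camera, given by its name, has taken for a name from the list of things; names that differ only in an ending like _2 or _b are one class to them, and where a whole thing is asked for, a point or a joint stands for the part that bears it (a point fixed in the world has none). Each returns a list of dicts, best first, with "score" (0 to 1); they miss things now and then, are a little off and sometimes report something else, mostly with a low value. They report only what shows in the picture. A call takes as long as a camera call. They do not tell look-alikes from the thing itself.
- outline_of(camera, name): "region" (480x640 bool, what is visible of it) and "box" ([left, top, right, bottom] in pixels, round what is visible of it).
The state is a dict: "clock": time; "q": joint angles; "qd": joint speeds; "joint_efforts": joint torques, N m; "tcp_pos": TCP position; "ee_rot": TCP orientation; "wrist_force": force on the tool from outside, world axes, zero at the start; "wrist_torque": the same for the moment, N m; "gripper_width": finger opening in m.
Only numpy, scipy, OpenCV 4.12 (cv2) and the standard library are available. Lean on these libraries where they do the work, as an engineer would, in place of code of your own. Each camera call takes 0.05 s, during which the arm holds its last target.

## Working session

There is one attempt and no reset: what is moved stays moved. The work goes in short steps, Python scripts to look and compute and a tool call to move; the robot and the scene stay as the last step left them, time stands still between calls to the robot, and variables do not carry over. Pictures are saved under pics/ and viewed, and the job is handed in when it is done.

Besides the shell and the picture viewer there is one more tool, called after ">>>" in YAML: its name, and indented under it one key for each argument. step_arm: Moves the arm, as the interface text tells. Its arguments: {"type":"object","properties":{"claw":{"type":"array","items":{"type":"number"}},"linear":{"type":"array","items":{"type":"array","items":{"type":"number"}}},"turn":{"type":"array","items":{"type":"number"}},"squeeze":{"type":"number"}},"required":["claw","linear","turn"]}

```bash
mkdir -p pics; ls; python3 - <<'E'
from bench import *
import cv2
print(observe())
for c in ("side","top"):
    im=get_image(c); cv2.imwrite(f"pics/{c}0.png",im["pixels"][:,:,::-1])
    print(c,im["camera_matrix"],im["position"],im["orientation"])
E
```

```text
pics
{'clock': 0.0, 'q': array([ 1.04338847e+00,  4.91573272e-01,  1.55947923e+00, -9.74933097e-06,
        1.09168910e+00, -1.05579813e-01]), 'qd': array([-0.00095452,  0.00030395,  0.00054541, -0.00112307, -0.00155599,
       -0.00032224]), 'joint_efforts': array([ 2.75472514e-03, -6.12639999e+01, -2.58181733e+01,  6.93612196e-02,
        4.81085829e-02, -1.00339942e-04]), 'tcp_pos': array([0.25574775, 0.5700298 , 0.23904296]), 'ee_rot': array([ 2.63468979e-04,  8.39471372e-01,  5.43403612e-01, -5.10515586e-04]), 'wrist_force': array([-0.11091999,  0.04668158,  0.41332369]), 'wrist_torque': array([ 0.00703123, -0.01827203,  0.03151232]), 'gripper_width': 0.09504809927442423}
side [[567.46118935   0.         314.01501169]
 [  0.         567.46118935 242.55701242]
 [  0.           0.           1.        ]] [ 0.42059672 -0.88668106  0.92201554] [-0.39423875  0.91798781 -0.04108963  0.01363217]
top [[568.55915529   0.         315.41313164]
 [  0.         568.55915529 248.83849475]
 [  0.           0.           1.        ]] [ 4.16068556e-01 -5.78653028e-05  1.60864033e+00] [-0.0203183   0.71016447 -0.70361748  0.01326807]
```

View pics/side0.png

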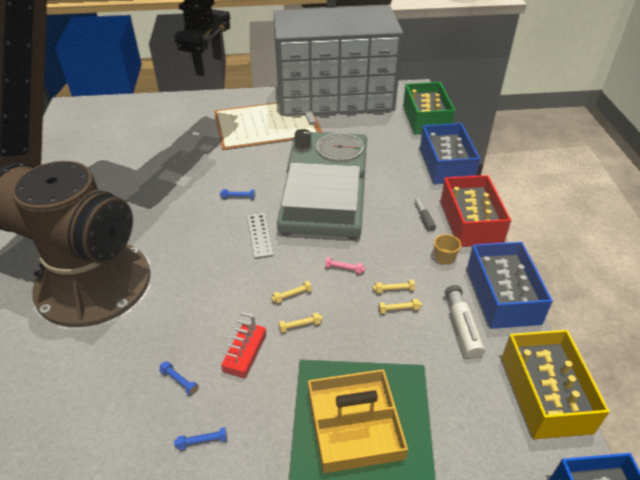

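View pics/top0.png

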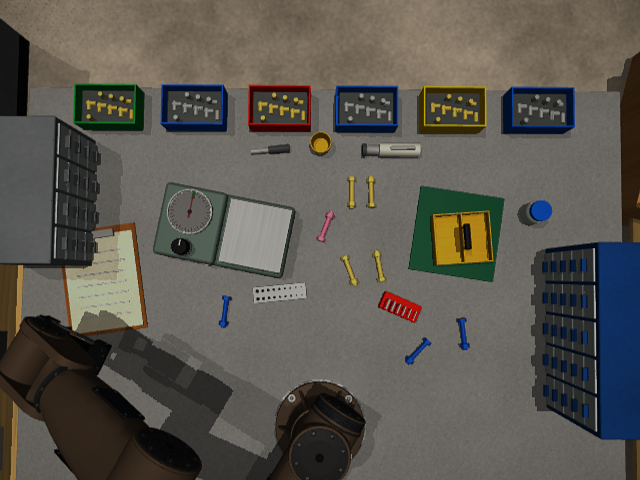

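```bash
cat > h.py <<'E'
from bench import *
import numpy as np, cv2
from scipy.spatial.transform import Rotation as R
def rot(q): return R.from_quat([q[1],q[2],q[3],q[0]]).as_matrix()
def ray(im,p):
    K=im["camera_matrix"]; d=rot(im["orientation"])@np.linalg.inv(K)@np.array([p[0],p[1],1.]); return im["position"],d
def at(im,p,z):
    o,d=ray(im,p); return o+d*(z-o[2])/d[2]
def proj(im,X):
    c=rot(im["orientation"]).T@(np.asarray(X,float)-im["position"]); u=im["camera_matrix"]@c; return u[:2]/u[2]
def crop(im,box,name,s=4):
    l,t,r,b=box; c=cv2.resize(im["pixels"][t:b,l:r,::-1],None,fx=s,fy=s,interpolation=cv2.INTER_CUBIC); cv2.imwrite("pics/"+name,c)
E
python3 - <<'E'
from h import *
t=get_image("top")
crop(t,(400,175,530,295),"c1.png",6)
crop(t,(145,170,305,285),"c2.png",5)
crop(t,(310,165,410,295),"c3.png",4)
for c in("top","side"):
    im=get_image(c)
    for n in ("tray","mat","pan_top","tare_grip","dial_centre","pointer_tip","zero_mark","bolt0","nut_cup","drill_gauge","rivet_shaver","rivet_set"):
        for d in outline_of(c,n):
            if d["score"]<0.2: continue
            m=d["region"].astype(np.uint8)
            ys,xs=np.nonzero(m)
            (cx,cy),(w,h),a=cv2.minAreaRect(np.c_[xs,ys].astype(np.float32))
            mean=im["pixels"][m>0].mean(0).astype(int)
            print(c,n,round(d["score"],2),d["box"],"rect",np.round([cx,cy,w,h,a],1),"rgb",mean)
E
```

```text
top tray 0.85 [428.7, 208.4, 493.2, 269.1] rect [461.3 237.2  52.4  61.7  85.9] rgb [134 102  19]
top mat 0.77 [411.3, 186.6, 502.2, 283.7] rect [455.6 233.4  88.1  85.4   8.8] rgb [26 67 42]
top mat 0.37 [153.1, 183.6, 295.3, 277.4] rect [223.9 230.1 132.6  74.1  11.9] rgb [107 110 104]
top pan_top 0.97 [218.6, 198.1, 290.8, 272.7] rect [254.9 235.   63.   64.3  11.3] rgb [154 153 147]
top tare_grip 0.66 [172.8, 237.3, 188.1, 257.4] rect [180.  246.5  15.   16.   90. ] rgb [22 21 21]
top dial_centre 0.93 [151.5, 184.0, 294.3, 274.8] rect [223.7 229.8 133.2  75.5  11.3] rgb [107 110 103]
top zero_mark 0.36 [340.7, 255.3, 362.2, 282.5] rect [350.3 269.9  29.7   7.8  73.7] rgb [148 130  52]
top bolt0 0.76 [347.4, 177.6, 356.0, 208.2] rect [351.  191.5  31.    8.   90. ] rgb [142 123  49]
top bolt0 0.69 [315.5, 210.1, 335.0, 240.3] rect [325.5 225.6   8.9  31.9  21. ] rgb [149  78  95]
top bolt0 0.69 [455.1, 319.1, 466.5, 347.3] rect [462.7 333.5  31.7   8.3  83.4] rgb [ 13  47 117]
top bolt0 0.67 [403.9, 336.0, 430.5, 364.5] rect [417.5 351.    9.2  31.8  45. ] rgb [ 17  48 114]
top bo
[... 2434 characters left out ...]
 362.9, 198.4, 394.9] rect [179.2 377.2  43.4  13.2  37.6] rgb [ 84 104 159]
side nut_cup 0.74 [436.7, 233.2, 462.2, 267.3] rect [447.5 249.   30.   25.   90. ] rgb [138 110  62]
side nut_cup 0.68 [291.8, 359.3, 435.5, 478.9] rect [362.  419.5 119.  144.   90. ] rgb [ 75 116  81]
side drill_gauge 0.6 [247.6, 212.3, 275.0, 261.6] rect [259.9 235.4  44.7  19.2  78.7] rgb [190 188 177]
side rivet_shaver 0.76 [447.2, 283.1, 485.0, 357.3] rect [463.7 321.1  75.9  22.1  71.6] rgb [180 176 161]
side rivet_set 0.66 [413.2, 199.9, 436.7, 229.0] rect [424.7 214.7  35.8  11.   61.4] rgb [121 119 111]
side rivet_set 0.44 [380.4, 299.4, 423.4, 314.1] rect [399.9 305.4  10.3  42.5  85. ] rgb [205 182 104]
```

View pics/c1.png

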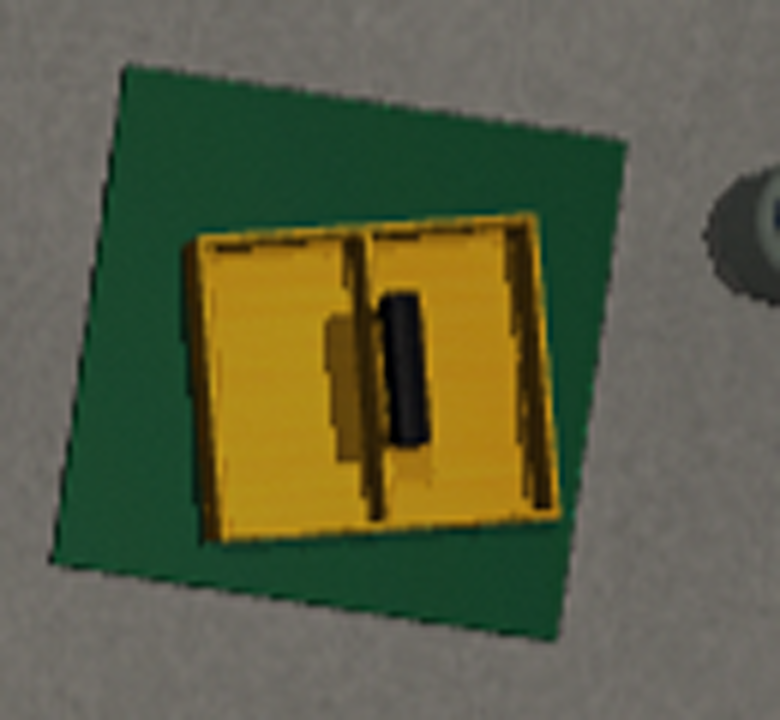

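View pics/c2.png

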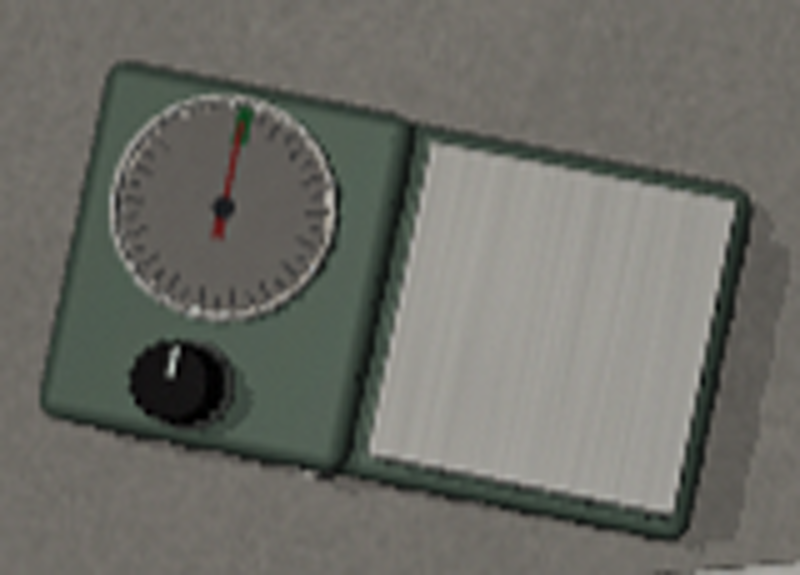

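View pics/c3.png

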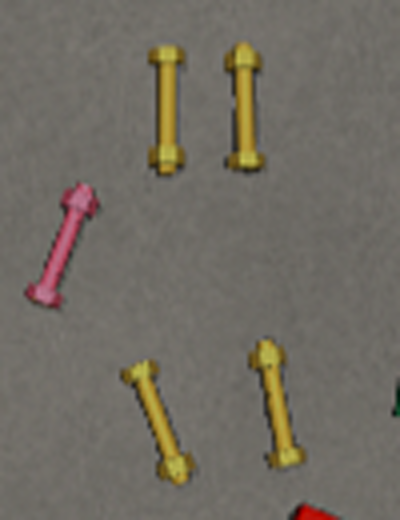

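```bash
python3 - <<'E'
from h import *
t=get_image("top"); s=get_image("side")
crop(s,(270,120,380,250),"c4.png",5)
crop(s,(300,360,440,480),"c5.png",5)
def f(sx,sy,l,tp,k): return (l+(sx-0.0)/k, tp+sy/k)
# tray rim corners from top crop (x6)
c=lambda x,y:(400+x/6-0.4,175+y/6-0.4)
P=[at(t,c(*p),0.040) for p in ((194,237),(533,215),(560,520),(215,543))]
print("tray rim",np.round(P,4)); print("centre",np.mean(P,0))
print("edges",[np.linalg.norm(P[i]-P[(i+1)%4]).round(4) for i in range(4)])
for a,b in((0,1),(3,2),(0,3),(1,2)): d=P[a]-P[b]; print("ang",np.degrees(np.arctan2(d[1],d[0])))
print("handle top",at(t,c(405,370),0.095))
M=[at(t,c(*p),0.004) for p in ((122,65),(627,142),(557,640),(50,563))]
print("mat",np.mean(M,0)[:2]); 
for a,b in((0,1),(3,2),(0,3),(1,2)): d=M[a]-M[b]; print("ang",np.degrees(np.arctan2(d[1],d[0])))
g=lambda x,y:(145+x/5-0.4,170+y/5-0.4)
Q=[at(t,g(*p),0.096) for p in ((430,142),(737,202),(672,515),(370,457))]
print("pan",np.mean(Q,0)); print("edges",[np.linalg.norm(Q[i]-Q[(i+1)%4]).round(4) for i in range(4)])
for a,b in((0,1),(3,2),(0,3),(1,2)): d=Q[a]-Q[b]; print("ang",np.degrees(np.arctan2(d[1],d[0])))
print("knob",at(t,g(175,382),0.116)); print("dial",at(t,g(223,207),0.081))
for c_,im in(("top",t),("side",s)):
  for d in outline_of(c_,"bolt0"):
    m=d["region"]; 
    mean=im["pixels"][m].mean(0)
    if not(mean[0]>mean[2]*1.4 and mean[1]>0.8*mean[0]): continue
    ys,xs=np.nonzero(m); (cx,cy),(w,h),a=cv2.minAreaRect(np.c_[xs,ys].astype(np.float32))
    v=np.array([np.cos(np.radians(a)),np.sin(np.radians(a))])
    if h>w: v=np.array([-v[1],v[0]])
    x=at(im,(cx,cy),0.013); L=max(w,h)/2
    e=at(im,(cx,cy)+v*L,0.011)-at(im,(cx,cy)-v*L,0.011)
    print(c_,"bolt",np.round([cx,cy]),x.round(4),"ang",np.degrees(np.arctan2(e[1],e[0])).round(1),"len",np.linalg.norm(e).round(3))
print(observe()["clock"])
E
```

```text
tray rim [[ 0.5896 -0.3053  0.04  ]
 [ 0.6011 -0.4611  0.04  ]
 [ 0.4608 -0.4727  0.04  ]
 [ 0.4487 -0.3149  0.04  ]]
centre [ 0.52505654 -0.38850222  0.04      ]
edges [np.float64(0.1562), np.float64(0.1408), np.float64(0.1583), np.float64(0.1412)]
ang 94.21632737298977
ang 94.35168799442452
ang 3.891414488472037
ang 4.745000601701003
handle top [ 0.52509501 -0.38798103  0.095     ]
mat [ 0.54004502 -0.38026984]
ang 81.70537916099984
ang 81.88228344131176
ang -8.107579104873526
ang -8.27344077112728
pan [0.52259368 0.17688867 0.096     ]
edges [np.float64(0.1678), np.float64(0.1707), np.float64(0.1641), np.float64(0.1716)]
ang 79.38455884708387
ang 79.69174758910515
ang -9.80877773522343
ang -11.037966455931564
knob [0.49121572 0.37313013 0.116     ]
dial [0.58798309 0.35783571 0.081     ]
top bolt [352. 192.] [ 0.6547 -0.0841  0.013 ] ang -179.6 len 0.088
top bolt [370. 191.] [ 0.6566 -0.1376  0.013 ] ang -179.7 len 0.085
top bolt [378. 265.] [ 0.4478 -0.1608  0.013 ] ang -168.9 len 0.088
top bolt [349. 270.] [ 0.4338 -0.0798  0.013 ] ang -159.8 len 0.085
side bolt [292. 292.] [ 0.4355 -0.0813  0.013 ] ang -159.7 len 0.092
side bolt [394. 287.] [ 0.6555 -0.087   0.013 ] ang 177.2 len 0.091
side bolt [301. 322.] [ 0.4495 -0.1633  0.013 ] ang -169.1 len 0.089
side bolt [400. 306.] [ 0.6587 -0.14    0.013 ] ang -178.4 len 0.092
1.65
```

View pics/c4.png

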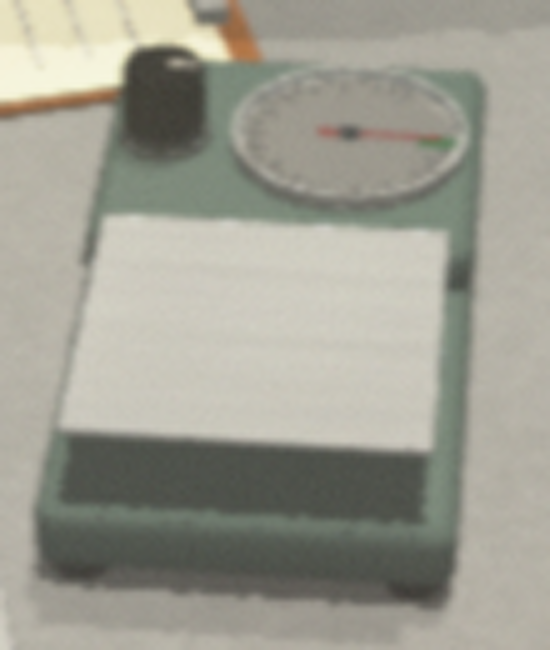

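View pics/c5.png

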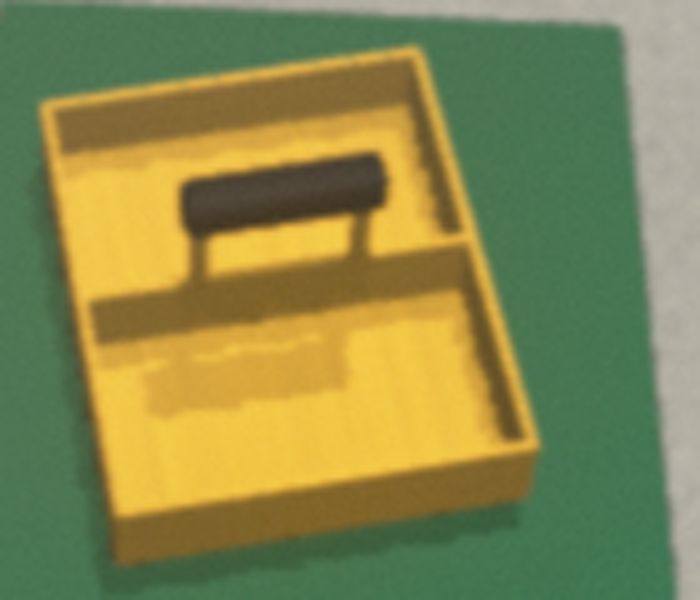

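```bash
cat > plan.py <<'E'
from h import *
import sys, json
def state():
    o=observe(); M=rot(o["ee_rot"]); return o, np.array(o["tcp_pos"]), np.degrees(np.arctan2(M[1,0],M[0,0]))
def plan(segs, claw, p=None, yaw=None):
    """segs: list of (xyz, yawdeg or None, nrows); claw cm"""
    o,p0,y0=state()
    p=p0 if p is None else np.array(p); yaw=y0 if yaw is None else yaw
    rows=[]
    cmd=p.copy(); cy=yaw
    for X,Y,n in segs:
        X=np.array(X,float); s=cmd.copy(); sy=cy; Y=sy if Y is None else Y
        dy=(Y-sy+180)%360-180
        for i in range(n):
            tgt=s+(X-s)*(i+1)/n; ty=sy+dy*(i+1)/n
            a=np.radians(cy); d=tgt-cmd
            l=np.round(np.array([d[0]*np.cos(a)+d[1]*np.sin(a), d[0]*np.sin(a)-d[1]*np.cos(a), -d[2]])*100/0.05)*0.05
            tn=round(-np.radians(ty-cy),2)
            w=np.array([l[0]*np.cos(a)+l[1]*np.sin(a), l[0]*np.sin(a)-l[1]*np.cos(a), -l[2]])/100
            cmd=cmd+w; cy-=np.degrees(tn); rows.append((l.round(2).tolist(),tn))
    while len(rows)%10: rows.append(([0.0,0.0,0.0],0.0))
    for k in range(0,len(rows),10):
        r=rows[k:k+10]
        print('linear',json.dumps([x[0] for x in r])); print('turn',json.dumps([x[1] for x in r]))
    print("end",cmd.round(4),round(cy,1),"max step",max(np.linalg.norm(x[0]) for x in rows))
def st():
    o,p,y=state(); print("t",round(o["clock"],2),"p",p.round(4),"yaw",round(y,2),"w",round(o["gripper_width"],4),"F",o["wrist_force"].round(2),"q6",o["q"][5].round(2))
E
python3 - <<'E'
from plan import *
st()
plan([((0.52,0.25,0.24),10,12),((0.525,-0.388,0.20),-85.7,18)],5)
E
```

```text
t 1.65 p [0.2558 0.5702 0.2397] yaw 65.83 w 0.095 F [-0.18  0.2   0.22] q6 -0.11
linear [[-1.55, 3.1, -0.0], [-1.25, 3.2, -0.0], [-1.05, 3.3, -0.0], [-0.75, 3.4, -0.0], [-0.45, 3.4, -0.0], [-0.2, 3.5, -0.0], [0.1, 3.45, -0.0], [0.4, 3.4, -0.0], [0.65, 3.4, -0.05], [0.95, 3.35, 0.0]]
turn [0.08, 0.08, 0.08, 0.08, 0.09, 0.08, 0.08, 0.08, 0.08, 0.08]
linear [[1.15, 3.25, 0.0], [1.45, 3.15, 0.0], [-0.6, 3.5, 0.2], [-0.3, 3.5, 0.25], [0.1, 3.55, 0.2], [0.35, 3.55, 0.25], [0.7, 3.45, 0.2], [1.05, 3.4, 0.25], [1.35, 3.3, 0.2], [1.65, 3.1, 0.25]]
turn [0.08, 0.08, 0.09, 0.1, 0.09, 0.09, 0.1, 0.09, 0.09, 0.09]
linear [[1.9, 3.0, 0.2], [2.2, 2.8, 0.25], [2.45, 2.55, 0.2], [2.65, 2.35, 0.25], [2.9, 2.05, 0.2], [3.05, 1.8, 0.2], [3.2, 1.55, 0.25], [3.3, 1.15, 0.2], [3.45, 0.9, 0.25], [3.5, 0.55, 0.2]]
turn [0.1, 0.09, 0.09, 0.1, 0.09, 0.09, 0.1, 0.09, 0.09, 0.09]
end [ 0.5252 -0.3879  0.2002] -85.4 max step 3.5759614091877445
```

>>> step_arm:
  claw: [9.5, 9.5, 9.5, 9.5, 9.5, 9.5, 9.5, 9.5, 9.5, 9.5]
  linear:
    - [-1.55, 3.1, 0.0]
    - [-1.25, 3.2, 0.0]
    - [-1.05, 3.3, 0.0]
    - [-0.75, 3.4, 0.0]
    - [-0.45, 3.4, 0.0]
    - [-0.2, 3.5, 0.0]
    - [0.1, 3.45, 0.0]
    - [0.4, 3.4, 0.0]
    - [0.65, 3.4, -0.05]
    - [0.95, 3.35, 0.0]
  turn: [0.08, 0.08, 0.08, 0.08, 0.09, 0.08, 0.08, 0.08, 0.08, 0.08]
  squeeze: 30

```text
clock: 2.48
tcp_pos: [0.477, 0.302, 0.2404]
ee_rot: [-0.0, 0.986, 0.167, 0.0]
wrist_force: [0.2, 0.4, -0.4]
gripper_width: 0.0951
```

>>> step_arm:
  claw: [5, 5, 5, 5, 5, 5, 5, 5, 5, 5]
  linear:
    - [1.15, 3.25, 0.0]
    - [1.45, 3.15, 0.0]
    - [-0.6, 3.5, 0.2]
    - [-0.3, 3.5, 0.25]
    - [0.1, 3.55, 0.2]
    - [0.35, 3.55, 0.25]
    - [0.7, 3.45, 0.2]
    - [1.05, 3.4, 0.25]
    - [1.35, 3.3, 0.2]
    - [1.65, 3.1, 0.25]
  turn: [0.08, 0.08, 0.09, 0.1, 0.09, 0.09, 0.1, 0.09, 0.09, 0.09]

```text
clock: 3.32
tcp_pos: [0.5221, -0.0352, 0.2223]
ee_rot: [-0.0, 0.96, -0.279, 0.0]
wrist_force: [0.2, 0.0, 0.8]
gripper_width: 0.0503
```

>>> step_arm:
  claw: [5, 5, 5, 5, 5, 5, 5, 5, 5, 5]
  linear:
    - [1.9, 3.0, 0.2]
    - [2.2, 2.8, 0.25]
    - [2.45, 2.55, 0.2]
    - [2.65, 2.35, 0.25]
    - [2.9, 2.05, 0.2]
    - [3.05, 1.8, 0.2]
    - [3.2, 1.55, 0.25]
    - [3.3, 1.15, 0.2]
    - [3.45, 0.9, 0.25]
    - [3.5, 0.55, 0.2]
  turn: [0.1, 0.09, 0.09, 0.1, 0.09, 0.09, 0.1, 0.09, 0.09, 0.09]

```text
clock: 4.15
tcp_pos: [0.5249, -0.3897, 0.2]
ee_rot: [-0.0, 0.733, -0.68, -0.0]
wrist_force: [0.9, -0.4, -0.4]
gripper_width: 0.0497
```

>>> step_arm:
  claw: [5, 5, 5, 5, 5, 5, 5, 5, 5, 5]
  linear:
    - [0, 0, 1.8]
    - [0, 0, 1.8]
    - [0, 0, 1.8]
    - [0, 0, 1.8]
    - [0, 0, 1.8]
    - [0, 0, 1.8]
    - [0, 0, 0]
    - [0, 0, 0]
    - [0, 0, 0]
    - [0, 0, 0]
  turn: [0, 0, 0, 0, 0, 0, 0, 0, 0, 0]

```text
clock: 4.98
tcp_pos: [0.5257, -0.3882, 0.0934]
ee_rot: [-0.0, 0.735, -0.678, 0.001]
wrist_force: [0.4, -0.5, 0.1]
gripper_width: 0.0496
```

```bash
python3 - <<'E'
from plan import *
st(); s=get_image("side"); crop(s,(260,300,460,480),"d1.png",4)
t=get_image("top"); crop(t,(400,175,530,295),"d2.png",5)
E
```

```text
t 4.98 p [ 0.5257 -0.3882  0.0934] yaw -85.43 w 0.0496 F [ 0.4  -0.45  0.08] q6 0.75
```

View pics/d1.png

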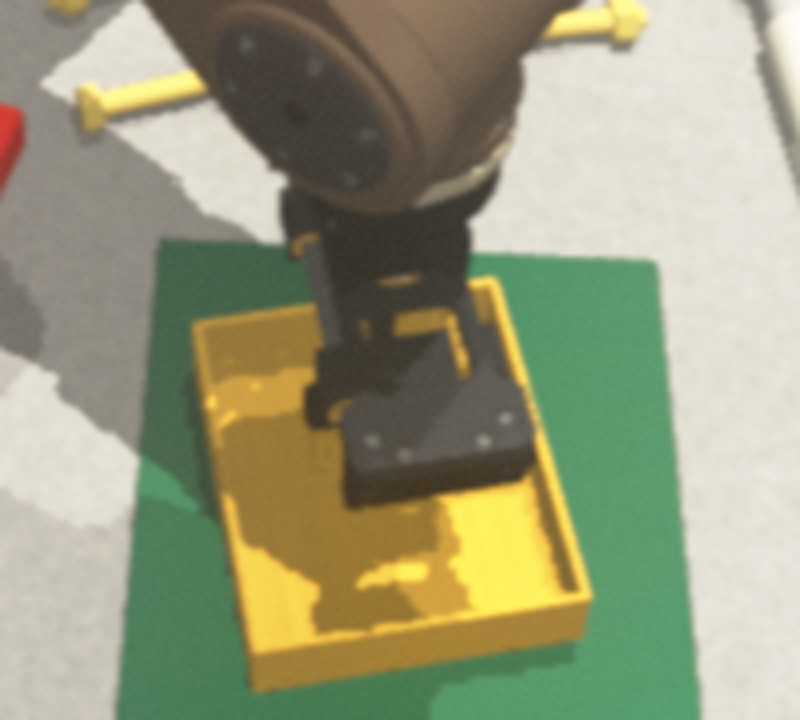

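>>> step_arm:
  claw: [0, 0, 0, 0, 0, 0, 0, 0, 0, 0]
  linear:
    - [0, 0, 0]
    - [0, 0, 0]
    - [0, 0, 0]
    - [0, 0, 0]
    - [0, 0, 0]
    - [0, 0, 0]
    - [0, 0, 0]
    - [0, 0, 0]
    - [0, 0, -0.5]
    - [0, 0, -0.5]
  turn: [0, 0, 0, 0, 0, 0, 0, 0, 0, 0]
  squeeze: 40

```text
clock: 5.92
tcp_pos: [0.5249, -0.3876, 0.1019]
ee_rot: [-0.0, 0.735, -0.678, -0.001]
wrist_force: [0.7, -0.8, -3.8]
gripper_width: 0.0157
```

>>> step_arm:
  claw: [0, 0, 0, 0, 0, 0, 0, 0, 0, 0]
  linear:
    - [0, 0, -1]
    - [0, 0, -1.5]
    - [0, 0, -2]
    - [0, 0, -2]
    - [0, 0, -2]
    - [0, 0, -2]
    - [0, 0, -1.5]
    - [0, 0, -1]
    - [0, 0, 0]
    - [0, 0, 0]
  turn: [0, 0, 0, 0, 0, 0, 0, 0, 0, 0]

```text
clock: 6.75
tcp_pos: [0.5251, -0.3878, 0.2322]
ee_rot: [-0.0, 0.735, -0.678, 0.0]
wrist_force: [-0.8, 0.1, -3.6]
gripper_width: 0.0155
```

```bash
python3 - <<'E'
from plan import *
st(); s=get_image("side"); cv2.imwrite("pics/e1.png",s["pixels"][:,:,::-1])
t=get_image("top"); cv2.imwrite("pics/e2.png",t["pixels"][:,:,::-1])
plan([((0.515,0.177,0.218),-100.4,18)],0)
E
```

```text
t 6.75 p [ 0.5251 -0.3878  0.2322] yaw -85.43 w 0.0155 F [-0.76  0.09 -3.63] q6 0.75
linear [[-3.15, -0.2, 0.05], [-3.1, -0.15, 0.1], [-3.15, -0.1, 0.05], [-3.15, -0.1, 0.1], [-3.1, 0.0, 0.05], [-3.15, 0.05, 0.1], [-3.15, 0.05, 0.05], [-3.15, 0.15, 0.1], [-3.1, 0.15, 0.05], [-3.15, 0.25, 0.05]]
turn [0.01, 0.02, 0.01, 0.02, 0.01, 0.02, 0.01, 0.02, 0.01, 0.02]
linear [[-3.1, 0.25, 0.1], [-3.15, 0.3, 0.05], [-3.1, 0.35, 0.1], [-3.1, 0.4, 0.05], [-3.15, 0.45, 0.1], [-3.1, 0.45, 0.05], [-3.05, 0.55, 0.1], [-3.1, 0.6, 0.05], [0.0, 0.0, 0.0], [0.0, 0.0, 0.0]]
turn [0.01, 0.01, 0.02, 0.01, 0.02, 0.01, 0.02, 0.01, 0.0, 0.0]
end [0.5148 0.177  0.218 ] -100.3 max step 3.183551475946321
```

View pics/e1.png

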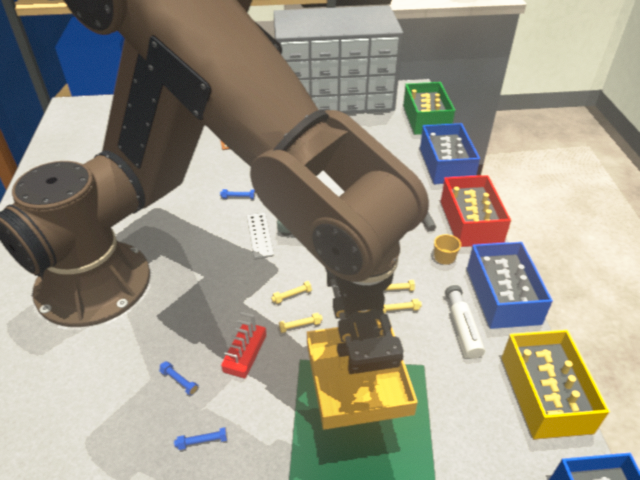

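```bash
python3 - <<'E'
from plan import *
plan([((0.5226,0.177,0.218),-100.4,18)],0)
E
```

```text
linear [[-3.15, -0.25, 0.05], [-3.1, -0.2, 0.1], [-3.15, -0.15, 0.05], [-3.1, -0.1, 0.1], [-3.15, -0.05, 0.05], [-3.15, -0.0, 0.1], [-3.15, 0.05, 0.05], [-3.1, 0.05, 0.1], [-3.15, 0.15, 0.05], [-3.15, 0.15, 0.05]]
turn [0.01, 0.02, 0.01, 0.02, 0.01, 0.02, 0.01, 0.02, 0.01, 0.02]
linear [[-3.1, 0.25, 0.1], [-3.15, 0.25, 0.05], [-3.1, 0.3, 0.1], [-3.15, 0.35, 0.05], [-3.1, 0.4, 0.1], [-3.1, 0.45, 0.05], [-3.1, 0.5, 0.1], [-3.1, 0.5, 0.05], [0.0, 0.0, 0.0], [0.0, 0.0, 0.0]]
turn [0.01, 0.01, 0.02, 0.01, 0.02, 0.01, 0.02, 0.01, 0.0, 0.0]
end [0.5228 0.1771 0.218 ] -100.3 max step 3.1697791721190924
```

>>> step_arm:
  claw: [0, 0, 0, 0, 0, 0, 0, 0, 0, 0]
  linear:
    - [-3.15, -0.25, 0.05]
    - [-3.1, -0.2, 0.1]
    - [-3.15, -0.15, 0.05]
    - [-3.1, -0.1, 0.1]
    - [-3.15, -0.05, 0.05]
    - [-3.15, 0, 0.1]
    - [-3.15, 0.05, 0.05]
    - [-3.1, 0.05, 0.1]
    - [-3.15, 0.15, 0.05]
    - [-3.15, 0.15, 0.05]
  turn: [0.01, 0.02, 0.01, 0.02, 0.01, 0.02, 0.01, 0.02, 0.01, 0.02]

```text
clock: 7.68
tcp_pos: [0.5235, -0.0726, 0.2242]
ee_rot: [-0.0, -0.682, 0.732, 0.001]
wrist_force: [0.2, -0.2, -2.7]
gripper_width: 0.016
```

>>> step_arm:
  claw: [0, 0, 0, 0, 0, 0, 0, 0, 0, 0]
  linear:
    - [-3.1, 0.25, 0.1]
    - [-3.15, 0.25, 0.05]
    - [-3.1, 0.3, 0.1]
    - [-3.15, 0.35, 0.05]
    - [-3.1, 0.4, 0.1]
    - [-3.1, 0.45, 0.05]
    - [-3.1, 0.5, 0.1]
    - [-3.1, 0.5, 0.05]
    - [0, 0, 0]
    - [0, 0, 0]
  turn: [0.01, 0.01, 0.02, 0.01, 0.02, 0.01, 0.02, 0.01, 0, 0]

```text
clock: 8.52
tcp_pos: [0.5226, 0.1781, 0.218]
ee_rot: [-0.001, -0.642, 0.767, 0.0]
wrist_force: [-0.8, -1.6, -3.3]
gripper_width: 0.0158
```

```bash
python3 - <<'E'
from plan import *
st(); t=get_image("top"); s=get_image("side")
crop(s,(240,80,420,260),"f1.png",4);crop(t,(140,160,330,300),"f2.png",4)
E
```

```text
t 8.52 p [0.5226 0.1781 0.218 ] yaw -100.16 w 0.0158 F [-0.79 -1.63 -3.34] q6 1.96
```

View pics/f1.png

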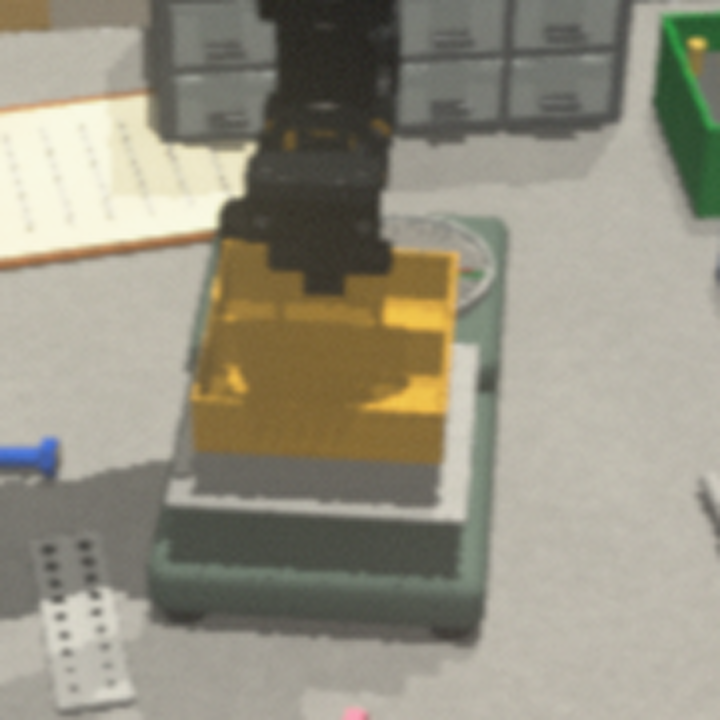

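>>> step_arm:
  claw: [0, 0, 0, 0, 0, 0, 0, 0, 0, 0]
  linear:
    - [0, 0, 0.7]
    - [0, 0, 0.7]
    - [0, 0, 0.7]
    - [0, 0, 0.5]
    - [0, 0, 0.3]
    - [0, 0, 0.2]
    - [0, 0, 0.2]
    - [0, 0, 0.2]
    - [0, 0, 0]
    - [0, 0, 0]
  turn: [0, 0, 0, 0, 0, 0, 0, 0, 0, 0]

```text
clock: 9.45
tcp_pos: [0.5233, 0.1769, 0.1842]
ee_rot: [0.0, -0.641, 0.768, -0.0]
wrist_force: [-0.0, 0.1, -2.6]
gripper_width: 0.016
```

```bash
python3 - <<'E'
from plan import *
st(); t=get_image("top"); s=get_image("side")
crop(s,(240,80,420,260),"g1.png",4);crop(t,(140,160,330,300),"g2.png",4)
E
```

```text
t 9.45 p [0.5233 0.1769 0.1842] yaw -100.32 w 0.016 F [-0.05  0.1  -2.65] q6 1.96
```

View pics/g1.png

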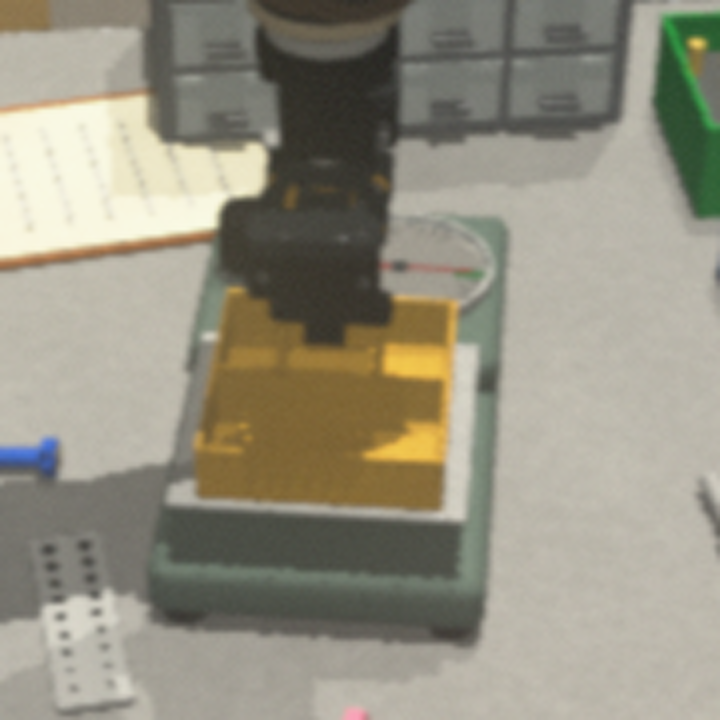

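View pics/g2.png

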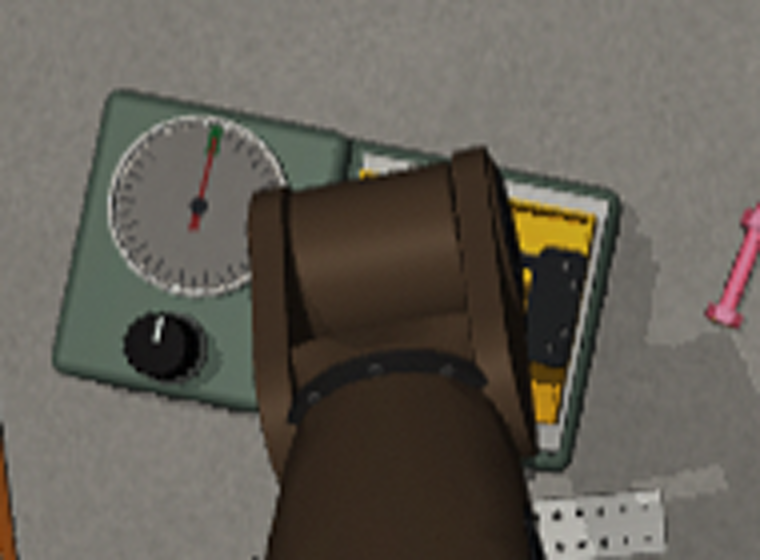

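>>> step_arm:
  claw: [0, 0, 0, 0, 0, 3.5, 3.5, 3.5, 3.5, 3.5]
  linear:
    - [0, 0, 0.1]
    - [0, 0, 0.1]
    - [0, 0, 0.1]
    - [0, 0, 0]
    - [0, 0, 0]
    - [0, 0, 0]
    - [0, 0, 0]
    - [0, 0, 0]
    - [0, 0, 0]
    - [0, 0, 0]
  turn: [0, 0, 0, 0, 0, 0, 0, 0, 0, 0]

```text
clock: 10.38
tcp_pos: [0.5232, 0.1768, 0.1812]
ee_rot: [0.0, -0.641, 0.768, 0.0]
wrist_force: [0.6, -0.2, 0.0]
gripper_width: 0.0345
```

```bash
python3 - <<'E'
from plan import *
st(); t=get_image("top"); s=get_image("side")
crop(s,(240,80,420,260),"g3.png",4);crop(t,(140,160,330,300),"g4.png",4)
E
```

```text
t 10.38 p [0.5232 0.1768 0.1812] yaw -100.33 w 0.0345 F [ 0.63 -0.16  0.01] q6 1.96
```

View pics/g4.png

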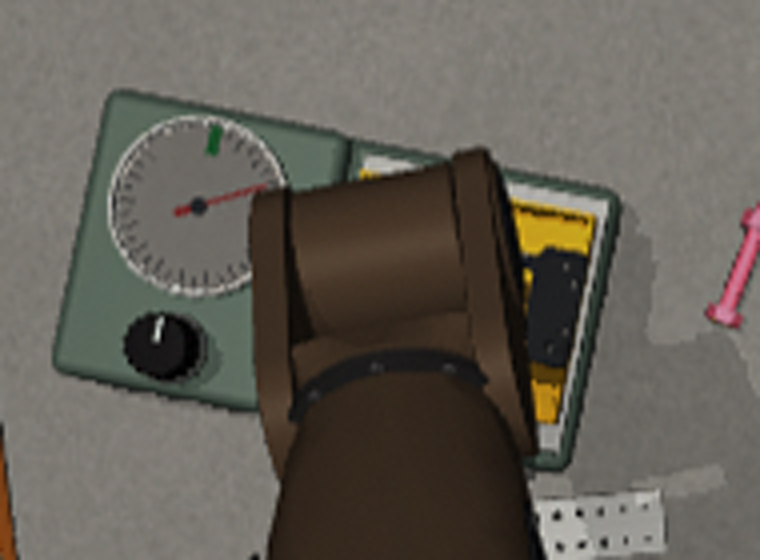

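>>> step_arm:
  claw: [4, 5, 6, 6.5, 6.5, 6.5, 6.5, 6.5, 6.5, 6.5]
  linear:
    - [0, 0, -0.5]
    - [0, 0, -1]
    - [0, 0, -1.5]
    - [0, 0, -1.5]
    - [0, 0, -1.5]
    - [0, 0, -1]
    - [0, 0, -1]
    - [0, 0, 0]
    - [0, 0, 0]
    - [0, 0, 0]
  turn: [0, 0, 0, 0, 0, 0, 0, 0, 0, 0]

```text
clock: 11.32
tcp_pos: [0.5229, 0.1767, 0.2606]
ee_rot: [-0.0, -0.641, 0.768, 0.0]
wrist_force: [0.2, -0.1, 0.2]
gripper_width: 0.065
```

```bash
python3 - <<'E'
from plan import *
st(); t=get_image("top"); s=get_image("side")
for c,im in(("top",t),("side",s)):
  for d in outline_of(c,"tare_grip")[:1]:
    ys,xs=np.nonzero(d["region"]); p=((xs.min()+xs.max())/2,(ys.min()+ys.max())/2)
    print(c,d["score"],d["box"],p,at(im,p,0.116),at(im,p,0.1))
plan([((0.491,0.372,0.20),-35,12)],6)
E
```

```text
t 11.32 p [0.5229 0.1767 0.2606] yaw -100.32 w 0.065 F [ 0.2  -0.07  0.17] q6 1.96
top 0.47 [172.1, 237.4, 187.9, 257.3] (np.float64(180.5), np.float64(246.0)) [0.49123707 0.37075296 0.116     ] [0.49204282 0.37472778 0.1       ]
side 0.82 [294.9, 127.7, 313.3, 147.1] (np.float64(303.0), np.float64(138.5)) [0.49304748 0.34636489 0.116     ] [0.49448568 0.37084176 0.1       ]
linear [[-1.55, 0.55, 0.5], [-1.6, 0.4, 0.5], [-1.65, 0.25, 0.5], [-1.65, 0.1, 0.5], [-1.65, -0.05, 0.5], [-1.6, -0.25, 0.55], [-1.6, -0.35, 0.5], [-1.6, -0.55, 0.5], [-1.5, -0.65, 0.5], [-1.4, -0.8, 0.5]]
turn [-0.1, -0.09, -0.1, -0.09, -0.1, -0.09, -0.1, -0.09, -0.1, -0.09]
linear [[-1.35, -0.95, 0.5], [-1.25, -1.1, 0.5], [0.0, 0.0, 0.0], [0.0, 0.0, 0.0], [0.0, 0.0, 0.0], [0.0, 0.0, 0.0], [0.0, 0.0, 0.0], [0.0, 0.0, 0.0], [0.0, 0.0, 0.0], [0.0, 0.0, 0.0]]
turn [-0.1, -0.09, 0.0, 0.0, 0.0, 0.0, 0.0, 0.0, 0.0, 0.0]
end [0.4913 0.372  0.2   ] -35.0 max step 1.7642278764377353
```

>>> step_arm:
  claw: [6.5, 6.5, 6.5, 6.5, 6.5, 6.5, 6.5, 6.5, 6.5, 6.5]
  linear:
    - [-1.55, 0.55, 0.5]
    - [-1.6, 0.4, 0.5]
    - [-1.65, 0.25, 0.5]
    - [-1.65, 0.1, 0.5]
    - [-1.65, -0.05, 0.5]
    - [-1.6, -0.25, 0.55]
    - [-1.6, -0.35, 0.5]
    - [-1.6, -0.55, 0.5]
    - [-1.5, -0.65, 0.5]
    - [-1.4, -0.8, 0.5]
  turn: [-0.1, -0.09, -0.1, -0.09, -0.1, -0.09, -0.1, -0.09, -0.1, -0.09]

```text
clock: 12.35
tcp_pos: [0.4961, 0.34, 0.21]
ee_rot: [0.0, 0.922, -0.388, -0.0]
wrist_force: [0.2, -0.0, -0.0]
gripper_width: 0.0651
```

>>> step_arm:
  claw: [6.5, 6.5, 6.5, 6.5, 6.5, 6.5, 6.5, 6.5, 6.5, 6.5]
  linear:
    - [-1.35, -0.95, 0.5]
    - [-1.35, -1.25, 0.5]
    - [0, 0, 0.5]
    - [0, 0, 1]
    - [0, 0, 1]
    - [0, 0, 0.5]
    - [0, 0, 0]
    - [0, 0, 0]
    - [0, 0, 0]
    - [0, 0, 0]
  turn: [-0.1, -0.09, 0, 0, 0, 0, 0, 0, 0, 0]

```text
clock: 13.18
tcp_pos: [0.4919, 0.3736, 0.1712]
ee_rot: [-0.0, 0.954, -0.301, 0.0]
wrist_force: [-0.4, -1.1, 0.2]
gripper_width: 0.0652
```

```bash
python3 - <<'E'
from plan import *
st(); t=get_image("top"); s=get_image("side")
crop(s,(240,80,420,260),"k1.png",4);crop(t,(140,160,330,300),"k2.png",4)
E
```

```text
t 13.18 p [0.4919 0.3736 0.1712] yaw -35.04 w 0.0652 F [-0.45 -1.12  0.17] q6 1.15
```

View pics/k1.png

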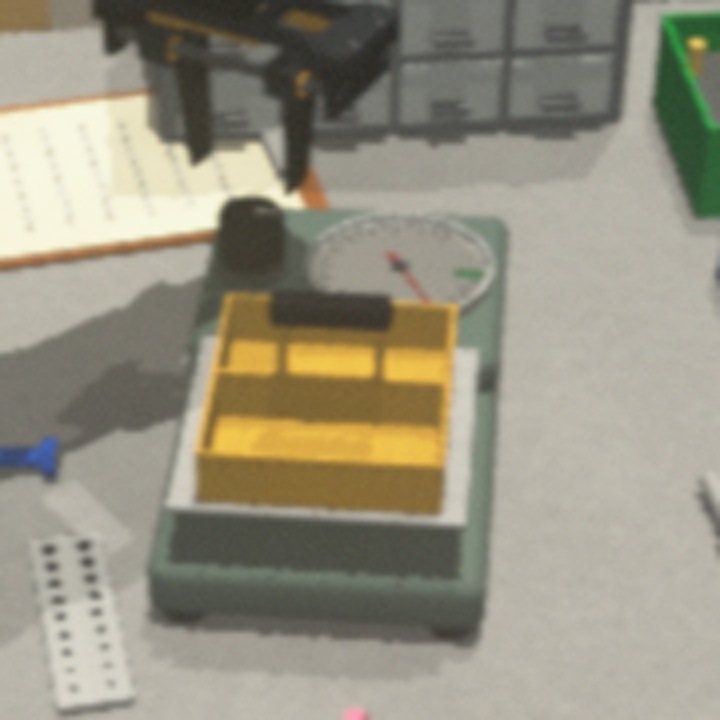

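View pics/k2.png

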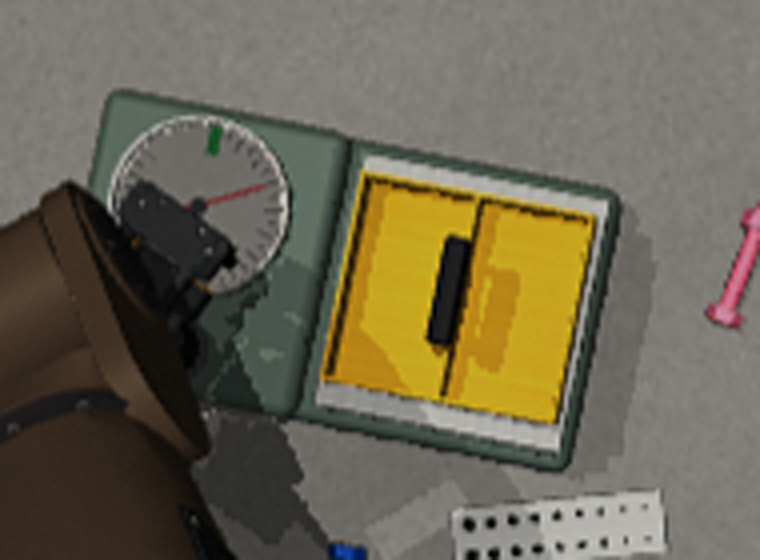

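```bash
cat > dial.py <<'E'
from plan import *
Z=0.079
def dial(name,save=None):
    im=get_image(name)
    C=np.array([0.588,0.358,Z]); 
    # rectify: 60mm half, 0.2mm/pixel; axes world: u=-y (right), v=-x (down)
    n=640; h=0.064
    src=np.float32([proj(im,C+np.array([a,b,0])) for a,b in((h,h),(h,-h),(-h,-h),(-h,h))])
    dst=np.float32([(0,0),(n,0),(n,n),(0,n)])
    H=cv2.getPerspectiveTransform(src+0.0,dst)
    w=cv2.warpPerspective(im["pixels"],H,(n,n),flags=cv2.INTER_CUBIC)
    if save: cv2.imwrite("pics/"+save,w[:,:,::-1])
    f=w.astype(float); r,g,b=f[...,0],f[...,1],f[...,2]
    red=np.clip(r-np.maximum(g,b)-15,0,None); gr=np.clip(g-np.maximum(r,b)-12,0,None)
    yy,xx=np.mgrid[:n,:n]; mm=(2*h/n)*1000
    X=(xx-n/2+.5)*mm; Y=-(yy-n/2+.5)*mm   # X right(-y world), Y up (+x world)
    rad=np.hypot(X,Y); red[rad>54]=0; gr[(rad>60)]=0
    gr[rad<30]=0
    P=np.c_[X[red>0],Y[red>0]]; W=red[red>0]
    m=np.average(P,axis=0,weights=W); cov=np.cov(P.T,aweights=W); ev,evec=np.linalg.eigh(cov); d=evec[:,1]
    # long side = direction of mean from centre
    if d@m<0: d=-d
    ga=None
    G=np.array([np.average(X,weights=gr),np.average(Y,weights=gr)])
    perp=d[0]*(G-m)[1]-d[1]*(G-m)[0]   # + = green is CCW of pointer
    pa=np.degrees(np.arctan2(d[0],d[1])); 
    # centre: project origin to line
    c0=m-(m@d)*d
    gaa=np.degrees(np.arctan2(*(G-c0)))
    print(name,"pointer cw ang",pa.round(1),"green cw ang",gaa.round(1),"green-pointer deg",((gaa-pa+180)%360-180).round(2),"perp mm(+ = green ccw)",perp.round(2),"line off",c0.round(1),"green r",np.linalg.norm(G).round(1),"gsum",int(gr.sum()),"rsum",int(red.sum()))
if __name__=="__main__":
    import sys
    st(); dial("top",sys.argv[1]+"_t.png" if len(sys.argv)>1 else None); dial("side",sys.argv[1]+"_s.png" if len(sys.argv)>1 else None)
E
python3 dial.py da; python3 -c "
import cv2,numpy as np
a=cv2.imread('pics/da_t.png');b=cv2.imread('pics/da_s.png');cv2.imwrite('pics/da.png',cv2.resize(np.hstack([a,b]),(800,400)))"
```

```text
t 13.28 p [0.4917 0.3738 0.1711] yaw -35.02 w 0.0651 F [-0.02  0.59  1.03] q6 1.15
top pointer cw ang 61.7 green cw ang 8.0 green-pointer deg -53.69 perp mm(+ = green ccw) 39.92 line off [ 2.4 -4.6] green r 45.5 gsum 94943 rsum 158301
side pointer cw ang 79.8 green cw ang 17.0 green-pointer deg -62.79 perp mm(+ = green ccw) 41.44 line off [-0.1  0.7] green r 47.2 gsum 54813 rsum 309478
```

View pics/da.png

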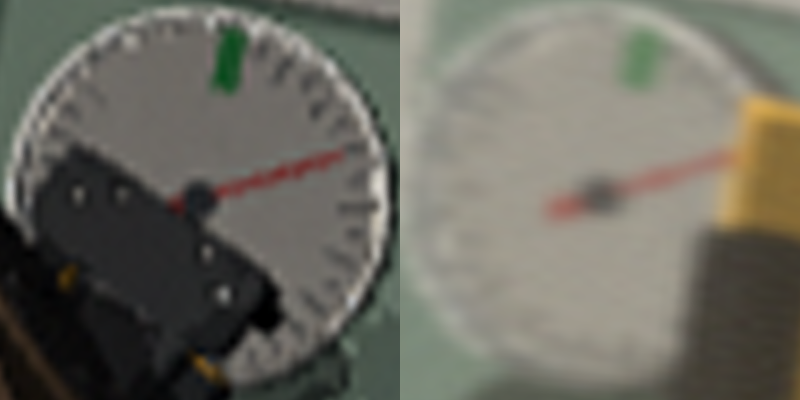

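```bash
sed -i 's/    yy,xx=np.mgrid/    red[(g-b>18)]=0\n    yy,xx=np.mgrid/; s/red\[rad>54\]=0/red[(rad>54)]=0; red[rad<8]=0/' dial.py; python3 dial.py
```

```text
t 13.38 p [0.4917 0.3738 0.171 ] yaw -35.01 w 0.065 F [-0.72  0.34 -0.34] q6 1.15
top pointer cw ang 73.1 green cw ang 12.2 green-pointer deg -60.93 perp mm(+ = green ccw) 39.44 line off [-0.1  0.4] green r 45.5 gsum 94883 rsum 139551
side pointer cw ang 72.8 green cw ang 17.2 green-pointer deg -55.6 perp mm(+ = green ccw) 38.29 line off [-0.3  0.9] green r 47.2 gsum 53770 rsum 131779
```

>>> step_arm:
  claw: [6.5, 6.5, 6.5, 6.5, 6.5, 6.5, 6.5, 6.5, 6.5, 6.5]
  linear:
    - [0, 0, 0.5]
    - [0, 0, 1]
    - [0, 0, 1]
    - [0, 0, 1]
    - [0, 0, 1]
    - [0, 0, 1]
    - [0, 0, 0.4]
    - [0, 0, 0]
    - [0, 0, 0]
    - [0, 0, 0]
  turn: [0, 0, 0, 0, 0, 0, 0, 0, 0, 0]

```text
clock: 14.32
tcp_pos: [0.4918, 0.3739, 0.112]
ee_rot: [-0.0, 0.954, -0.301, 0.0]
wrist_force: [0.7, -0.0, 0.9]
gripper_width: 0.065
```

>>> step_arm:
  claw: [4, 3, 3, 3, 3, 3, 3, 3, 3, 3]
  linear:
    - [0, 0, 0]
    - [0, 0, 0]
    - [0, 0, 0]
    - [0, 0, 0]
    - [0, 0, 0]
    - [0, 0, 0]
    - [0, 0, 0]
    - [0, 0, 0]
    - [0, 0, 0]
    - [0, 0, 0]
  turn: [0, 0, 0, 0, 0, 0, 0, 0, 0, 0]
  squeeze: 20

```text
clock: 15.15
tcp_pos: [0.4909, 0.3743, 0.1119]
ee_rot: [-0.0, 0.954, -0.301, -0.001]
wrist_force: [-5.2, 5.0, 3.3]
gripper_width: 0.0417
```

```bash
python3 dial.py db
```

```text
t 15.15 p [0.4909 0.3743 0.1119] yaw -35.01 w 0.0417 F [-5.22  4.99  3.32] q6 1.15
top pointer cw ang 72.7 green cw ang 12.0 green-pointer deg -60.7 perp mm(+ = green ccw) 39.46 line off [-0.   0.2] green r 45.4 gsum 91896 rsum 134391
side pointer cw ang 73.1 green cw ang 17.2 green-pointer deg -55.84 perp mm(+ = green ccw) 38.4 line off [-0.3  1. ] green r 47.2 gsum 55097 rsum 131757
```

>>> step_arm:
  claw: [3, 3, 3, 3, 3, 3, 3, 3, 3, 3]
  linear:
    - [0, 0, 0]
    - [0, 0, 0]
    - [0, 0, 0]
    - [0, 0, 0]
    - [0, 0, 0]
    - [0, 0, 0]
    - [0, 0, 0]
    - [0, 0, 0]
    - [0, 0, 0]
    - [0, 0, 0]
  turn: [0.12, 0.12, 0.12, 0.12, 0.12, 0.12, 0.12, 0.12, 0.1, 0]

```text
clock: 16.08
tcp_pos: [0.4899, 0.3769, 0.112]
ee_rot: [0.001, -0.668, 0.744, 0.002]
wrist_force: [-11.6, 21.3, 0.2]
gripper_width: 0.042
```

```bash
python3 dial.py dc;python3 -c "
import cv2,numpy as np
a=cv2.imread('pics/dc_t.png');b=cv2.imread('pics/dc_s.png');cv2.imwrite('pics/dc.png',cv2.resize(np.hstack([a,b]),(800,400)))"
```

```text
t 16.08 p [0.4899 0.3769 0.112 ] yaw -96.12 w 0.042 F [-11.56  21.28   0.16] q6 2.22
top pointer cw ang 72.5 green cw ang 74.4 green-pointer deg 1.92 perp mm(+ = green ccw) -1.66 line off [-0.   0.1] green r 49.5 gsum 44197 rsum 181901Traceback (most recent call last):
  File "dial.py", line 34, in <module>
    st(); dial("top",sys.argv[1]+"_t.png" if len(sys.argv)>1 else None); dial("side",sys.argv[1]+"_s.png" if len(sys.argv)>1 else None)
                                                                         ~~~~^^^^^^^^^^^^^^^^^^^^^^^^^^^^^^^^^^^^^^^^^^^^^^^^^^^^^^^^^^
  File "dial.py", line 25, in dial
    G=np.array([np.average(X,weights=gr),np.average(Y,weights=gr)])
                ~~~~~~~~~~^^^^^^^^^^^^^^
    raise ZeroDivisionError(
        "Weights sum to zero, can't be normalized")
ZeroDivisionError: Weights sum to zero, can't be normalized
```

View pics/dc.png

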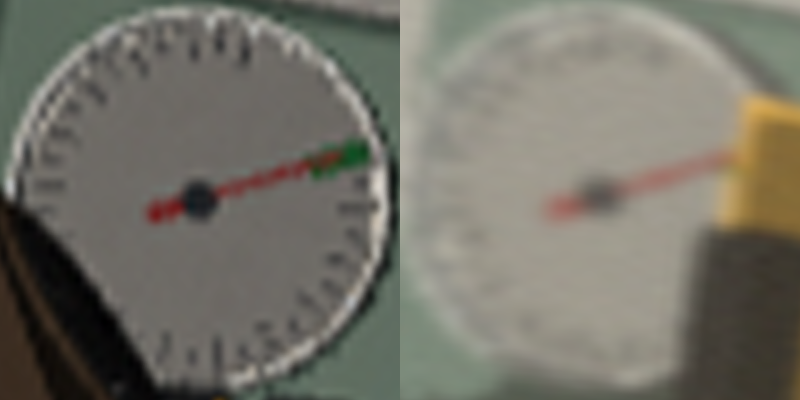

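>>> step_arm:
  claw: [5, 6.5, 6.5, 6.5, 6.5, 6.5, 6.5, 6.5, 6.5, 6.5]
  linear:
    - [0, 0, 0]
    - [0, 0, 0]
    - [0, 0, 0]
    - [0, 0, 0]
    - [0, 0, -1]
    - [0, 0, -1.5]
    - [0, 0, -1.5]
    - [0, 0, -1.5]
    - [0, 0, -1.5]
    - [0, 0, 0]
  turn: [0, 0, 0, 0, 0, 0, 0, 0, 0, 0]

```text
clock: 17.02
tcp_pos: [0.4926, 0.3741, 0.1852]
ee_rot: [0.002, -0.671, 0.742, -0.0]
wrist_force: [0.2, -0.3, 0.3]
gripper_width: 0.0654
```

```bash
python3 dial.py dd;python3 -c "
import cv2,numpy as np
a=cv2.imread('pics/dd_t.png');b=cv2.imread('pics/dd_s.png');cv2.imwrite('pics/dd.png',cv2.resize(np.hstack([a,a[180:340,420:580].repeat(4,0).repeat(4,1)]),(800,400)))"
```

```text
t 17.02 p [0.4926 0.3741 0.1852] yaw -95.76 w 0.0654 F [ 0.25 -0.27  0.33] q6 2.21
top pointer cw ang 72.2 green cw ang 77.5 green-pointer deg 5.24 perp mm(+ = green ccw) -4.35 line off [-0.   0.1] green r 47.6 gsum 61315 rsum 200736Traceback (most recent call last):
  File "dial.py", line 34, in <module>
    st(); dial("top",sys.argv[1]+"_t.png" if len(sys.argv)>1 else None); dial("side",sys.argv[1]+"_s.png" if len(sys.argv)>1 else None)
                                                                         ~~~~^^^^^^^^^^^^^^^^^^^^^^^^^^^^^^^^^^^^^^^^^^^^^^^^^^^^^^^^^^
  File "dial.py", line 25, in dial
    G=np.array([np.average(X,weights=gr),np.average(Y,weights=gr)])
                ~~~~~~~~~~^^^^^^^^^^^^^^
    raise ZeroDivisionError(
        "Weights sum to zero, can't be normalized")
ZeroDivisionError: Weights sum to zero, can't be normalized
```

View pics/dd.png

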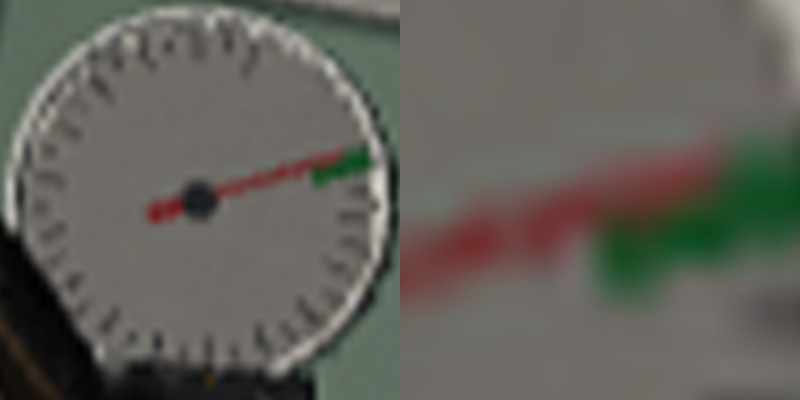

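```bash
python3 - <<'E'
s=open('dial.py').read()
s=s.replace("    perp=d[0]","    if (gr*(rad>52)).sum()>0:\n        go=gr*(rad>52); Go=np.array([np.average(X,weights=go),np.average(Y,weights=go)]); oo=(np.degrees(np.arctan2(*(Go-(m-(m@d)*d))))-np.degrees(np.arctan2(d[0],d[1]))+180)%360-180; print('  outer green-pointer deg',round(oo,2),'n',int(go.sum()))\n    perp=d[0]")
s=s.replace("    ga=None","    if gr.sum()==0: print(name,'no green, pointer',np.degrees(np.arctan2(d[0],d[1])).round(1)); return")
open('dial.py','w').write(s)
E
python3 dial.py
```

```text
t 17.12 p [0.4917 0.3736 0.1823] yaw -95.76 w 0.0648 F [-0.51 -0.5   0.32] q6 2.21
  outer green-pointer deg 4.14 n 15906
top pointer cw ang 72.2 green cw ang 77.4 green-pointer deg 5.19 perp mm(+ = green ccw) -4.31 line off [-0.   0.1] green r 47.7 gsum 61326 rsum 200297
side no green, pointer 72.7
```

>>> step_arm:
  claw: [6.5, 6.5, 6.5, 6.5, 6.5, 6.5, 6.5, 6.5, 6.5, 6.5]
  linear:
    - [-0.3, 0, 0.5]
    - [0, 0, 1.5]
    - [0, 0, 1.5]
    - [0, 0, 1.5]
    - [0, 0, 1.5]
    - [0, 0, 0.5]
    - [0, 0, 0]
    - [0, 0, 0]
    - [0, 0, 0]
    - [0, 0, 0]
  turn: [0, 0, 0, 0, 0, 0, 0, 0, 0, 0]

```text
clock: 18.05
tcp_pos: [0.4922, 0.377, 0.1124]
ee_rot: [0.001, -0.671, 0.742, -0.0]
wrist_force: [-0.2, -0.7, -0.2]
gripper_width: 0.065
```

>>> step_arm:
  claw: [5, 4.5, 4, 3.5, 3.5, 3.5, 3.5, 3.5, 3.5, 3.5]
  linear:
    - [0, 0, 0]
    - [0, 0, 0]
    - [0, 0, 0]
    - [0, 0, 0]
    - [0, 0, 0]
    - [0, 0, 0]
    - [0, 0, 0]
    - [0, 0, 0]
    - [0, 0, 0]
    - [0, 0, 0]
  turn: [0, 0, 0, 0, 0, 0, 0, 0, 0, 0]
  squeeze: 10

```text
clock: 18.88
tcp_pos: [0.492, 0.377, 0.1119]
ee_rot: [0.0, -0.671, 0.742, 0.0]
wrist_force: [-0.9, 3.9, 3.8]
gripper_width: 0.0417
```

```bash
python3 dial.py
```

```text
t 18.88 p [0.492  0.377  0.1119] yaw -95.74 w 0.0417 F [-0.95  3.94  3.77] q6 2.22
  outer green-pointer deg 4.17 n 15312
top pointer cw ang 72.2 green cw ang 77.5 green-pointer deg 5.25 perp mm(+ = green ccw) -4.35 line off [-0.   0.1] green r 47.6 gsum 59660 rsum 198952
side no green, pointer 72.6
```

>>> step_arm:
  claw: [3.5, 3.5, 3.5, 3.5, 3.5, 3.5, 3.5, 3.5, 3.5, 3.5]
  linear:
    - [0, 0, 0]
    - [0, 0, 0]
    - [0, 0, 0]
    - [0, 0, 0]
    - [0, 0, 0]
    - [0, 0, 0]
    - [0, 0, 0]
    - [0, 0, 0]
    - [0, 0, 0]
    - [0, 0, 0]
  turn: [-0.02, -0.02, -0.02, -0.01, 0, 0, 0, 0, 0, 0]

```text
clock: 19.82
tcp_pos: [0.492, 0.377, 0.1119]
ee_rot: [0.0, -0.697, 0.717, 0.0]
wrist_force: [-1.2, 4.6, 4.6]
gripper_width: 0.0419
```

```bash
python3 dial.py
```

```text
t 19.82 p [0.492  0.377  0.1119] yaw -91.65 w 0.0419 F [-1.18  4.59  4.64] q6 2.15
  outer green-pointer deg -0.16 n 13564
top pointer cw ang 72.6 green cw ang 72.0 green-pointer deg -0.58 perp mm(+ = green ccw) 0.5 line off [-0.   0.1] green r 49.8 gsum 40105 rsum 179593
side no green, pointer 73.1
```

>>> step_arm:
  claw: [4.3, 4.4, 4.5, 4.7, 5, 5.5, 6, 6.5, 6.5, 6.5]
  linear:
    - [0, 0, 0]
    - [0, 0, 0]
    - [0, 0, 0]
    - [0, 0, 0]
    - [0, 0, 0]
    - [0, 0, 0]
    - [0, 0, 0]
    - [0, 0, 0]
    - [0, 0, 0]
    - [0, 0, 0]
  turn: [0, 0, 0, 0, 0, 0, 0, 0, 0, 0]

```text
clock: 20.75
tcp_pos: [0.4919, 0.3768, 0.1117]
ee_rot: [0.0, -0.696, 0.718, 0.0]
wrist_force: [-0.6, 0.3, -0.3]
gripper_width: 0.0648
```

```bash
python3 dial.py de;python3 -c "
import cv2,numpy as np
a=cv2.imread('pics/de_t.png');cv2.imwrite('pics/de.png',cv2.resize(np.hstack([a,a[180:340,420:580].repeat(4,0).repeat(4,1)]),(800,400)))"
```

```text
t 20.75 p [0.4919 0.3768 0.1117] yaw -91.73 w 0.0648 F [-0.55  0.33 -0.31] q6 2.15
  outer green-pointer deg -0.14 n 13897
top pointer cw ang 72.5 green cw ang 72.0 green-pointer deg -0.52 perp mm(+ = green ccw) 0.46 line off [-0.   0.1] green r 49.9 gsum 40764 rsum 181413
side no green, pointer 73.0
```

View pics/de.png

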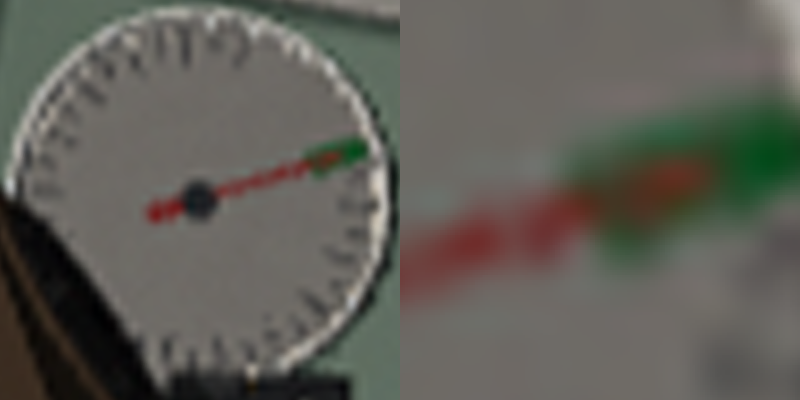

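```bash
cat > bolts.py <<'E'
from plan import *
def bolts(zc=0.011):
  for c_ in ("top","side"):
    im=get_image(c_)
    for d in outline_of(c_,"bolt0"):
      m=d["region"]; mean=im["pixels"][m].mean(0)
      if not(mean[0]>mean[2]*1.4 and mean[1]>0.8*mean[0]): continue
      ys,xs=np.nonzero(m); (cx,cy),(w,h),a=cv2.minAreaRect(np.c_[xs,ys].astype(np.float32))
      v=np.array([np.cos(np.radians(a)),np.sin(np.radians(a))])
      if h>w: v=np.array([-v[1],v[0]])
      x=at(im,(cx,cy),0.013); L=max(w,h)/2
      e=at(im,(cx,cy)+v*L,0.011)-at(im,(cx,cy)-v*L,0.011)
      print(c_,"bolt",round(d["score"],2),np.round([cx,cy]),x[:2].round(4),"ang",(np.degrees(np.arctan2(e[1],e[0]))%180).round(1),"len",np.linalg.norm(e).round(3))
if __name__=="__main__": st(); bolts()
E
python3 bolts.py
python3 - <<'E'
from plan import *
plan([((0.492,0.377,0.20),None,5),((0.60,0.10,0.22),-91,10),((0.6557,-0.0855,0.12),-90.5,5)],5)
E
```

```text
t 20.85 p [0.4919 0.3768 0.1117] yaw -91.73 w 0.065 F [ 0.07  1.34 -0.9 ] q6 2.15
top bolt 0.75 [351. 192.] [ 0.6547 -0.0827] ang 0.4 len 0.088
top bolt 0.65 [370. 191.] [ 0.6578 -0.1362] ang 2.6 len 0.083
top bolt 0.61 [350. 270.] [ 0.4332 -0.0809] ang 18.8 len 0.085
top bolt 0.43 [372. 275.] [ 0.4189 -0.1425] ang 9.4 len 0.088
side bolt 0.87 [394. 286.] [ 0.656  -0.0843] ang 179.4 len 0.088
side bolt 0.67 [291. 292.] [ 0.435  -0.0807] ang 23.1 len 0.093
side bolt 0.61 [286. 316.] [ 0.4202 -0.1451] ang 10.7 len 0.087
side bolt 0.53 [400. 306.] [ 0.6576 -0.1413] ang 1.6 len 0.09
linear [[-0.0, -0.0, -1.75], [-0.0, -0.0, -1.8], [-0.0, -0.0, -1.75], [-0.0, -0.0, -1.75], [-0.0, -0.0, -1.8], [2.75, -1.15, -0.2], [2.7, -1.2, -0.2], [2.75, -1.15, -0.2], [2.75, -1.15, -0.2], [2.75, -1.15, -0.2]]
turn [-0.0, -0.0, -0.0, -0.0, -0.0, -0.0, -0.0, -0.0, -0.01, 0.0]
linear [[2.75, -1.15, -0.2], [2.7, -1.1, -0.2], [2.75, -1.15, -0.2], [2.75, -1.15, -0.2], [2.75, -1.15, -0.2], [3.7, -1.2, 2.0], [3.7, -1.15, 2.0], [3.65, -1.2, 2.0], [3.7, -1.15, 2.0], [3.7, -1.15, 2.0]]
turn [0.0, 0.0, -0.0, -0.0, -0.0, -0.0, -0.0, -0.01, 0.0, -0.0]
end [ 0.6557 -0.0853  0.1202] -90.6 max step 4.3737855457258075
```

```bash

python3 - <<'E'
from plan import *
t=get_image("top")
c=lambda x,y:(140+x/4-0.4,160+y/4-0.4)
P=[at(t,c(*p),0.129) for p in((365,177),(595,217),(553,424),(322,380))]
print(np.mean(P,0)); 
for a,b in((0,1),(3,2),(0,3),(1,2)): d=P[a]-P[b]; print("ang",np.degrees(np.arctan2(d[1],d[0])).round(1),np.linalg.norm(d).round(4))
plan([((0.492,0.377,0.19),None,4),((0.60,0.10,0.22),-91,9),((0.6555,-0.0847,0.10),-90,7),((0.6555,-0.0847,0.028),None,5)],5)
E
```

```text
[0.52260052 0.17505791 0.129     ]
ang 80.6 0.153
ang 79.8 0.1535
ang -11.0 0.1357
ang -10.8 0.1379
linear [[-0.0, -0.0, -1.95], [-0.0, -0.0, -1.95], [-0.0, -0.0, -1.95], [-0.0, -0.0, -2.0], [3.05, -1.3, -0.35], [3.05, -1.3, -0.3], [3.0, -1.3, -0.35], [3.05, -1.25, -0.35], [3.05, -1.3, -0.3], [3.05, -1.25, -0.35]]
turn [-0.0, -0.0, -0.0, -0.0, -0.0, -0.0, -0.0, -0.01, 0.0, 0.0]
linear [[3.05, -1.25, -0.3], [3.05, -1.3, -0.35], [3.05, -1.25, -0.35], [2.6, -0.85, 1.7], [2.65, -0.85, 1.75], [2.65, -0.8, 1.7], [2.6, -0.85, 1.7], [2.65, -0.8, 1.75], [2.6, -0.8, 1.7], [2.65, -0.8, 1.7]]
turn [0.0, -0.0, -0.0, -0.0, -0.01, 0.0, -0.0, -0.0, -0.01, -0.0]
linear [[0.0, -0.0, 1.45], [0.0, -0.0, 1.45], [0.0, -0.0, 1.45], [0.0, -0.0, 1.4], [0.0, -0.0, 1.45], [0.0, 0.0, 0.0], [0.0, 0.0, 0.0], [0.0, 0.0, 0.0], [0.0, 0.0, 0.0], [0.0, 0.0, 0.0]]
turn [-0.0, -0.0, -0.0, -0.0, -0.0, 0.0, 0.0, 0.0, 0.0, 0.0]
end [ 0.6555 -0.0846  0.0282] -90.0 max step 3.33391661563393
```

>>> step_arm:
  claw: [6.5, 6.5, 6.5, 6.5, 4, 4, 4, 4, 4, 4]
  linear:
    - [0, 0, -3.3]
    - [0, 0, -3.3]
    - [0, 0, -3.3]
    - [0, 0, -3.3]
    - [3.05, -1.3, 0]
    - [3.05, -1.3, 0]
    - [3.0, -1.3, 0]
    - [3.05, -1.25, 0]
    - [3.05, -1.3, 0]
    - [3.05, -1.25, 0]
  turn: [0, 0, 0, 0, 0, 0, 0, -0.01, 0, 0]

```text
clock: 21.93
tcp_pos: [0.5643, 0.1907, 0.2438]
ee_rot: [0.0, -0.7, 0.714, -0.0]
wrist_force: [0.6, 0.3, -0.3]
gripper_width: 0.0404
```

>>> step_arm:
  claw: [4, 4, 4, 4, 4, 4, 4, 4, 4, 4]
  linear:
    - [3.05, -1.25, 0]
    - [3.05, -1.3, 0]
    - [3.05, -1.25, 0]
    - [2.6, -0.85, 2.05]
    - [2.65, -0.85, 2.05]
    - [2.65, -0.8, 2.05]
    - [2.6, -0.85, 2.05]
    - [2.65, -0.8, 2.05]
    - [2.6, -0.8, 2.05]
    - [2.65, -0.8, 2.05]
  turn: [0, 0, 0, 0, -0.01, 0, 0, 0, -0.01, 0]

```text
clock: 22.77
tcp_pos: [0.6556, -0.0859, 0.0991]
ee_rot: [-0.0, 0.707, -0.707, 0.0]
wrist_force: [1.7, 1.0, 0.1]
gripper_width: 0.0397
```

```bash

python3 - <<'E'
from plan import *
st()
s=get_image("side"); cv2.imwrite("pics/b1.png",s["pixels"][:,:,::-1])
E
```

```text
t 22.77 p [ 0.6556 -0.0859  0.0991] yaw -89.98 w 0.0397 F [1.73 0.96 0.12] q6 1.34
```

View pics/b1.png

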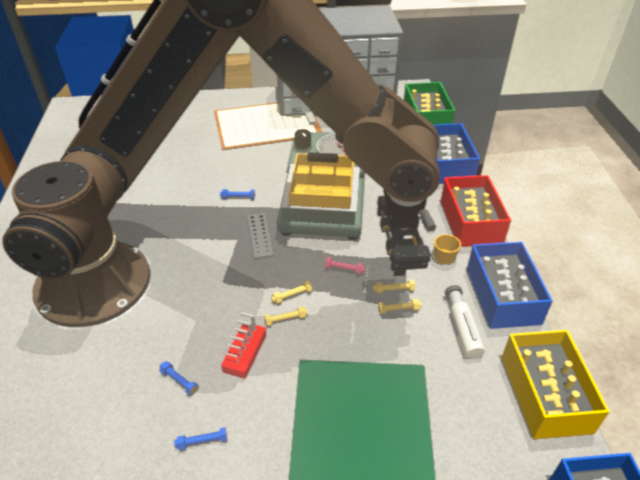

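>>> step_arm:
  claw: [4, 4, 4, 4, 4, 4, 4, 2, 0.5, 0.5]
  linear:
    - [0, 0, 1.5]
    - [0, 0, 1.5]
    - [0, 0, 1.5]
    - [0, 0, 1.5]
    - [0, 0, 1.1]
    - [0, 0, 0]
    - [0, 0, 0]
    - [0, 0, 0]
    - [0, 0, 0]
    - [0, 0, 0]
  turn: [0, 0, 0, 0, 0, 0, 0, 0, 0, 0]
  squeeze: 20

```text
clock: 23.65
tcp_pos: [0.6558, -0.0847, 0.0301]
ee_rot: [0.0, -0.707, 0.707, -0.001]
wrist_force: [-0.5, 0.0, 0.3]
gripper_width: 0.0251
```

>>> step_arm:
  claw: [0.5, 0.5, 0.5, 0.5, 0.5, 0.5, 0.5, 0.5, 0.5, 0.5]
  linear:
    - [0, 0, 0]
    - [0, 0, 0]
    - [0, 0, -0.5]
    - [0, 0, -1.5]
    - [0, 0, -2.5]
    - [0, 0, -3]
    - [0, 0, -3]
    - [0, 0, -3]
    - [0, 0, -3]
    - [0, 0, -3]
  turn: [0, 0, 0, 0, 0, 0, 0, 0, 0, 0]

```text
clock: 24.48
tcp_pos: [0.6551, -0.0845, 0.226]
ee_rot: [0.0, -0.707, 0.707, 0.0]
wrist_force: [0.5, 0.7, -1.2]
gripper_width: 0.0125
```

```bash

python3 - <<'E'
from plan import *
st()
s=get_image("side"); crop(s,(300,100,500,340),"b2.png",3)
plan([((0.532,0.226,0.235),-100.4,10)],0)
E
```

```text
t 24.48 p [ 0.6551 -0.0845  0.226 ] yaw -90.01 w 0.0125 F [ 0.49  0.67 -1.22] q6 1.34
linear [[-3.1, 1.25, -0.05], [-3.1, 1.3, -0.0], [-3.05, 1.4, -0.05], [-3.05, 1.4, -0.0], [-3.0, 1.45, -0.05], [-3.0, 1.55, -0.0], [-2.95, 1.55, -0.05], [-2.9, 1.65, -0.0], [-2.9, 1.7, -0.05], [-2.85, 1.75, -0.0]]
turn [0.02, 0.02, 0.01, 0.02, 0.02, 0.02, 0.02, 0.02, 0.01, 0.02]
end [0.5318 0.2258 0.2349] -100.3 max step 3.376758800980609
```

View pics/b2.png

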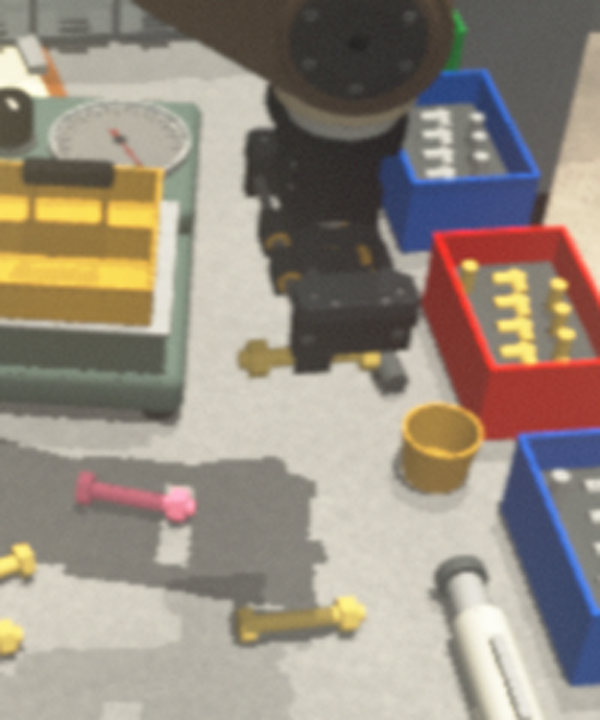

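>>> step_arm:
  claw: [0.5, 0.5, 0.5, 0.5, 0.5, 0.5, 0.5, 0.5, 0.5, 0.5]
  linear:
    - [-3.1, 1.25, -0.5]
    - [-3.1, 1.3, -0.4]
    - [-3.05, 1.4, 0]
    - [-3.05, 1.4, 0]
    - [-3.0, 1.45, 0]
    - [-3.0, 1.55, 0]
    - [-2.95, 1.55, 0]
    - [-2.9, 1.65, 0]
    - [-2.9, 1.7, 0]
    - [-2.85, 1.75, 0]
  turn: [0.02, 0.02, 0.01, 0.02, 0.02, 0.02, 0.02, 0.02, 0.01, 0.02]

```text
clock: 25.37
tcp_pos: [0.5294, 0.2275, 0.2334]
ee_rot: [0.0, -0.64, 0.768, -0.0]
wrist_force: [0.2, -0.3, -0.7]
gripper_width: 0.0123
```

>>> step_arm:
  claw: [0.5, 0.5, 0.5, 0.5, 0.5, 0.5, 0.5, 0.5, 0.5, 0.5]
  linear:
    - [0, 0, 0.5]
    - [0, 0, 1]
    - [0, 0, 1.5]
    - [0, 0, 1.5]
    - [0, 0, 1.5]
    - [0, 0, 1.5]
    - [0, 0, 0.5]
    - [0, 0, 0.5]
    - [0, 0, 0]
    - [0, 0, 0]
  turn: [0, 0, 0, 0, 0, 0, 0, 0, 0, 0]

```text
clock: 26.2
tcp_pos: [0.5307, 0.2258, 0.1484]
ee_rot: [0.0, -0.64, 0.768, -0.0]
wrist_force: [-0.0, -0.3, -0.6]
gripper_width: 0.0119
```

```bash

python3 - <<'E'
from plan import *
st()
s=get_image("side"); crop(s,(240,80,420,260),"b3.png",4);
t=get_image("top"); crop(t,(140,160,330,300),"b4.png",4)
E
```

```text
t 26.2 p [0.5307 0.2258 0.1484] yaw -100.35 w 0.0119 F [-0.05 -0.28 -0.6 ] q6 2.04
```

View pics/b3.png

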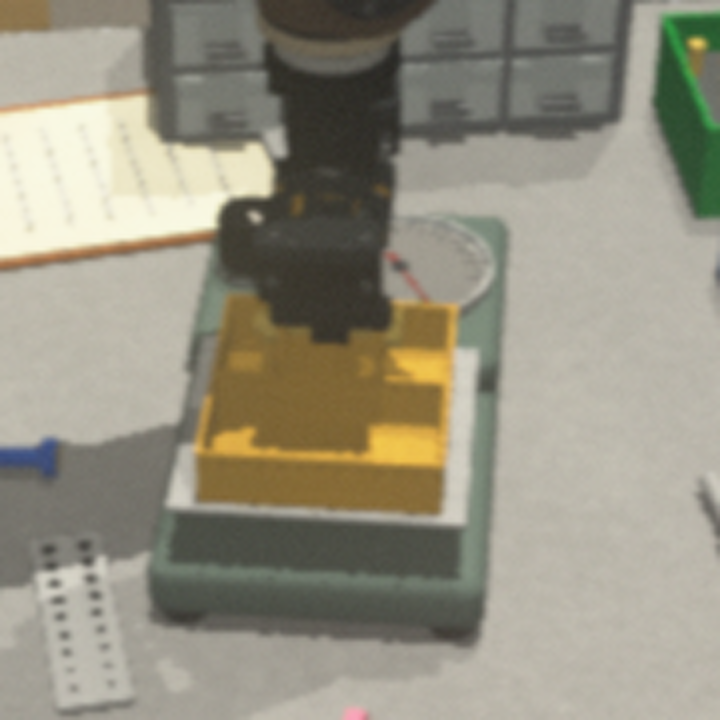

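>>> step_arm:
  claw: [1.9, 1.9, 1.9, 1.9, 1.9, 1.9, 1.9, 1.9, 1.9, 1.9]
  linear:
    - [0, 0, 0]
    - [0, 0, 0]
    - [0, 0, 0]
    - [0, 0, 0]
    - [0, 0, -1]
    - [0, 0, -2]
    - [0, 0, -2]
    - [0, 0, -2]
    - [0, 0, -2]
    - [0, 0, 0]
  turn: [0, 0, 0, 0, 0, 0, 0, 0, 0, 0]

```text
clock: 27.13
tcp_pos: [0.5315, 0.2265, 0.2427]
ee_rot: [0.003, -0.641, 0.768, -0.001]
wrist_force: [0.8, 0.5, 0.2]
gripper_width: 0.0192
```

```bash

python3 - <<'E'
from plan import *
st()
s=get_image("side"); crop(s,(240,80,420,260),"b5.png",4);
t=get_image("top"); crop(t,(140,160,330,300),"b6.png",4)
import bolts; bolts.bolts()
plan([((0.6565,-0.1375,0.20),-88.5,12),((0.6565,-0.1375,0.028),-88.5,8)],0)
E
```

```text
t 27.13 p [0.5315 0.2265 0.2427] yaw -100.31 w 0.0192 F [0.79 0.46 0.24] q6 2.04
top bolt 0.67 [370. 191.] [ 0.6565 -0.1375] ang 2.5 len 0.086
top bolt 0.65 [350. 270.] [ 0.4328 -0.081 ] ang 18.8 len 0.09
top bolt 0.57 [371. 275.] [ 0.4201 -0.1412] ang 12.8 len 0.091
side bolt 0.83 [400. 306.] [ 0.6566 -0.1412] ang 1.4 len 0.092
side bolt 0.77 [287. 315.] [ 0.4219 -0.1433] ang 9.6 len 0.09
side bolt 0.54 [291. 292.] [ 0.4345 -0.0804] ang 23.1 len 0.09
side bolt 0.53 [322. 168.] [0.5441 0.3537] ang 174.5 len 0.089
linear [[2.8, -1.6, 0.3], [2.8, -1.5, 0.3], [2.85, -1.5, 0.35], [2.85, -1.45, 0.3], [2.9, -1.35, 0.3], [2.95, -1.35, 0.3], [2.9, -1.3, 0.35], [3.0, -1.2, 0.3], [2.95, -1.2, 0.3], [3.0, -1.15, 0.3]]
turn [-0.02, -0.01, -0.02, -0.02, -0.02, -0.01, -0.02, -0.02, -0.01, -0.02]
linear [[3.05, -1.05, 0.3], [3.0, -1.05, 0.35], [0.0, 0.0, 2.15], [0.0, 0.0, 2.15], [0.0, 0.0, 2.15], [0.0, 0.0, 2.15], [0.0, 0.0, 2.15], [0.0, 0.0, 2.15], [0.0, 0.0, 2.15], [0.0, 0.0, 2.15]]
turn [-0.02, -0.02, 0.0, 0.0, 0.0, 0.0, 0.0, 0.0, 0.0, 0.0]
end [ 0.6565 -0.1373  0.0278] -88.3 max step 3.258066911528982
```

View pics/b5.png

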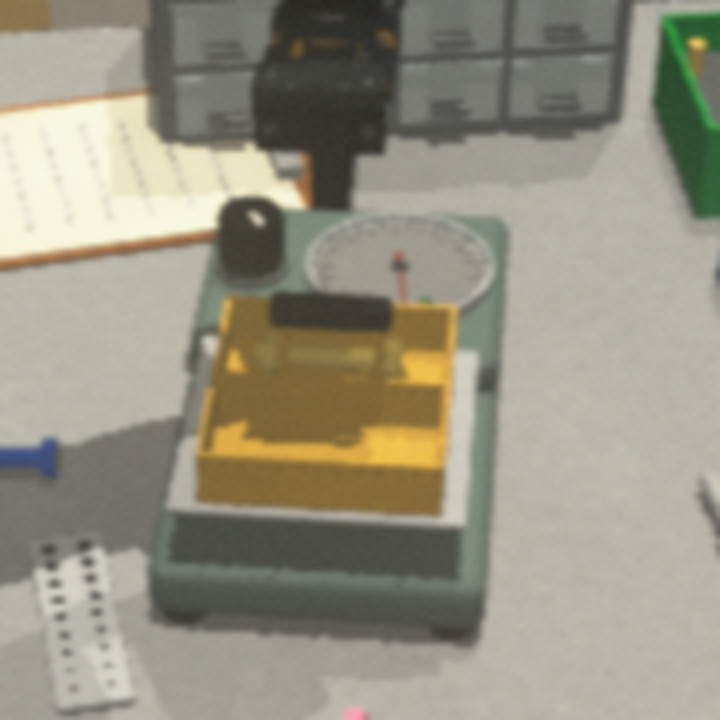

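>>> step_arm:
  claw: [1.9, 1.9, 4, 4, 4, 4, 4, 4, 4, 4]
  linear:
    - [2.8, -1.6, 0]
    - [2.8, -1.5, 0]
    - [2.85, -1.5, 0]
    - [2.85, -1.45, 0.2]
    - [2.9, -1.35, 0.6]
    - [2.95, -1.35, 0.6]
    - [2.9, -1.3, 0.6]
    - [3.0, -1.2, 0.6]
    - [2.95, -1.2, 0.6]
    - [3.0, -1.15, 0.6]
  turn: [-0.02, -0.01, -0.02, -0.02, -0.02, -0.01, -0.02, -0.02, -0.01, -0.02]

```text
clock: 28.27
tcp_pos: [0.6359, -0.0783, 0.1989]
ee_rot: [-0.0, -0.704, 0.711, 0.001]
wrist_force: [1.0, 0.9, 0.1]
gripper_width: 0.0401
```

>>> step_arm:
  claw: [4, 4, 4, 4, 4, 4, 4, 4, 4, 4]
  linear:
    - [3.05, -1.05, 0.3]
    - [3.1, -1.05, 0.3]
    - [0, 0, 2.2]
    - [0, 0, 2.2]
    - [0, 0, 2.2]
    - [0, 0, 2.2]
    - [0, 0, 2.2]
    - [0, 0, 2.2]
    - [0, 0, 1.8]
    - [0, 0, 1.3]
  turn: [-0.02, -0.02, 0, 0, 0, 0, 0, 0, 0, 0]

```text
clock: 29.1
tcp_pos: [0.6559, -0.1379, 0.0284]
ee_rot: [0.001, 0.718, -0.697, -0.001]
wrist_force: [0.1, 0.4, 0.5]
gripper_width: 0.0401
```

```bash

python3 - <<'E'
from plan import *
st()
s=get_image("side"); crop(s,(330,200,480,340),"b7.png",4);
E
```

```text
t 29.1 p [ 0.6559 -0.1379  0.0284] yaw -88.29 w 0.0401 F [0.12 0.37 0.51] q6 1.24
```

View pics/b7.png

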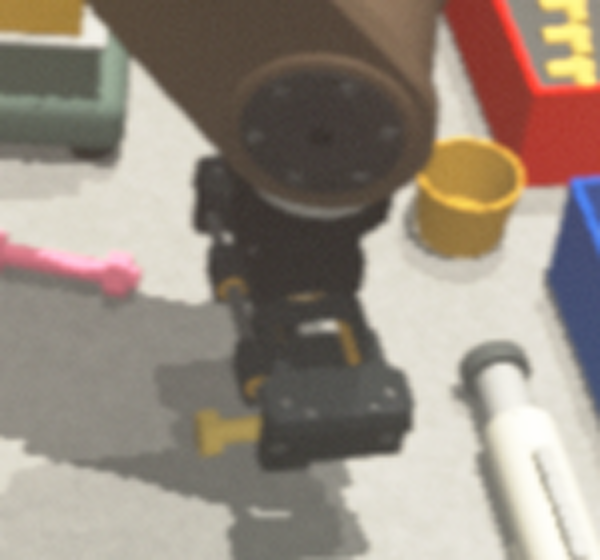

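>>> step_arm:
  claw: [0.5, 0.5, 0.5, 0.5, 0.5, 0.5, 0.5, 0.5, 0.5, 0.5]
  linear:
    - [0, 0, 0]
    - [0, 0, 0]
    - [0, 0, 0]
    - [0, 0, 0]
    - [0, 0, 0]
    - [0, 0, -0.5]
    - [0, 0, -1.5]
    - [0, 0, -2.5]
    - [0, 0, -3]
    - [0, 0, -3]
  turn: [0, 0, 0, 0, 0, 0, 0, 0, 0, 0]

```text
clock: 29.98
tcp_pos: [0.6565, -0.1381, 0.1375]
ee_rot: [0.0, 0.718, -0.697, -0.0]
wrist_force: [0.3, 0.5, -0.9]
gripper_width: 0.0123
```

```bash

python3 - <<'E'
from plan import *
st()
s=get_image("side"); crop(s,(300,140,500,340),"b8.png",3)
plan([((0.6559,-0.1379,0.235),None,4),((0.529,0.209,0.235),-100.4,12)],0)
E
```

```text
t 29.98 p [ 0.6565 -0.1381  0.1375] yaw -88.3 w 0.0123 F [ 0.3   0.53 -0.86] q6 1.24
linear [[-0.0, 0.05, -2.25], [-0.05, 0.1, -2.3], [-0.0, 0.05, -2.25], [-0.05, 0.1, -2.3], [-2.9, 0.95, 0.0], [-2.9, 1.05, 0.0], [-2.9, 1.1, 0.0], [-2.85, 1.1, 0.0], [-2.85, 1.15, 0.0], [-2.85, 1.25, 0.0]]
turn [-0.0, -0.0, -0.0, -0.0, 0.02, 0.02, 0.01, 0.02, 0.02, 0.02]
linear [[-2.8, 1.3, 0.0], [-2.75, 1.3, 0.0], [-2.75, 1.35, 0.0], [-2.75, 1.45, 0.0], [-2.7, 1.45, 0.0], [-2.7, 1.5, 0.0], [0.0, 0.0, 0.0], [0.0, 0.0, 0.0], [0.0, 0.0, 0.0], [0.0, 0.0, 0.0]]
turn [0.01, 0.02, 0.02, 0.02, 0.01, 0.02, 0.0, 0.0, 0.0, 0.0]
end [0.5291 0.2091 0.2351] -100.3 max step 3.112073263919087
```

View pics/b8.png

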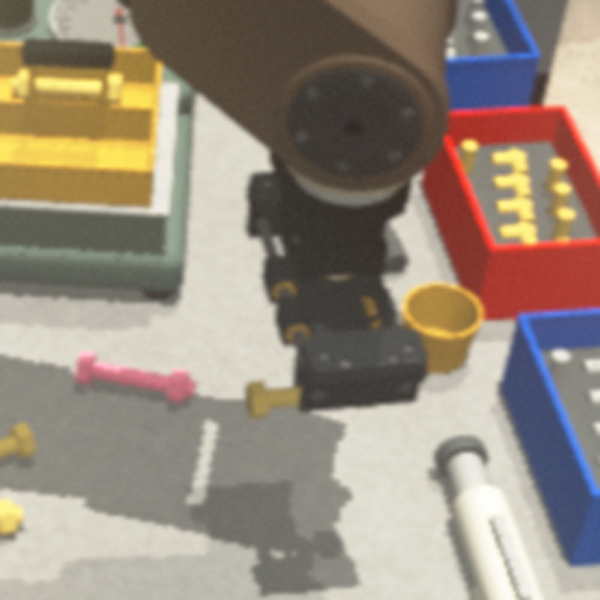

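```bash

python3 - <<'E'
from plan import *
plan([((0.6559,-0.1379,0.235),None,4),((0.5135,0.126,0.235),-100.4,10),((0.5135,0.126,0.15),None,6)],0)
E
```

```text
linear [[-0.0, 0.05, -2.25], [-0.05, 0.1, -2.3], [-0.0, 0.05, -2.25], [-0.05, 0.1, -2.3], [-2.7, 1.35, 0.0], [-2.65, 1.4, 0.0], [-2.6, 1.45, 0.0], [-2.6, 1.5, 0.0], [-2.55, 1.55, 0.0], [-2.55, 1.6, 0.0]]
turn [-0.0, -0.0, -0.0, -0.0, 0.02, 0.02, 0.02, 0.02, 0.03, 0.02]
linear [[-2.45, 1.7, 0.0], [-2.45, 1.75, 0.0], [-2.4, 1.75, 0.0], [-2.4, 1.85, 0.0], [-0.0, -0.0, 1.4], [-0.0, -0.0, 1.45], [-0.0, -0.0, 1.4], [-0.0, -0.0, 1.4], [-0.0, -0.0, 1.45], [-0.0, -0.0, 1.4]]
turn [0.02, 0.02, 0.02, 0.02, -0.0, -0.0, -0.0, -0.0, -0.0, -0.0]
end [0.5133 0.126  0.1501] -100.3 max step 3.030264014900352
```

>>> step_arm:
  claw: [0.5, 0.5, 0.5, 0.5, 0.5, 0.5, 0.5, 0.5, 0.5, 0.5]
  linear:
    - [0, 0.05, -2.25]
    - [-0.05, 0.1, -2.3]
    - [0, 0.05, -2.25]
    - [-0.05, 0.1, -2.3]
    - [-2.7, 1.35, 0]
    - [-2.65, 1.4, 0]
    - [-2.6, 1.45, 0]
    - [-2.6, 1.5, 0]
    - [-2.55, 1.55, 0]
    - [-2.55, 1.6, 0]
  turn: [0, 0, 0, 0, 0.02, 0.02, 0.02, 0.02, 0.03, 0.02]

```text
clock: 30.87
tcp_pos: [0.5677, 0.0222, 0.2276]
ee_rot: [0.0, -0.67, 0.742, -0.0]
wrist_force: [0.7, 0.6, -0.6]
gripper_width: 0.0124
```

>>> step_arm:
  claw: [0.5, 0.5, 0.5, 0.5, 0.5, 0.5, 0.5, 0.5, 0.5, 0.5]
  linear:
    - [-2.45, 1.7, 0]
    - [-2.45, 1.75, 0]
    - [-2.4, 1.75, 0]
    - [-2.4, 1.85, 0]
    - [0, 0, 1.4]
    - [0, 0, 1.45]
    - [0, 0, 1.4]
    - [0, 0, 1.4]
    - [0, 0, 1.45]
    - [0, 0, 1.4]
  turn: [0.02, 0.02, 0.02, 0.02, 0, 0, 0, 0, 0, 0]

```text
clock: 31.7
tcp_pos: [0.5113, 0.1266, 0.1419]
ee_rot: [0.0, -0.641, 0.768, -0.0]
wrist_force: [0.3, 0.5, -1.1]
gripper_width: 0.012
```

```bash

python3 - <<'E'
from plan import *
st()
s=get_image("side"); crop(s,(240,80,420,260),"b9.png",4)
E
```

```text
t 31.7 p [0.5113 0.1266 0.1419] yaw -100.32 w 0.012 F [ 0.26  0.48 -1.11] q6 1.87
```

View pics/b9.png

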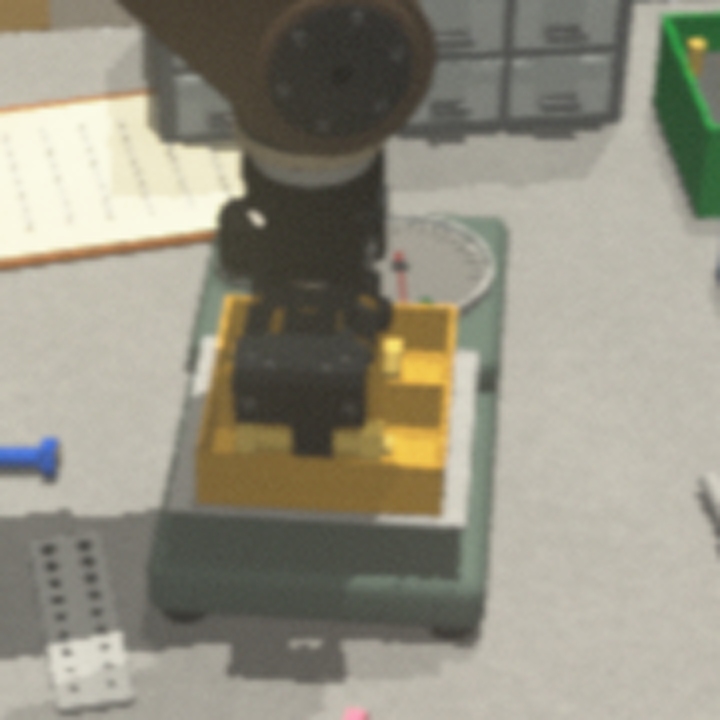

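>>> step_arm:
  claw: [1.9, 1.9, 1.9, 1.9, 1.9, 1.9, 1.9, 1.9, 1.9, 1.9]
  linear:
    - [0, 0, 0]
    - [0, 0, 0]
    - [0, 0, 0]
    - [0, 0, 0]
    - [0, 0, -1]
    - [0, 0, -2]
    - [0, 0, -2]
    - [0, 0, -2]
    - [0, 0, -2]
    - [0, 0, -1]
  turn: [0, 0, 0, 0, 0, 0, 0, 0, 0, 0]

```text
clock: 32.58
tcp_pos: [0.5119, 0.1266, 0.2455]
ee_rot: [0.002, -0.641, 0.768, -0.001]
wrist_force: [-0.1, 0.0, 0.7]
gripper_width: 0.019
```

```bash

python3 - <<'E'
from plan import *
st()
s=get_image("side"); crop(s,(240,80,420,260),"b10.png",4);
import bolts; bolts.bolts()
plan([((0.434,-0.0807,0.21),-69,12),((0.434,-0.0807,0.028),None,8)],0)
E
```

```text
t 32.58 p [0.5119 0.1266 0.2455] yaw -100.32 w 0.019 F [-0.1   0.03  0.74] q6 1.87
top bolt 0.62 [349. 270.] [ 0.4338 -0.0785] ang 21.0 len 0.088
top bolt 0.55 [372. 276.] [ 0.4181 -0.1425] ang 11.6 len 0.085
side bolt 0.7 [322. 169.] [0.5427 0.3517] ang 171.4 len 0.098
side bolt 0.69 [292. 292.] [ 0.4362 -0.0815] ang 21.0 len 0.09
side bolt 0.57 [286. 315.] [ 0.4204 -0.1431] ang 12.1 len 0.087
side bolt 0.47 [318. 193.] [0.5239 0.2514] ang 171.7 len 0.085
linear [[1.8, 0.3, 0.25], [1.8, 0.45, 0.25], [1.8, 0.45, 0.3], [1.75, 0.6, 0.25], [1.7, 0.65, 0.25], [1.7, 0.7, 0.25], [1.65, 0.8, 0.3], [1.65, 0.9, 0.25], [1.55, 0.9, 0.25], [1.55, 1.05, 0.25]]
turn [-0.05, -0.04, -0.05, -0.04, -0.05, -0.04, -0.05, -0.04, -0.05, -0.05]
linear [[1.5, 1.1, 0.25], [1.45, 1.15, 0.3], [-0.0, -0.0, 2.25], [-0.0, -0.0, 2.3], [-0.0, -0.0, 2.25], [-0.0, -0.0, 2.3], [-0.0, -0.0, 2.25], [-0.0, -0.0, 2.3], [-0.0, -0.0, 2.25], [-0.0, -0.0, 2.3]]
turn [-0.04, -0.05, -0.0, -0.0, -0.0, -0.0, -0.0, -0.0, -0.0, -0.0]
end [ 0.4339 -0.081   0.0278] -68.8 max step 2.3
```

View pics/b10.png

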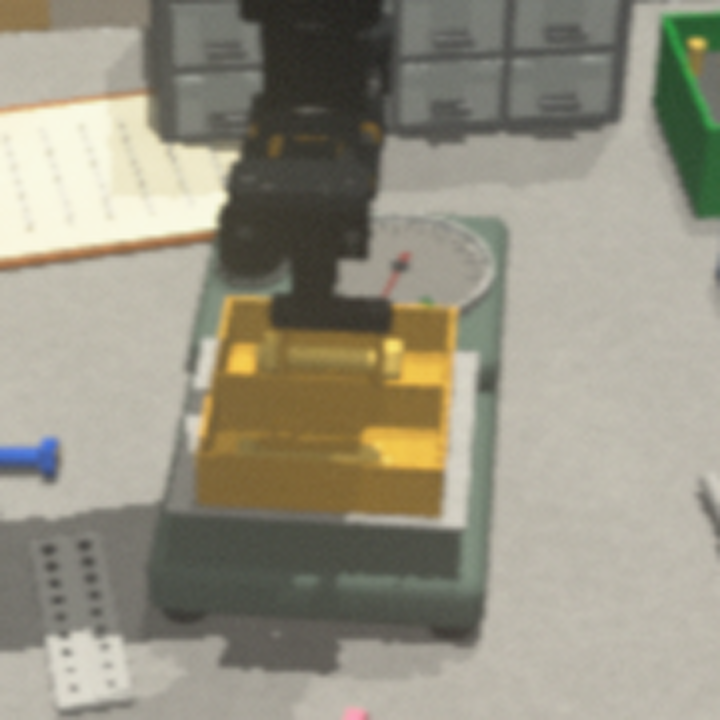

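>>> step_arm:
  claw: [1.9, 1.9, 3.4, 3.4, 3.4, 3.4, 3.4, 3.4, 3.4, 3.4]
  linear:
    - [1.8, 0.3, 0]
    - [1.8, 0.45, 0]
    - [1.8, 0.45, 0]
    - [1.75, 0.6, 0.45]
    - [1.7, 0.65, 0.45]
    - [1.7, 0.7, 0.45]
    - [1.65, 0.8, 0.45]
    - [1.65, 0.9, 0.45]
    - [1.55, 0.9, 0.45]
    - [1.55, 1.05, 0.3]
  turn: [-0.05, -0.04, -0.05, -0.04, -0.05, -0.04, -0.05, -0.04, -0.05, -0.05]

```text
clock: 33.67
tcp_pos: [0.4462, -0.0467, 0.2107]
ee_rot: [0.0, 0.8, -0.601, -0.001]
wrist_force: [-0.4, 0.5, -0.6]
gripper_width: 0.034
```

>>> step_arm:
  claw: [3.4, 3.4, 3.4, 3.4, 3.4, 3.4, 3.4, 3.4, 3.4, 3.4]
  linear:
    - [1.5, 1.1, 0.25]
    - [1.45, 1.15, 0.3]
    - [0, 0, 2.2]
    - [0, 0, 2.2]
    - [0, 0, 2.2]
    - [0, 0, 2.2]
    - [0, 0, 2.0]
    - [0, 0, 1.5]
    - [0, 0, 0]
    - [0, 0, 0]
  turn: [-0.04, -0.05, 0, 0, 0, 0, 0, 0, 0, 0]

```text
clock: 34.5
tcp_pos: [0.4337, -0.0807, 0.0827]
ee_rot: [0.0, 0.825, -0.565, -0.002]
wrist_force: [-0.6, 0.5, 0.3]
gripper_width: 0.0341
```

```bash

python3 - <<'E'
from plan import *
st()
s=get_image("side"); crop(s,(230,180,380,350),"b11.png",4);
E
```

```text
t 34.5 p [ 0.4337 -0.0807  0.0827] yaw -68.82 w 0.0341 F [-0.64  0.54  0.26] q6 0.87
```

View pics/b11.png

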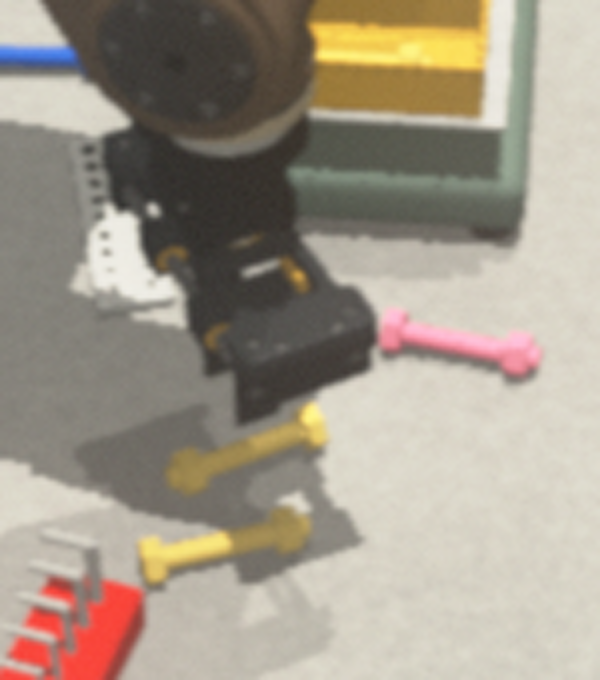

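>>> step_arm:
  claw: [3.4, 3.4, 3.4, 3.4, 3.4, 3.4, 0.5, 0.5, 0.5, 0.5]
  linear:
    - [0, 0, 1.5]
    - [0, 0, 1.5]
    - [0, 0, 1.5]
    - [0, 0, 1.0]
    - [0, 0, 0]
    - [0, 0, 0]
    - [0, 0, 0]
    - [0, 0, 0]
    - [0, 0, 0]
    - [0, 0, 0]
  turn: [0, 0, 0, 0, 0, 0, 0, 0, 0, 0]

```text
clock: 35.38
tcp_pos: [0.4345, -0.0809, 0.0291]
ee_rot: [-0.0, 0.825, -0.565, 0.0]
wrist_force: [0.1, -0.7, 1.4]
gripper_width: 0.0129
```

>>> step_arm:
  claw: [0.5, 0.5, 0.5, 0.5, 0.5, 0.5, 0.5, 0.5, 0.5, 0.5]
  linear:
    - [0, 0, 0]
    - [0, 0, -0.5]
    - [0, 0, -1.5]
    - [0, 0, -2.5]
    - [0, 0, -3]
    - [0, 0, -3]
    - [0, 0, -3]
    - [0, 0, -3]
    - [0, 0, -3]
    - [0, 0, -1]
  turn: [0, 0, 0, 0, 0, 0, 0, 0, 0, 0]

```text
clock: 36.22
tcp_pos: [0.4349, -0.0811, 0.2377]
ee_rot: [-0.001, 0.825, -0.565, 0.002]
wrist_force: [0.6, 0.8, -1.2]
gripper_width: 0.0128
```

```bash

python3 - <<'E'
from plan import *
st()
s=get_image("side"); crop(s,(230,180,380,350),"b12.png",4);
plan([((0.5285,0.2095,0.235),-100.4,14),((0.5285,0.2095,0.15),None,6)],0)
E
```

```text
t 36.22 p [ 0.4349 -0.0811  0.2377] yaw -68.81 w 0.0128 F [ 0.59  0.77 -1.2 ] q6 0.87
linear [[-1.7, -1.35, 0.0], [-1.75, -1.35, 0.05], [-1.8, -1.2, 0.0], [-1.85, -1.15, 0.05], [-1.9, -1.1, -0.0], [-1.9, -1.0, 0.0], [-2.0, -0.95, 0.05], [-2.0, -0.85, 0.0], [-2.05, -0.75, 0.0], [-2.05, -0.75, 0.05]]
turn [0.04, 0.04, 0.04, 0.04, 0.04, 0.04, 0.04, 0.04, 0.03, 0.04]
linear [[-2.1, -0.6, 0.0], [-2.1, -0.55, 0.05], [-2.15, -0.45, 0.0], [-2.15, -0.35, 0.0], [0.0, -0.0, 1.4], [0.0, -0.0, 1.45], [0.0, -0.0, 1.4], [0.0, -0.0, 1.45], [0.0, -0.0, 1.4], [0.0, -0.0, 1.4]]
turn [0.04, 0.04, 0.04, 0.04, -0.0, -0.0, -0.0, -0.0, -0.0, -0.0]
end [0.5283 0.2098 0.1502] -100.3 max step 2.2147234590350102
```

View pics/b12.png

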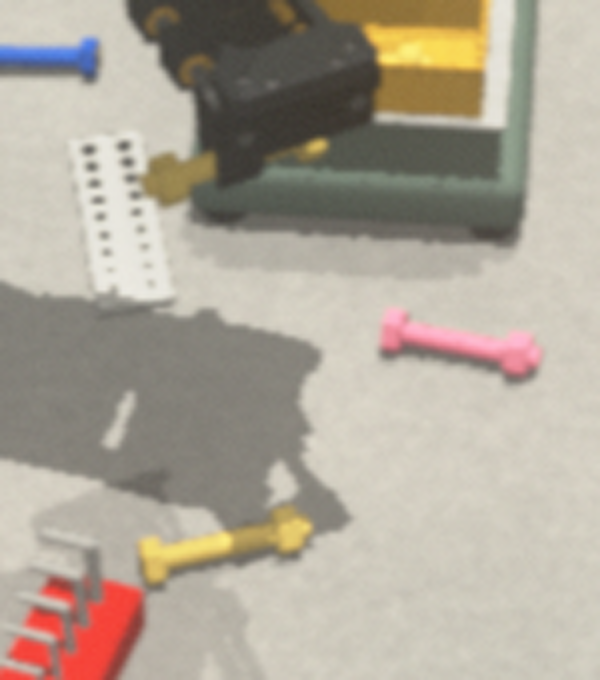

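```bash

python3 - <<'E'
from plan import *
s=get_image("side")
T=np.array([0.5226,0.176]); a=np.radians(-10.4)
for p in ((322,168.5),(318,193)):
    w=at(s,p,0.107)[:2]-T; print(w[0]*np.cos(a)+w[1]*np.sin(a), -w[0]*np.sin(a)+w[1]*np.cos(a))
E
```

```text
-0.0015067028613393804 0.050079359063760036
-0.002618194980002729 -0.04502816427027535
```

>>> step_arm:
  claw: [0.5, 0.5, 0.5, 0.5, 0.5, 0.5, 0.5, 0.5, 0.5, 0.5]
  linear:
    - [-1.7, -1.35, 0]
    - [-1.75, -1.35, 0]
    - [-1.8, -1.2, 0]
    - [-1.85, -1.15, 0]
    - [-1.9, -1.1, 0]
    - [-1.9, -1.0, 0]
    - [-2.0, -0.95, 0]
    - [-2.0, -0.85, 0]
    - [-2.05, -0.75, 0]
    - [-2.05, -0.75, 0]
  turn: [0.04, 0.04, 0.04, 0.04, 0.04, 0.04, 0.04, 0.04, 0.03, 0.04]

```text
clock: 37.15
tcp_pos: [0.5008, 0.1277, 0.2321]
ee_rot: [-0.001, -0.699, 0.715, 0.001]
wrist_force: [0.8, -1.4, -0.7]
gripper_width: 0.0124
```

>>> step_arm:
  claw: [0.5, 0.5, 0.5, 0.5, 0.5, 0.5, 0.5, 0.5, 0.5, 0.5]
  linear:
    - [-2.1, -0.6, 0]
    - [-2.1, -0.55, 0]
    - [-2.15, -0.45, 0]
    - [-2.15, -0.35, 0]
    - [0, 0, 0]
    - [0, 0, 0.5]
    - [0, 0, 1]
    - [0, 0, 1]
    - [0, 0, 0.5]
    - [0, 0, 0]
  turn: [0.04, 0.04, 0.04, 0.04, 0, 0, 0, 0, 0, 0]

```text
clock: 37.98
tcp_pos: [0.5269, 0.2091, 0.2018]
ee_rot: [-0.001, -0.64, 0.768, 0.001]
wrist_force: [0.2, -0.1, -1.3]
gripper_width: 0.0122
```

```bash

python3 - <<'E'
from plan import *
st()
s=get_image("side"); crop(s,(240,80,420,260),"b13.png",4)
E
```

```text
t 37.98 p [0.5269 0.2091 0.2018] yaw -100.36 w 0.0122 F [ 0.2  -0.11 -1.3 ] q6 2.01
```

View pics/b13.png

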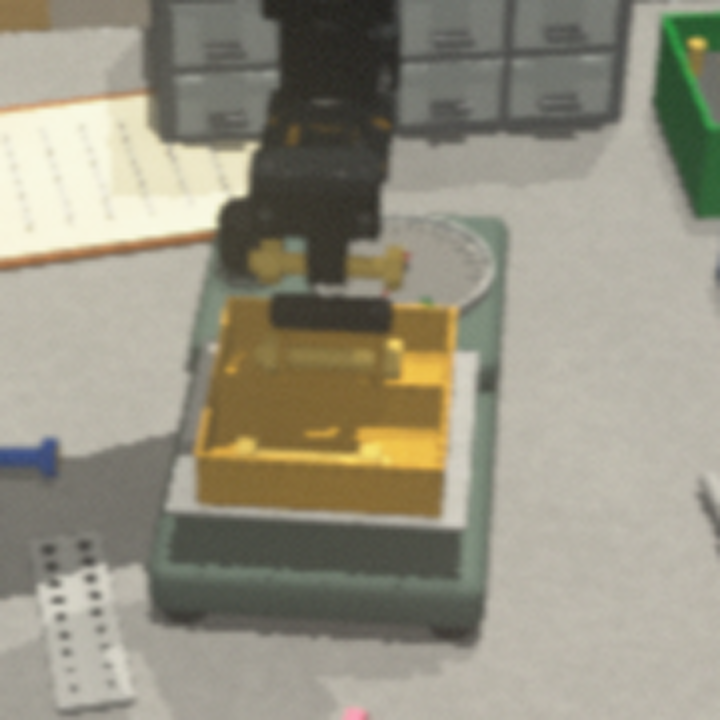

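>>> step_arm:
  claw: [0.5, 0.5, 0.5, 0.5, 0.5, 0.5, 0.5, 1.9, 1.9, 1.9]
  linear:
    - [-0.1, 0, 1]
    - [0, 0, 1]
    - [0, 0, 1]
    - [0, 0, 1]
    - [0, 0, 0.9]
    - [0, 0, 0]
    - [0, 0, 0]
    - [0, 0, 0]
    - [0, 0, 0]
    - [0, 0, 0]
  turn: [0, 0, 0, 0, 0, 0, 0, 0, 0, 0]

```text
clock: 38.87
tcp_pos: [0.528, 0.211, 0.1552]
ee_rot: [0.001, -0.641, 0.768, -0.0]
wrist_force: [-0.4, 0.6, 0.8]
gripper_width: 0.0186
```

>>> step_arm:
  claw: [1.9, 1.9, 1.9, 1.9, 1.9, 1.9, 1.9, 1.9, 1.9, 1.9]
  linear:
    - [0, 0, 0]
    - [0, 0, -0.5]
    - [0, 0, -1]
    - [0, 0, -1.5]
    - [0, 0, -1.5]
    - [0, 0, -1.5]
    - [0, 0, -1.5]
    - [0, 0, -1.5]
    - [0, 0, 0]
    - [0, 0, 0]
  turn: [0, 0, 0, 0, 0, 0, 0, 0, 0, 0]

```text
clock: 39.7
tcp_pos: [0.5279, 0.211, 0.2457]
ee_rot: [0.001, -0.641, 0.768, -0.0]
wrist_force: [0.8, 0.3, -0.3]
gripper_width: 0.0189
```

```bash

python3 - <<'E'
from plan import *
st()
s=get_image("side"); crop(s,(240,80,420,260),"b14.png",4)
im=s
# pin tops of red stand: crop
crop(s,(210,290,350,390),"b15.png",5)
import bolts; bolts.bolts()
plan([((0.4195,-0.143,0.21),-78.5,14),((0.4195,-0.143,0.12),None,5)],0)
E
```

```text
t 39.7 p [0.5279 0.211  0.2457] yaw -100.32 w 0.0189 F [ 0.79  0.34 -0.34] q6 2.01
top bolt 0.56 [274. 240.] [0.5161 0.1338] ang 170.3 len 0.092
top bolt 0.54 [372. 276.] [ 0.4176 -0.1429] ang 9.4 len 0.086
side bolt 0.87 [286. 316.] [ 0.4208 -0.1445] ang 9.6 len 0.089
linear [[2.65, 0.3, 0.25], [2.6, 0.4, 0.25], [2.6, 0.45, 0.25], [2.6, 0.5, 0.2], [2.55, 0.6, 0.25], [2.55, 0.65, 0.25], [2.55, 0.75, 0.25], [2.55, 0.75, 0.25], [2.5, 0.9, 0.25], [2.45, 0.9, 0.2]]
turn [-0.03, -0.02, -0.03, -0.03, -0.03, -0.02, -0.03, -0.03, -0.02, -0.03]
linear [[2.45, 1.0, 0.25], [2.4, 1.1, 0.25], [2.4, 1.1, 0.25], [2.35, 1.2, 0.25], [0.0, 0.0, 1.8], [0.0, 0.0, 1.8], [0.0, 0.0, 1.8], [0.0, 0.0, 1.8], [0.0, 0.0, 1.8], [0.0, 0.0, 0.0]]
turn [-0.03, -0.03, -0.02, -0.03, -0.0, -0.0, -0.0, -0.0, -0.0, 0.0]
end [ 0.4195 -0.1428  0.1199] -78.6 max step 2.6786190471957747
```

View pics/b14.png

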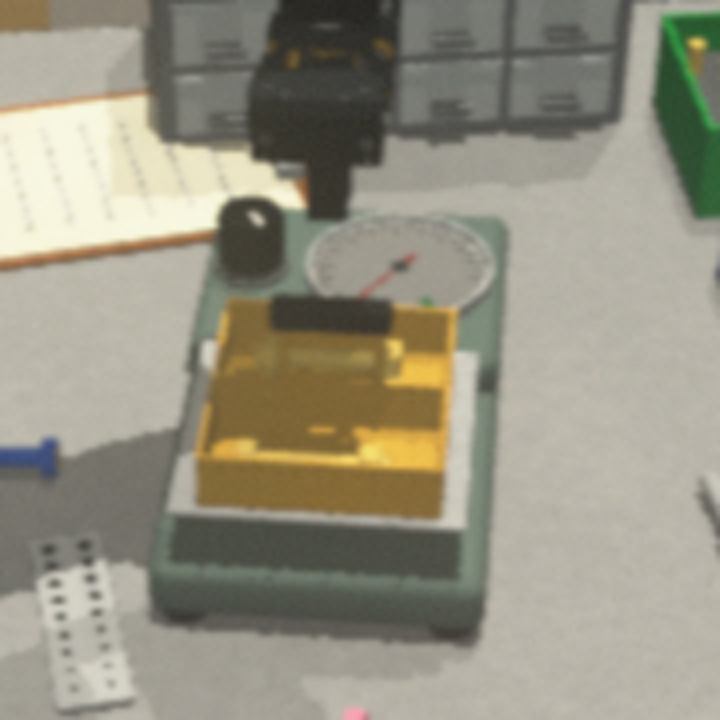

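View pics/b15.png

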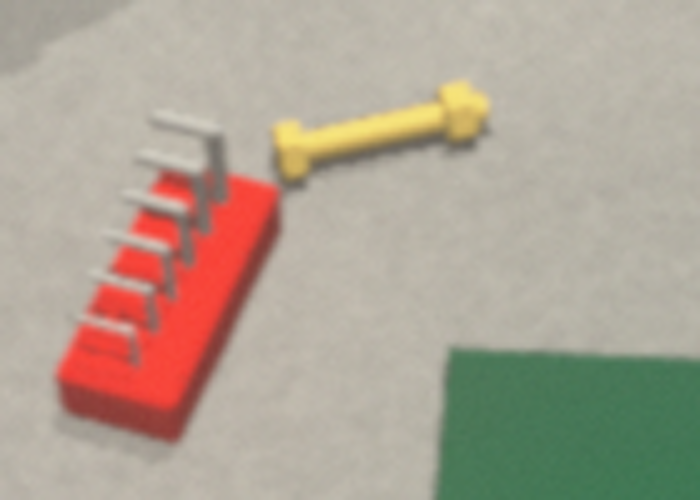

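>>> step_arm:
  claw: [1.9, 1.9, 3.4, 3.4, 3.4, 3.4, 3.4, 3.4, 3.4, 3.4]
  linear:
    - [2.65, 0.3, 0]
    - [2.6, 0.4, 0]
    - [2.6, 0.45, 0]
    - [2.6, 0.5, 0.2]
    - [2.55, 0.6, 0.35]
    - [2.55, 0.65, 0.35]
    - [2.55, 0.75, 0.35]
    - [2.55, 0.75, 0.35]
    - [2.5, 0.9, 0.35]
    - [2.45, 0.9, 0.35]
  turn: [-0.03, -0.02, -0.03, -0.03, -0.03, -0.02, -0.03, -0.03, -0.02, -0.03]

```text
clock: 40.78
tcp_pos: [0.45, -0.0429, 0.2211]
ee_rot: [0.0, 0.738, -0.674, -0.0]
wrist_force: [0.8, -0.4, -0.7]
gripper_width: 0.0337
```

>>> step_arm:
  claw: [3.4, 3.4, 3.4, 3.4, 3.4, 3.4, 3.4, 3.4, 3.4, 3.4]
  linear:
    - [2.45, 1.0, 0.25]
    - [2.4, 1.1, 0.25]
    - [2.4, 1.1, 0.25]
    - [2.35, 1.2, 0.25]
    - [0, 0, 2]
    - [0, 0, 2]
    - [0, 0, 2]
    - [0, 0, 2]
    - [0, 0, 2]
    - [0, 0, 2]
  turn: [-0.03, -0.03, -0.02, -0.03, 0, 0, 0, 0, 0, 0]

```text
clock: 41.62
tcp_pos: [0.4196, -0.1427, 0.0904]
ee_rot: [0.0, 0.774, -0.633, -0.0]
wrist_force: [0.8, 0.4, -0.6]
gripper_width: 0.034
```

```bash

python3 - <<'E'
from plan import *
st()
s=get_image("side"); crop(s,(210,230,380,380),"b16.png",4)
E
```

```text
t 41.62 p [ 0.4196 -0.1427  0.0904] yaw -78.56 w 0.034 F [ 0.76  0.43 -0.56] q6 0.89
```

View pics/b16.png

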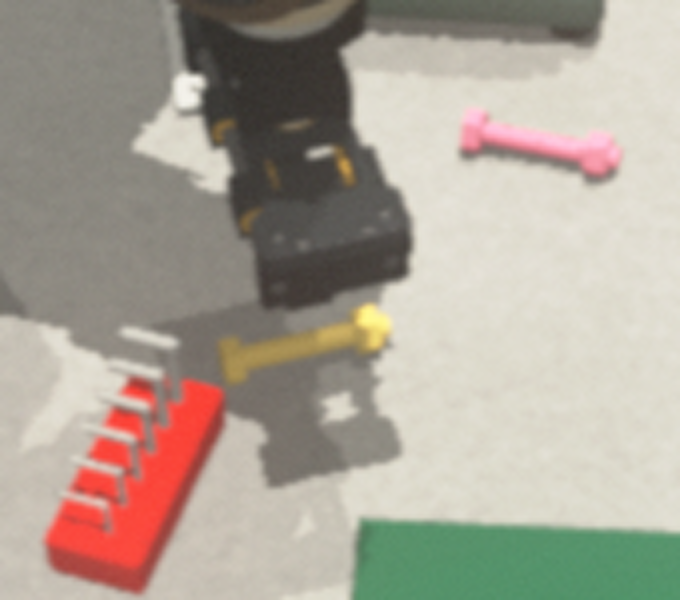

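>>> step_arm:
  claw: [3.4, 3.4, 3.4, 3.4, 3.4, 3.4, 0.5, 0.5, 0.5, 0.5]
  linear:
    - [0, 0, 1.5]
    - [0, 0, 1.5]
    - [0, 0, 1.5]
    - [0, 0, 1.5]
    - [0, 0, 0]
    - [0, 0, 0]
    - [0, 0, 0]
    - [0, 0, 0]
    - [0, 0, 0]
    - [0, 0, 0]
  turn: [0, 0, 0, 0, 0, 0, 0, 0, 0, 0]

```text
clock: 42.5
tcp_pos: [0.42, -0.1428, 0.0322]
ee_rot: [-0.0, 0.774, -0.633, 0.001]
wrist_force: [-0.2, 0.3, 1.5]
gripper_width: 0.0126
```

>>> step_arm:
  claw: [0.5, 0.5, 0.5, 0.5, 0.5, 0.5, 0.5, 0.5, 0.5, 0.5]
  linear:
    - [0, 0, 0]
    - [0, 0, -0.5]
    - [0, 0, -1.5]
    - [0, 0, -2.5]
    - [0, 0, -3]
    - [0, 0, -3]
    - [0, 0, -3]
    - [0, 0, -3]
    - [0, 0, -3]
    - [0, 0, -1]
  turn: [0, 0, 0, 0, 0, 0, 0, 0, 0, 0]

```text
clock: 43.33
tcp_pos: [0.4203, -0.143, 0.2407]
ee_rot: [-0.001, 0.774, -0.633, 0.002]
wrist_force: [0.6, -0.6, -0.3]
gripper_width: 0.012
```

```bash

python3 - <<'E'
from plan import *
st()
s=get_image("side"); crop(s,(210,160,380,360),"b17.png",3);
t=get_image("top");  crop(t,(140,160,330,300),"b18.png",4)
plan([((0.516,0.140,0.235),-100.4,14),((0.516,0.140,0.20),None,6)],0)
E
```

```text
t 43.33 p [ 0.4203 -0.143   0.2407] yaw -78.55 w 0.012 F [ 0.6  -0.65 -0.29] q6 0.89
linear [[-1.85, -1.05, 0.05], [-1.85, -1.05, 0.0], [-1.9, -0.95, 0.05], [-1.95, -0.95, 0.0], [-1.95, -0.85, 0.05], [-1.95, -0.8, 0.0], [-2.0, -0.8, 0.05], [-2.0, -0.7, 0.0], [-2.05, -0.6, 0.05], [-2.05, -0.6, 0.0]]
turn [0.03, 0.02, 0.03, 0.03, 0.03, 0.02, 0.03, 0.03, 0.03, 0.02]
linear [[-2.05, -0.55, 0.05], [-2.1, -0.5, 0.0], [-2.1, -0.4, 0.05], [-2.1, -0.35, 0.0], [0.0, -0.0, 0.6], [0.0, -0.0, 0.55], [0.0, -0.0, 0.6], [0.0, -0.0, 0.6], [0.0, -0.0, 0.6], [0.0, -0.0, 0.55]]
turn [0.03, 0.03, 0.02, 0.03, -0.0, -0.0, -0.0, -0.0, -0.0, -0.0]
end [0.5158 0.1401 0.2001] -100.3 max step 2.169101196348386
```

View pics/b17.png

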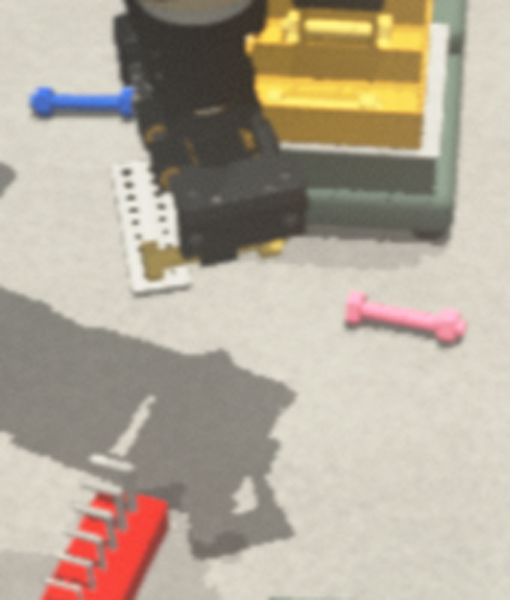

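View pics/b18.png

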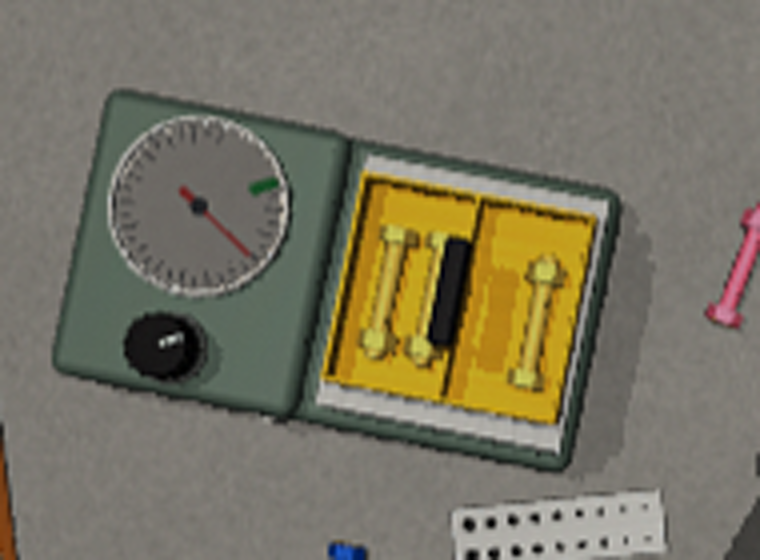

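>>> step_arm:
  claw: [0.5, 0.5, 0.5, 0.5, 0.5, 0.5, 0.5, 0.5, 0.5, 0.5]
  linear:
    - [-1.85, -1.05, 0]
    - [-1.85, -1.05, 0]
    - [-1.9, -0.95, 0]
    - [-1.95, -0.95, 0]
    - [-1.95, -0.85, 0]
    - [-1.95, -0.8, 0]
    - [-2.0, -0.8, 0]
    - [-2.0, -0.7, 0]
    - [-2.05, -0.6, 0]
    - [-2.05, -0.6, 0]
  turn: [0.03, 0.02, 0.03, 0.03, 0.03, 0.02, 0.03, 0.03, 0.03, 0.02]

```text
clock: 44.27
tcp_pos: [0.4877, 0.0603, 0.2352]
ee_rot: [-0.001, -0.681, 0.732, 0.001]
wrist_force: [-0.2, -0.5, -0.8]
gripper_width: 0.0121
```

>>> step_arm:
  claw: [0.5, 0.5, 0.5, 0.5, 0.5, 0.5, 0.5, 0.5, 0.5, 0.5]
  linear:
    - [-2.05, -0.55, 0]
    - [-2.1, -0.5, 0]
    - [-2.1, -0.4, 0]
    - [-2.1, -0.35, 0]
    - [0, 0, 0]
    - [0, 0, 0.5]
    - [0, 0, 1]
    - [0, 0, 1.5]
    - [0, 0, 1]
    - [0, 0, 0]
  turn: [0.03, 0.03, 0.02, 0.03, 0, 0, 0, 0, 0, 0]

```text
clock: 45.1
tcp_pos: [0.5143, 0.1393, 0.194]
ee_rot: [-0.002, -0.64, 0.768, 0.001]
wrist_force: [-0.6, 0.8, -1.1]
gripper_width: 0.0126
```

```bash

python3 - <<'E'
from plan import *
st()
s=get_image("side"); crop(s,(240,80,420,260),"b19.png",4)
E
```

```text
t 45.1 p [0.5143 0.1393 0.194 ] yaw -100.37 w 0.0126 F [-0.58  0.8  -1.13] q6 1.89
```

View pics/b19.png

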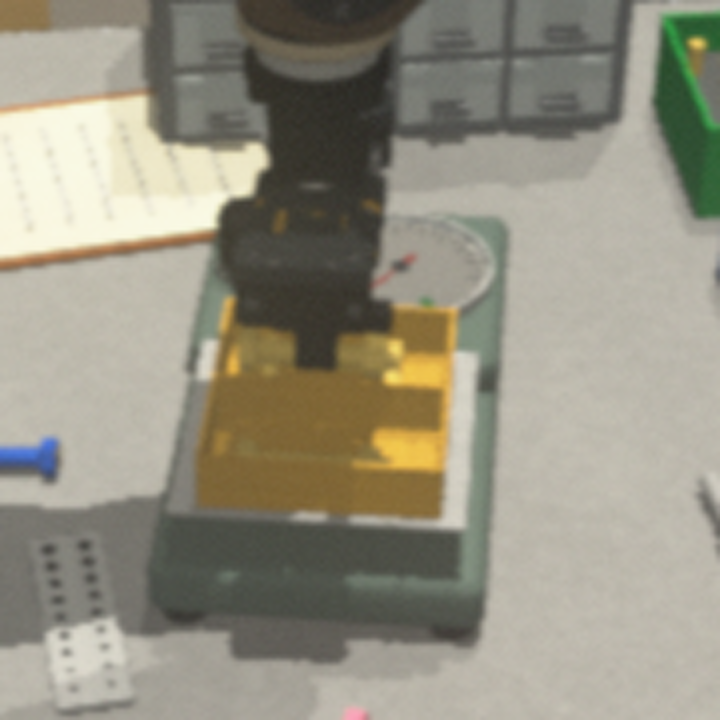

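Descend 4.1 cm to ~0.153, open, rise.

>>> step_arm:
  claw: [0.5, 0.5, 0.5, 0.5, 0.5, 0.5, 0.5, 1.9, 1.9, 1.9]
  linear:
    - [0, 0, 1]
    - [0, 0, 1]
    - [0, 0, 1]
    - [0, 0, 0.8]
    - [0, 0, 0.3]
    - [0, 0, 0]
    - [0, 0, 0]
    - [0, 0, 0]
    - [0, 0, 0]
    - [0, 0, 0]
  turn: [0, 0, 0, 0, 0, 0, 0, 0, 0, 0]

```text
clock: 45.98
tcp_pos: [0.5157, 0.1403, 0.1561]
ee_rot: [0.0, -0.641, 0.768, -0.0]
wrist_force: [0.9, 0.0, 0.0]
gripper_width: 0.0187
```

>>> step_arm:
  claw: [1.9, 1.9, 1.9, 1.9, 1.9, 1.9, 1.9, 1.9, 1.9, 1.9]
  linear:
    - [0, 0, 0]
    - [0, 0, -0.5]
    - [0, 0, -1]
    - [0, 0, -1.5]
    - [0, 0, -1.5]
    - [0, 0, -1.5]
    - [0, 0, -1.5]
    - [0, 0, -1.5]
    - [0, 0, -1]
    - [0, 0, 0]
  turn: [0, 0, 0, 0, 0, 0, 0, 0, 0, 0]

```text
clock: 46.82
tcp_pos: [0.5161, 0.1404, 0.2582]
ee_rot: [0.002, -0.641, 0.768, -0.001]
wrist_force: [0.1, 0.5, 0.3]
gripper_width: 0.0191
```

>>> step_arm:
  claw: [4, 4, 4, 4, 4, 4, 4, 4, 4, 4]
  linear:
    - [2.5, 0, 0]
    - [2.5, 0, 0]
    - [2.5, 0, 0]
    - [2.5, 0, 0]
    - [2.5, 0, 0]
    - [2.5, 0, 0]
    - [2.5, 0, 0]
    - [2.5, 0, 0]
    - [2.5, 0, 0]
    - [0, 0, 0]
  turn: [0, 0, 0, 0, 0, 0, 0, 0, 0, 0]

```text
clock: 47.65
tcp_pos: [0.4745, -0.084, 0.2552]
ee_rot: [-0.0, -0.64, 0.769, 0.0]
wrist_force: [0.1, 0.0, 0.6]
gripper_width: 0.04
```

```bash

python3 - <<'E'
from plan import *
st()
s=get_image("side"); cv2.imwrite("pics/b20.png",s["pixels"][:,:,::-1])
t=get_image("top");  crop(t,(140,160,330,300),"b21.png",4); cv2.imwrite("pics/b22.png",t["pixels"][:,:,::-1])
E
```

```text
t 47.65 p [ 0.4745 -0.084   0.2552] yaw -100.46 w 0.04 F [0.1  0.01 0.62] q6 1.44
```

View pics/b20.png

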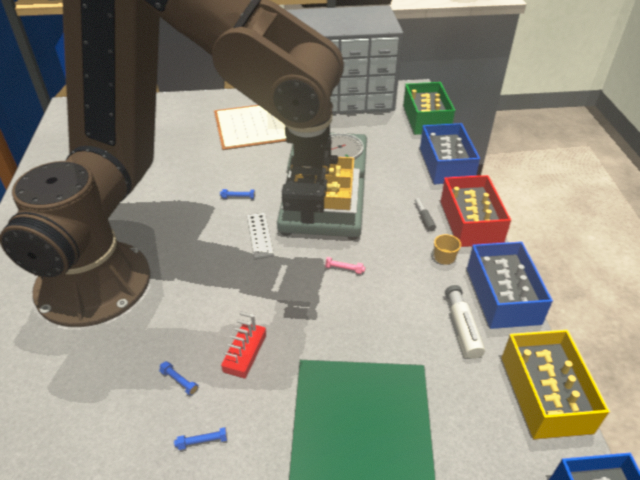

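View pics/b21.png

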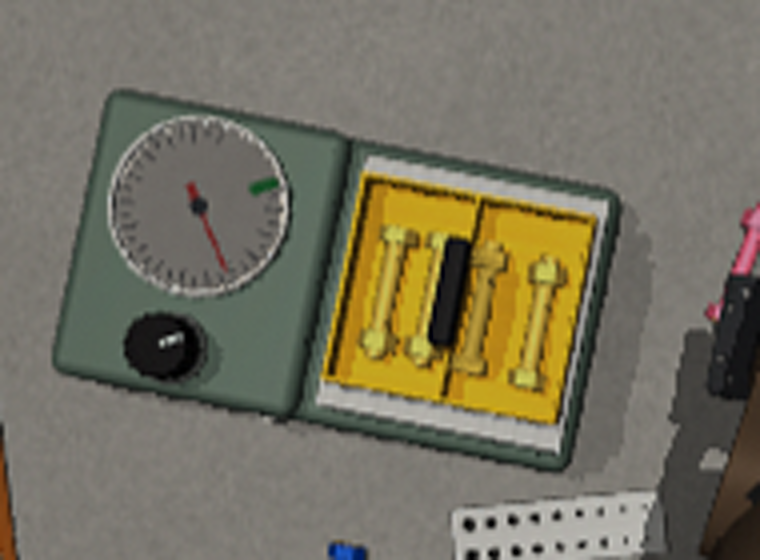

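View pics/b22.png

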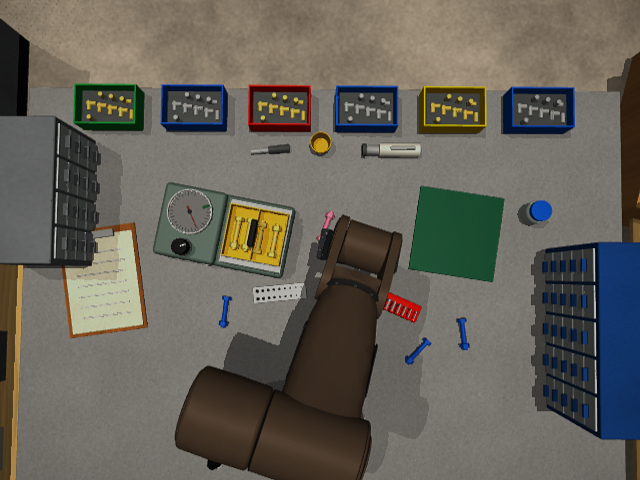

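```bash

python3 - <<'E'
from plan import *
t=get_image("top")
c=lambda x,y:(140+x/4-0.4,160+y/4-0.4)
P=[at(t,c(*p),0.125) for p in((365,177),(595,217),(553,424),(322,380))]
print(np.mean(P,0)); print("handle",at(t,c(450,292),0.089+0.091))
plan([((0.5226,0.176,0.255),-100.4,10),((0.5226,0.176,0.178),None,10)],0)
E
```

```text
[0.52288851 0.17553131 0.125     ]
handle [0.52347387 0.17457112 0.18      ]
linear [[-2.6, -0.0, 0.0], [-2.65, -0.0, 0.0], [-2.6, -0.0, 0.0], [-2.6, -0.0, 0.0], [-2.6, -0.05, 0.0], [-2.65, 0.0, 0.0], [-2.6, 0.0, 0.0], [-2.6, 0.0, 0.0], [-2.65, 0.0, 0.05], [-2.6, -0.0, -0.0]]
turn [0.0, 0.0, 0.0, 0.0, 0.0, 0.0, 0.0, 0.0, 0.0, 0.0]
linear [[0.0, -0.0, 0.75], [0.0, -0.0, 0.8], [0.0, -0.0, 0.75], [0.0, -0.0, 0.75], [0.0, -0.0, 0.8], [0.0, -0.0, 0.75], [0.0, -0.0, 0.75], [0.0, -0.0, 0.8], [0.0, -0.0, 0.75], [0.0, -0.0, 0.8]]
turn [-0.0, -0.0, -0.0, -0.0, -0.0, -0.0, -0.0, -0.0, -0.0, -0.0]
end [0.5226 0.1761 0.1778] -100.4 max step 2.6504716561397146
```

>>> step_arm:
  claw: [4, 4, 4, 4, 4, 4, 4, 4, 4, 4]
  linear:
    - [-2.6, 0, 0]
    - [-2.65, 0, 0]
    - [-2.6, 0, 0]
    - [-2.6, 0, 0]
    - [-2.6, -0.05, 0]
    - [-2.65, 0, 0]
    - [-2.6, 0, 0]
    - [-2.6, 0, 0]
    - [-2.65, 0, 0]
    - [-2.6, 0, 0]
  turn: [0, 0, 0, 0, 0, 0, 0, 0, 0, 0]

```text
clock: 48.63
tcp_pos: [0.5221, 0.1787, 0.2554]
ee_rot: [-0.0, -0.641, 0.767, 0.0]
wrist_force: [0.1, -0.2, 0.0]
gripper_width: 0.0399
```

>>> step_arm:
  claw: [4, 4, 4, 4, 4, 4, 4, 4, 4, 4]
  linear:
    - [0, 0, 0]
    - [0, 0, 0.7]
    - [0, 0, 1.3]
    - [0, 0, 1.3]
    - [0, 0, 1.3]
    - [0, 0, 1.3]
    - [0, 0, 1.0]
    - [0, 0, 0.8]
    - [0, 0, 0]
    - [0, 0, 0]
  turn: [0, 0, 0, 0, 0, 0, 0, 0, 0, 0]
  squeeze: 40

```text
clock: 49.47
tcp_pos: [0.5225, 0.1759, 0.1785]
ee_rot: [-0.0, -0.641, 0.768, 0.0]
wrist_force: [-0.5, -0.9, 0.9]
gripper_width: 0.0399
```

```bash

python3 - <<'E'
from plan import *
st()
s=get_image("side"); crop(s,(240,80,420,260),"t1.png",4)
E
```

```text
t 49.47 p [0.5225 0.1759 0.1785] yaw -100.33 w 0.0399 F [-0.54 -0.87  0.87] q6 1.96
```

View pics/t1.png

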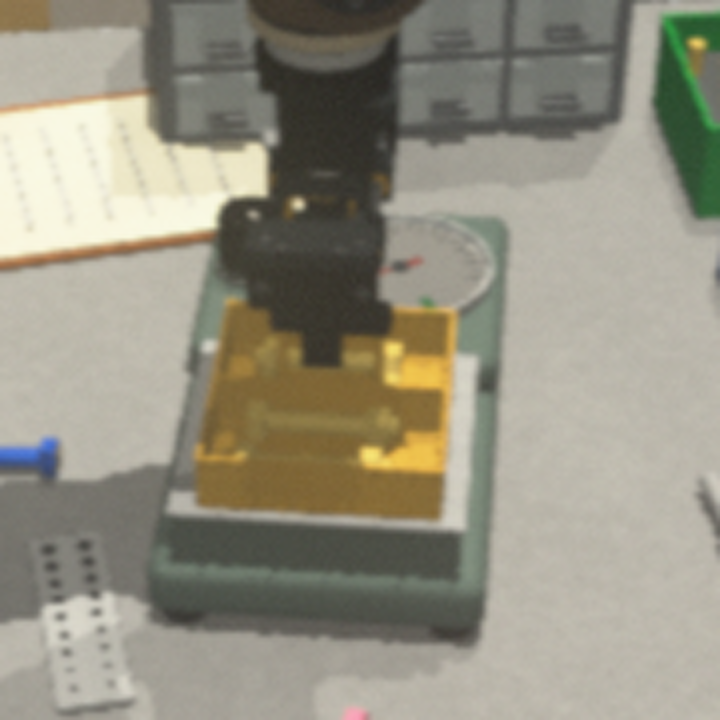

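>>> step_arm:
  claw: [0, 0, 0, 0, 0, 0, 0, 0, 0, 0]
  linear:
    - [0, 0, 0]
    - [0, 0, 0]
    - [0, 0, 0]
    - [0, 0, 0]
    - [0, 0, 0]
    - [0, 0, 0]
    - [0, 0, 0]
    - [0, 0, -0.3]
    - [0, 0, -0.5]
    - [0, 0, -0.5]
  turn: [0, 0, 0, 0, 0, 0, 0, 0, 0, 0]
  squeeze: 45

```text
clock: 50.35
tcp_pos: [0.522, 0.1759, 0.1914]
ee_rot: [-0.001, -0.641, 0.768, 0.0]
wrist_force: [-0.1, 0.6, -7.3]
gripper_width: 0.0156
```

>>> step_arm:
  claw: [0, 0, 0, 0, 0, 0, 0, 0, 0, 0]
  linear:
    - [0, 0, -0.7]
    - [0, 0, -1]
    - [0, 0, -1]
    - [0, 0, -1]
    - [0, 0, -1]
    - [0, 0, -1]
    - [0, 0, -0.5]
    - [0, 0, 0]
    - [0, 0, 0]
    - [0, 0, 0]
  turn: [0, 0, 0, 0, 0, 0, 0, 0, 0, 0]

```text
clock: 51.18
tcp_pos: [0.5223, 0.176, 0.2532]
ee_rot: [-0.0, -0.641, 0.768, 0.0]
wrist_force: [0.4, 0.3, -7.1]
gripper_width: 0.0155
```

```bash

python3 - <<'E'
from plan import *
st()
s=get_image("side"); crop(s,(240,80,420,260),"t2.png",4)
plan([((0.540,-0.378,0.25),-98,27)],0)
E
```

```text
t 51.18 p [0.5223 0.176  0.2532] yaw -100.33 w 0.0155 F [ 0.42  0.28 -7.12] q6 1.96
linear [[2.0, -0.45, 0.0], [2.0, -0.4, 0.0], [2.0, -0.45, 0.05], [2.05, -0.45, -0.0], [2.0, -0.4, 0.0], [2.0, -0.4, 0.0], [2.0, -0.4, 0.05], [2.0, -0.45, -0.0], [2.05, -0.4, 0.0], [2.0, -0.4, 0.0]]
turn [-0.0, -0.0, -0.0, -0.01, 0.0, 0.0, -0.0, -0.0, -0.0, -0.01]
linear [[2.0, -0.4, 0.0], [2.0, -0.4, 0.05], [2.05, -0.4, -0.0], [2.0, -0.35, 0.0], [2.0, -0.4, 0.0], [2.05, -0.4, 0.05], [2.0, -0.4, -0.0], [2.0, -0.35, 0.0], [2.05, -0.4, 0.0], [2.0, -0.35, 0.05]]
turn [0.0, 0.0, 0.0, -0.0, -0.0, -0.0, -0.01, 0.0, 0.0, -0.0]
linear [[2.0, -0.4, -0.0], [2.05, -0.35, -0.0], [2.0, -0.4, 0.0], [2.05, -0.35, 0.0], [2.0, -0.35, 0.05], [2.0, -0.35, -0.0], [2.05, -0.35, 0.0], [0.0, 0.0, 0.0], [0.0, 0.0, 0.0], [0.0, 0.0, 0.0]]
turn [-0.0, -0.0, -0.0, -0.01, 0.0, 0.0, -0.0, 0.0, 0.0, 0.0]
end [ 0.5399 -0.378   0.2501] -98.0 max step 2.0988091861815357
```

View pics/t2.png

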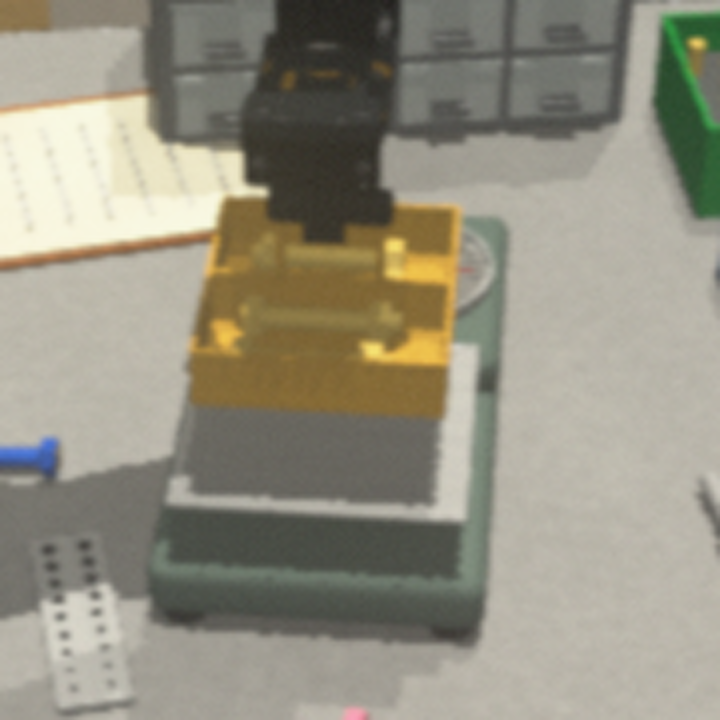

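>>> step_arm:
  claw: [0, 0, 0, 0, 0, 0, 0, 0, 0, 0]
  linear:
    - [0.7, -0.15, 0]
    - [1.4, -0.3, 0]
    - [2.1, -0.45, 0]
    - [2.3, -0.5, 0]
    - [2.3, -0.5, 0]
    - [2.3, -0.45, 0]
    - [2.3, -0.45, 0]
    - [2.3, -0.45, 0]
    - [2.3, -0.45, 0]
    - [2.3, -0.45, 0]
  turn: [0, 0, 0, -0.01, 0, 0, 0, -0.01, 0, 0]

```text
clock: 52.07
tcp_pos: [0.5285, -0.0327, 0.2533]
ee_rot: [-0.0, -0.648, 0.761, 0.0]
wrist_force: [0.3, -0.5, -6.5]
gripper_width: 0.0157
```

>>> step_arm:
  claw: [0, 0, 0, 0, 0, 0, 0, 0, 0, 0]
  linear:
    - [2.3, -0.45, 0]
    - [2.3, -0.45, 0]
    - [2.3, -0.45, 0]
    - [2.3, -0.45, 0]
    - [2.3, -0.45, 0]
    - [2.3, -0.45, 0]
    - [2.3, -0.45, 0]
    - [2.3, -0.45, 0]
    - [2.3, -0.45, 0]
    - [2.3, -0.45, 0]
  turn: [0, 0, 0, -0.01, 0, 0, 0, -0.01, 0, 0]

```text
clock: 52.9
tcp_pos: [0.538, -0.2668, 0.2531]
ee_rot: [-0.0, -0.656, 0.755, 0.0]
wrist_force: [0.4, 0.8, -7.0]
gripper_width: 0.0157
```

>>> step_arm:
  claw: [0, 0, 0, 0, 0, 0, 0, 0, 0, 0]
  linear:
    - [2.3, -0.4, 0]
    - [2.3, -0.4, 0]
    - [2.0, -0.35, 0]
    - [1.6, -0.3, 0]
    - [1.2, -0.2, 0]
    - [0.8, -0.15, 0]
    - [0.5, -0.1, 0]
    - [0.3, 0, 0]
    - [0, 0, 0]
    - [0, 0, 0]
  turn: [0, 0, 0, 0, 0, 0, 0, 0, 0, 0]

```text
clock: 53.73
tcp_pos: [0.542, -0.3762, 0.2536]
ee_rot: [0.0, -0.656, 0.755, 0.0]
wrist_force: [0.4, 0.9, -7.6]
gripper_width: 0.0156
```

```bash

python3 - <<'E'
from plan import *
st()
s=get_image("side"); cv2.imwrite("pics/t3.png",s["pixels"][:,:,::-1])
E
python3 dial.py df
```

```text
t 53.73 p [ 0.542  -0.3762  0.2536] yaw -98.0 w 0.0156 F [ 0.4   0.86 -7.61] q6 1.0
t 53.78 p [ 0.542  -0.3761  0.2537] yaw -98.0 w 0.0156 F [-0.25 -0.26 -7.36] q6 1.0
  outer green-pointer deg 61.59 n 14916
top pointer cw ang 10.8 green cw ang 72.4 green-pointer deg 61.6 perp mm(+ = green ccw) -40.34 line off [-0.2  0. ] green r 45.7 gsum 95880 rsum 266553
side no green, pointer -150.1
```

View pics/t3.png

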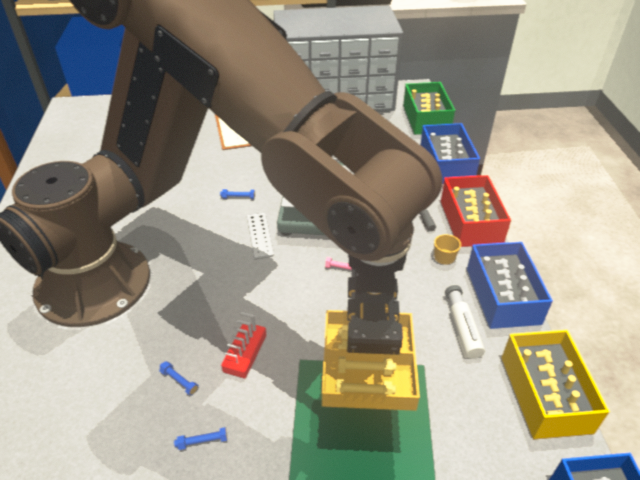

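>>> step_arm:
  claw: [0, 0, 0, 0, 0, 0, 0, 0, 0, 0]
  linear:
    - [0, 0, 0.7]
    - [0, 0, 1.4]
    - [0, 0, 2]
    - [0, 0, 2]
    - [0, 0, 2]
    - [0, 0, 2]
    - [0, 0, 1.8]
    - [0, 0, 1.4]
    - [0, 0, 0.8]
    - [0, 0, 0.4]
  turn: [0, 0, 0, 0, 0, 0, 0, 0, 0, 0]

```text
clock: 54.72
tcp_pos: [0.5416, -0.3764, 0.1072]
ee_rot: [-0.0, -0.656, 0.755, 0.001]
wrist_force: [-0.4, 0.1, -6.8]
gripper_width: 0.0157
```

>>> step_arm:
  claw: [0, 0, 0, 0, 0, 0, 0, 0, 0, 0]
  linear:
    - [0, 0, 0.4]
    - [0, 0, 0.3]
    - [0, 0, 0.3]
    - [0, 0, 0.2]
    - [0, 0, 0.1]
    - [0, 0, 0]
    - [0, 0, 0]
    - [0, 0, 0]
    - [0, 0, 0]
    - [0, 0, 0]
  turn: [0, 0, 0, 0, 0, 0, 0, 0, 0, 0]

```text
clock: 55.55
tcp_pos: [0.542, -0.3768, 0.0958]
ee_rot: [0.0, -0.656, 0.755, -0.0]
wrist_force: [-0.1, 0.4, -6.4]
gripper_width: 0.0154
```

```bash

python3 - <<'E'
from plan import *
st()
s=get_image("side"); crop(s,(270,300,450,480),"t4.png",4)
E
```

```text
t 55.55 p [ 0.542  -0.3768  0.0958] yaw -98.03 w 0.0154 F [-0.1   0.43 -6.39] q6 1.0
```

View pics/t4.png

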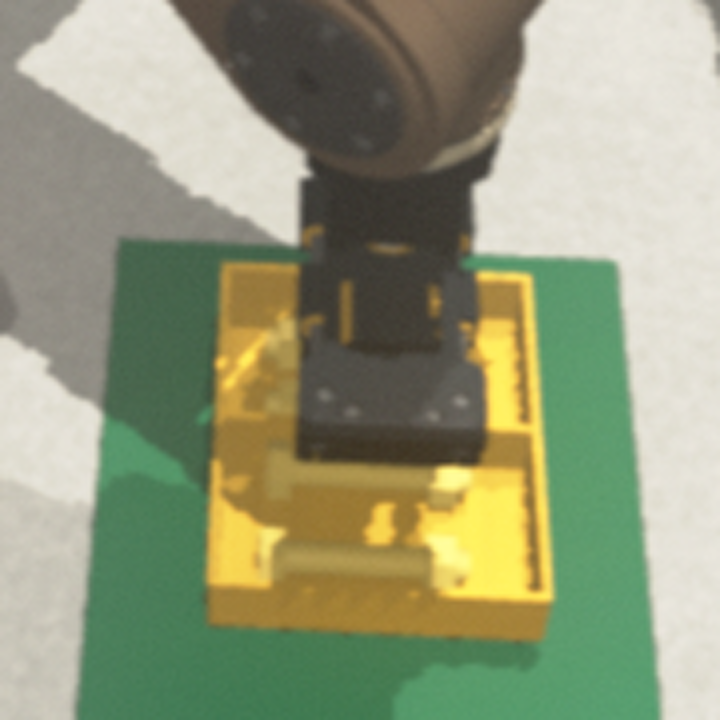

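Still ~1–2 mm above; lower in small steps.

>>> step_arm:
  claw: [0, 0, 0, 0, 0, 0, 0, 0, 0, 0]
  linear:
    - [0, 0, 0.1]
    - [0, 0, 0.1]
    - [0, 0, 0.05]
    - [0, 0, 0]
    - [0, 0, 0]
    - [0, 0, 0]
    - [0, 0, 0]
    - [0, 0, 0]
    - [0, 0, 0]
    - [0, 0, 0]
  turn: [0, 0, 0, 0, 0, 0, 0, 0, 0, 0]

```text
clock: 56.43
tcp_pos: [0.542, -0.3768, 0.094]
ee_rot: [0.0, -0.656, 0.755, -0.0]
wrist_force: [-4.3, 2.0, 6.4]
gripper_width: 0.0159
```

>>> step_arm:
  claw: [3.5, 3.5, 3.5, 3.5, 3.5, 3.5, 3.5, 3.5, 3.5, 3.5]
  linear:
    - [0, 0, 0]
    - [0, 0, 0]
    - [0, 0, 0]
    - [0, 0, 0]
    - [0, 0, -0.5]
    - [0, 0, -1.5]
    - [0, 0, -2.5]
    - [0, 0, -3]
    - [0, 0, -3]
    - [0, 0, -3]
  turn: [0, 0, 0, 0, 0, 0, 0, 0, 0, 0]

```text
clock: 57.27
tcp_pos: [0.5418, -0.3767, 0.2298]
ee_rot: [0.0, -0.656, 0.755, -0.0]
wrist_force: [1.4, 0.3, 0.2]
gripper_width: 0.0351
```

```bash

python3 - <<'E'
from plan import *
st()
s=get_image("side"); crop(s,(270,300,450,480),"t5.png",4)
t=get_image("top"); crop(t,(400,175,530,295),"t6.png",5)
plan([((0.52,-0.1,0.23),-80,9),((0.52,0.2,0.245),-30,10),((0.492,0.377,0.20),10,7),((0.492,0.377,0.15),10,4)],0)
E
```

```text
t 57.27 p [ 0.5418 -0.3767  0.2298] yaw -98.04 w 0.0351 F [1.42 0.32 0.15] q6 1.0
linear [[-3.0, 0.7, 0.05], [-3.05, 0.6, 0.05], [-3.05, 0.45, 0.0], [-3.1, 0.4, 0.05], [-3.1, 0.25, 0.05], [-3.05, 0.15, 0.05], [-3.1, 0.05, 0.05], [-3.1, -0.05, 0.05], [-3.1, -0.15, 0.0], [-2.95, -0.5, -0.15]]
turn [-0.03, -0.04, -0.03, -0.04, -0.03, -0.04, -0.03, -0.04, -0.03, -0.09]
linear [[-2.9, -0.8, -0.15], [-2.85, -1.0, -0.15], [-2.7, -1.25, -0.15], [-2.6, -1.5, -0.15], [-2.45, -1.75, -0.15], [-2.3, -1.9, -0.15], [-2.15, -2.15, -0.15], [-1.95, -2.25, -0.15], [-1.7, -2.5, -0.15], [-1.6, -2.0, 0.65]]
turn [-0.09, -0.08, -0.09, -0.09, -0.09, -0.08, -0.09, -0.09, -0.09, -0.1]
linear [[-1.4, -2.15, 0.65], [-1.2, -2.25, 0.65], [-0.95, -2.4, 0.65], [-0.7, -2.45, 0.65], [-0.45, -2.5, 0.65], [-0.2, -2.55, 0.6], [0.0, 0.0, 1.25], [0.0, 0.0, 1.25], [0.0, 0.0, 1.25], [0.0, 0.0, 1.25]]
turn [-0.1, -0.1, -0.1, -0.1, -0.1, -0.1, 0.0, 0.0, 0.0, 0.0]
end [0.4919 0.377  0.1502] 10.3 max step 3.1260998064681176
```

View pics/t5.png

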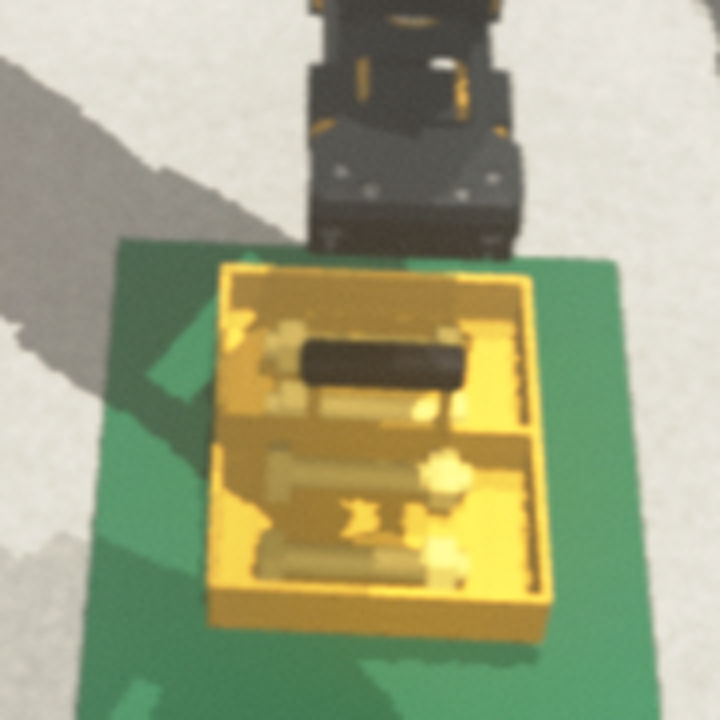

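```bash

python3 - <<'E'
from plan import *
plan([((0.545,-0.10,0.24),-96,8),((0.55,0.18,0.25),-95,9),((0.492,0.377,0.20),-95,7),((0.492,0.377,0.112),-95,6)],0)
E
```

```text
linear [[-3.45, 0.45, -0.1], [-3.45, 0.5, -0.05], [-3.45, 0.4, -0.1], [-3.45, 0.45, -0.05], [-3.45, 0.4, -0.1], [-3.45, 0.35, -0.05], [-3.45, 0.4, -0.1], [-3.45, 0.35, -0.1], [-3.1, 0.25, -0.1], [-3.1, 0.25, -0.1]]
turn [-0.0, -0.01, -0.0, -0.01, -0.0, -0.01, -0.0, -0.01, -0.0, -0.0]
linear [[-3.1, 0.25, -0.15], [-3.1, 0.25, -0.1], [-3.1, 0.25, -0.1], [-3.1, 0.2, -0.1], [-3.1, 0.25, -0.1], [-3.1, 0.2, -0.1], [-3.1, 0.25, -0.15], [-2.75, 1.1, 0.7], [-2.7, 1.05, 0.75], [-2.75, 1.1, 0.7]]
turn [-0.0, -0.01, 0.0, 0.0, -0.0, -0.0, -0.0, -0.0, -0.0, -0.0]
linear [[-2.7, 1.05, 0.7], [-2.75, 1.1, 0.75], [-2.7, 1.05, 0.7], [-2.75, 1.1, 0.7], [-0.0, -0.0, 1.45], [-0.0, -0.0, 1.5], [-0.0, -0.0, 1.45], [-0.0, -0.0, 1.5], [-0.0, -0.0, 1.45], [-0.0, -0.0, 1.45]]
turn [-0.0, -0.0, -0.0, -0.0, -0.0, -0.0, -0.0, -0.0, -0.0, -0.0]
end [0.4919 0.377  0.1122] -95.2 max step 3.4864021569520633
```

>>> step_arm:
  claw: [3.5, 3.5, 6.5, 6.5, 6.5, 6.5, 6.5, 6.5, 6.5, 6.5]
  linear:
    - [-3.45, 0.45, -0.1]
    - [-3.45, 0.5, -0.05]
    - [-3.45, 0.4, -0.1]
    - [-3.45, 0.45, -0.05]
    - [-3.45, 0.4, -0.1]
    - [-3.45, 0.35, -0.05]
    - [-3.45, 0.4, -0.1]
    - [-3.45, 0.35, -0.1]
    - [-3.1, 0.25, -0.1]
    - [-3.1, 0.25, -0.1]
  turn: [0, -0.01, 0, -0.01, 0, -0.01, 0, -0.01, 0, 0]

```text
clock: 58.2
tcp_pos: [0.5445, -0.0349, 0.2364]
ee_rot: [-0.0, -0.671, 0.742, 0.0]
wrist_force: [0.8, -0.5, -0.3]
gripper_width: 0.0651
```

>>> step_arm:
  claw: [6.5, 6.5, 6.5, 6.5, 6.5, 6.5, 6.5, 6.5, 6.5, 6.5]
  linear:
    - [-3.1, 0.25, -0.15]
    - [-3.1, 0.25, -0.1]
    - [-3.1, 0.25, -0.1]
    - [-3.1, 0.2, -0.1]
    - [-3.1, 0.25, -0.1]
    - [-3.1, 0.2, -0.1]
    - [-3.1, 0.25, -0.15]
    - [-2.75, 1.1, 0.7]
    - [-2.7, 1.05, 0.75]
    - [-2.75, 1.1, 0.7]
  turn: [0, -0.01, 0, 0, 0, 0, 0, 0, 0, 0]

```text
clock: 59.03
tcp_pos: [0.523, 0.2668, 0.2224]
ee_rot: [-0.0, -0.674, 0.738, 0.0]
wrist_force: [-0.1, -0.1, -1.2]
gripper_width: 0.0652
```

>>> step_arm:
  claw: [6.5, 6.5, 6.5, 6.5, 6.5, 6.5, 6.5, 6.5, 6.5, 6.5]
  linear:
    - [-2.7, 1.05, 0.7]
    - [-2.75, 1.1, 0.75]
    - [-2.7, 1.05, 0.7]
    - [-2.75, 1.1, 0.7]
    - [0, 0, 0]
    - [0, 0, 0]
    - [0, 0, 1]
    - [0, 0, 1]
    - [0, 0, 0]
    - [0, 0, 0]
  turn: [0, 0, 0, 0, 0, 0, 0, 0, 0, 0]

```text
clock: 59.87
tcp_pos: [0.4908, 0.377, 0.1738]
ee_rot: [-0.001, -0.674, 0.739, 0.0]
wrist_force: [-0.5, 0.2, -0.2]
gripper_width: 0.0651
```

```bash

python3 dial.py dg; python3 - <<'E'
from plan import *
t=get_image("top"); crop(t,(400,175,530,295),"t7.png",5)
s=get_image("side"); crop(s,(240,80,420,260),"t8.png",4)
E
```

```text
t 59.87 p [0.4908 0.377  0.1738] yaw -95.24 w 0.0651 F [-0.48  0.19 -0.18] q6 2.21
  outer green-pointer deg 61.61 n 13550
top pointer cw ang 10.8 green cw ang 72.4 green-pointer deg 61.61 perp mm(+ = green ccw) -40.36 line off [-0.2  0. ] green r 45.7 gsum 85267 rsum 240781
  outer green-pointer deg 61.65 n 5319
side pointer cw ang 11.3 green cw ang 72.6 green-pointer deg 61.29 perp mm(+ = green ccw) -41.59 line off [ 0.3 -0.1] green r 47.6 gsum 38010 rsum 135204
```

View pics/t7.png

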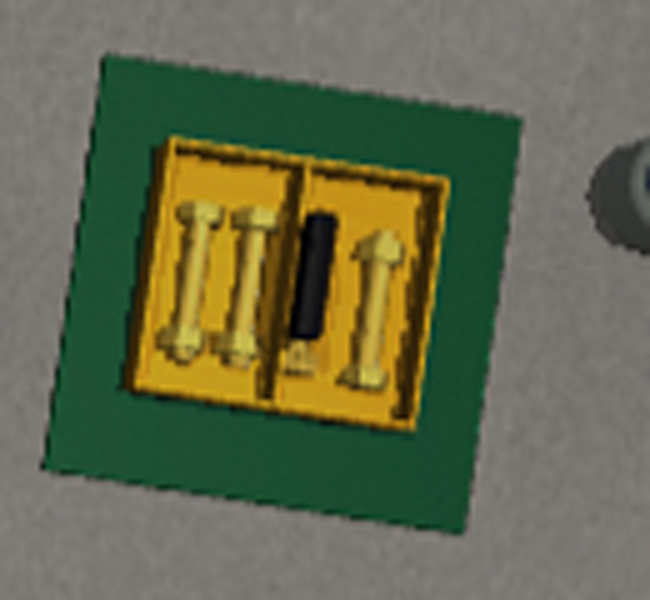

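View pics/t8.png

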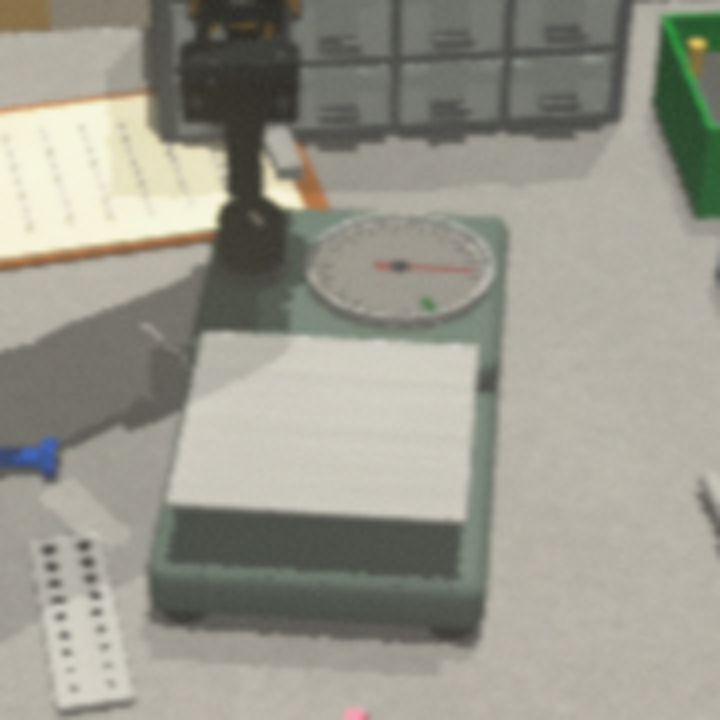

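>>> step_arm:
  claw: [6.5, 6.5, 6.5, 6.5, 6.5, 6.5, 6.5, 6.5, 6.5, 6.5]
  linear:
    - [0, -0.1, 0.5]
    - [0, 0, 1.2]
    - [0, 0, 1.2]
    - [0, 0, 1.2]
    - [0, 0, 1.2]
    - [0, 0, 0.9]
    - [0, 0, 0]
    - [0, 0, 0]
    - [0, 0, 0]
    - [0, 0, 0]
  turn: [0, 0, 0, 0, 0, 0, 0, 0, 0, 0]

```text
clock: 60.9
tcp_pos: [0.4919, 0.3781, 0.1132]
ee_rot: [0.001, -0.675, 0.738, -0.0]
wrist_force: [-0.2, -0.6, -0.6]
gripper_width: 0.0649
```

>>> step_arm:
  claw: [5, 4.5, 4, 3.5, 3.5, 3.5, 3.5, 3.5, 3.5, 3.5]
  linear:
    - [0, 0, 0]
    - [0, 0, 0]
    - [0, 0, 0]
    - [0, 0, 0]
    - [0, 0, 0]
    - [0, 0, 0]
    - [0, 0, 0]
    - [0, 0, 0]
    - [0, 0, 0]
    - [0, 0, 0]
  turn: [0, 0, 0, 0, 0, 0, 0, 0, 0, 0]
  squeeze: 12

```text
clock: 61.73
tcp_pos: [0.4916, 0.3773, 0.1129]
ee_rot: [-0.0, -0.675, 0.738, -0.0]
wrist_force: [-1.1, -3.9, 3.2]
gripper_width: 0.0418
```

>>> step_arm:
  claw: [3.5, 3.5, 3.5, 3.5, 3.5, 3.5, 3.5, 3.5, 3.5, 3.5]
  linear:
    - [0, 0, 0]
    - [0, 0, 0]
    - [0, 0, 0]
    - [0, 0, 0]
    - [0, 0, 0]
    - [0, 0, 0]
    - [0, 0, 0]
    - [0, 0, 0]
    - [0, 0, 0]
    - [0, 0, 0]
  turn: [-0.12, -0.12, -0.12, -0.12, -0.12, -0.12, -0.12, -0.12, -0.08, 0]

```text
clock: 62.57
tcp_pos: [0.492, 0.3766, 0.1129]
ee_rot: [0.001, 0.953, -0.303, 0.0]
wrist_force: [1.6, -11.8, 4.4]
gripper_width: 0.0416
```

```bash
python3 dial.py dh
```

```text
t 62.57 p [0.492  0.3766 0.1129] yaw -35.27 w 0.0416 F [  1.58 -11.77   4.39] q6 1.16
  outer green-pointer deg 1.79 n 13902
top pointer cw ang 10.6 green cw ang 13.5 green-pointer deg 2.91 perp mm(+ = green ccw) -2.44 line off [-0.1  0. ] green r 48.1 gsum 50526 rsum 137508
  outer green-pointer deg 6.02 n 11916
side pointer cw ang 10.9 green cw ang 18.1 green-pointer deg 7.15 perp mm(+ = green ccw) -6.32 line off [ 0.1 -0. ] green r 50.8 gsum 27046 rsum 123393
```

>>> step_arm:
  claw: [3.5, 3.5, 3.5, 3.5, 3.5, 3.5, 3.5, 3.5, 3.5, 3.5]
  linear:
    - [0, 0, 0]
    - [0, 0, 0]
    - [0, 0, 0]
    - [0, 0, 0]
    - [0, 0, 0]
    - [0, 0, 0]
    - [0, 0, 0]
    - [0, 0, 0]
    - [0, 0, 0]
    - [0, 0, 0]
  turn: [-0.03, 0, 0, 0, 0, 0, 0, 0, 0, 0]

```text
clock: 63.5
tcp_pos: [0.492, 0.3765, 0.1129]
ee_rot: [0.001, 0.957, -0.291, 0.0]
wrist_force: [1.8, -11.4, 4.2]
gripper_width: 0.0419
```

>>> step_arm:
  claw: [4.3, 4.4, 4.5, 4.7, 5, 5.5, 6, 6.5, 6.5, 6.5]
  linear:
    - [0, 0, 0]
    - [0, 0, 0]
    - [0, 0, 0]
    - [0, 0, 0]
    - [0, 0, 0]
    - [0, 0, 0]
    - [0, 0, 0]
    - [0, 0, 0]
    - [0, 0, 0]
    - [0, 0, 0]
  turn: [0, 0, 0, 0, 0, 0, 0, 0, 0, 0]

```text
clock: 64.33
tcp_pos: [0.4916, 0.3779, 0.1126]
ee_rot: [-0.0, 0.957, -0.291, 0.0]
wrist_force: [0.0, 0.2, -0.4]
gripper_width: 0.0648
```

```bash
python3 dial.py di; python3 - <<'E'
import cv2,numpy as np, dial
from bench import *
# same reader on the saved initial pictures
G=get_image
def g(n):
    d=dict(G(n)); d["pixels"]=cv2.imread(f"pics/{n}0.png")[:,:,::-1].copy(); return d
dial.get_image=g
print("initial:"); dial.dial("top","d0_t.png"); dial.dial("side","d0_s.png")
L=[cv2.imread(f"pics/{n}.png") for n in("di_t","di_s","d0_t","d0_s")]
cv2.imwrite("pics/di.png",cv2.resize(np.vstack([np.hstack(L[:2]),np.hstack(L[2:])])[:, :],(600,600)))
E
```

```text
t 64.33 p [0.4916 0.3779 0.1126] yaw -33.86 w 0.0648 F [ 0.01  0.24 -0.36] q6 1.14
  outer green-pointer deg -1.02 n 13625
top pointer cw ang 10.9 green cw ang 9.0 green-pointer deg -1.89 perp mm(+ = green ccw) 1.59 line off [-0.2  0. ] green r 48.3 gsum 49286 rsum 137397
  outer green-pointer deg 2.64 n 8457
side pointer cw ang 10.8 green cw ang 13.8 green-pointer deg 2.97 perp mm(+ = green ccw) -2.74 line off [ 0.2 -0. ] green r 53.0 gsum 11654 rsum 123208
initial:
  outer green-pointer deg 1.36 n 10486
top pointer cw ang 10.8 green cw ang 13.2 green-pointer deg 2.41 perp mm(+ = green ccw) -2.02 line off [-0.2  0. ] green r 48.1 gsum 39880 rsum 181704
  outer green-pointer deg 5.24 n 10510
side pointer cw ang 10.9 green cw ang 17.1 green-pointer deg 6.2 perp mm(+ = green ccw) -5.54 line off [ 0.2 -0. ] green r 51.3 gsum 21554 rsum 112235
```

View pics/di.png

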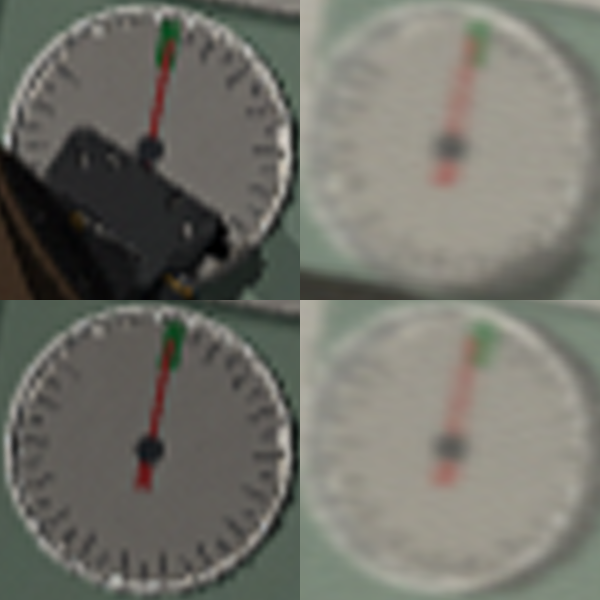

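>>> step_arm:
  claw: [6.5, 6.5, 6.5, 6.5, 6.5, 6.5, 6.5, 6.5, 6.5, 6.5]
  linear:
    - [0, 0, -0.5]
    - [0, 0, -1.5]
    - [0, 0, -2.5]
    - [0, 0, -2.5]
    - [0, 0, -2.5]
    - [0, 0, -2.5]
    - [0, 0, -1]
    - [0, 0, 0]
    - [0, 0, 0]
    - [0, 0, 0]
  turn: [0, 0, 0, 0, 0, 0, 0, 0, 0, 0]

```text
clock: 65.37
tcp_pos: [0.4912, 0.3776, 0.2411]
ee_rot: [0.001, 0.957, -0.291, -0.001]
wrist_force: [0.2, 0.8, 0.1]
gripper_width: 0.0649
```

```bash
python3 dial.py dj; python3 - <<'E'
from plan import *
s=get_image("side"); cv2.imwrite("pics/z1.png",s["pixels"][:,:,::-1])
t=get_image("top"); cv2.imwrite("pics/z2.png",t["pixels"][:,:,::-1])
E
```

```text
t 65.37 p [0.4912 0.3776 0.2411] yaw -33.86 w 0.0649 F [0.16 0.78 0.08] q6 1.14
  outer green-pointer deg -0.84 n 14752
top pointer cw ang 10.6 green cw ang 8.8 green-pointer deg -1.73 perp mm(+ = green ccw) 1.46 line off [-0.1  0. ] green r 48.3 gsum 52279 rsum 196913
  outer green-pointer deg 2.58 n 7406
side pointer cw ang 10.8 green cw ang 13.7 green-pointer deg 2.88 perp mm(+ = green ccw) -2.66 line off [ 0.1 -0. ] green r 52.9 gsum 10220 rsum 117880
```

View pics/z1.png

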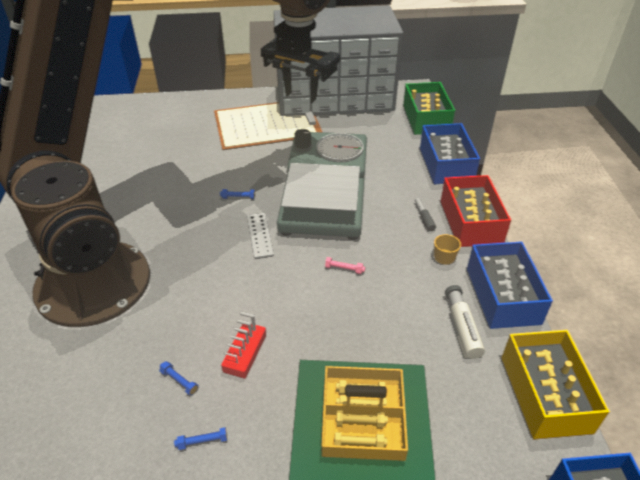

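View pics/z2.png

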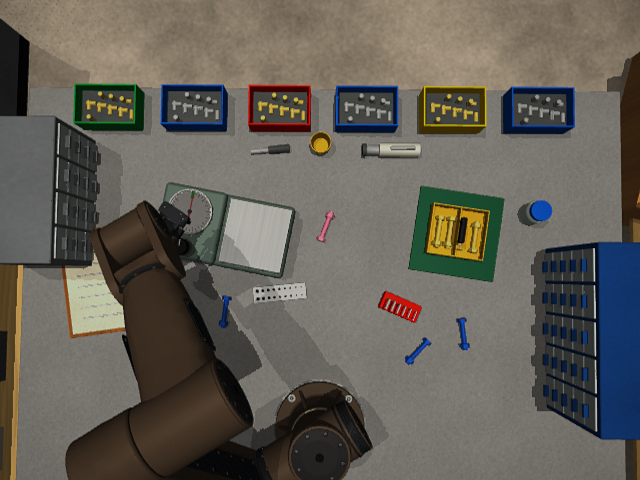

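```bash
python3 -c "
from bench import *
print(finish_job())"
```

```text
the job is handed in; nothing more can be done
None
```

I handed the job in at about 65 s of the 210 s allowed, and by my last checks every step was met. The hand-in gives no verdict.

**What I did**
- I set the empty tray on the pan. Its centre was within about 2 mm of the pan's centre.
- I turned the tare knob to zero, then laid all four gold screws in the tray. Only four were on the bench; I left the three blue and one pink look-alikes alone.
- One screw was knocked aside by about 3 cm during the run. I found it again in the images and picked it up there.
- I carried the loaded tray back to the issue mat and turned the tare knob back with the pan empty.

**What the last checks showed**
- **Tray:** it stands flat near the middle of the mat with all four screws in it, let go.
- **Pan and arm:** the pan is empty. The arm is raised clear and touches nothing.
- **Other tools:** none looks moved in the final pictures.
- **Pointer:** I judge it about 1.3 mm past the middle of the zero mark, within the 4 mm allowed.

**What failed or disagreed**
- The two cameras disagree on the final reading by 3 to 4.5 degrees. The top camera puts the mark 1–2° anticlockwise of the pointer; the side camera puts it about 2.7° clockwise.
- I take that as parallax, because the pictures from before I moved anything show the same gap. The 1.3 mm figure allows for it.
- The first taring did not hold. When I let go of the knob the dial slipped about 4°, so I gripped it again nearer its axis, corrected it, and checked zero before loading any screws.

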